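# Set up the device inspection table

## Robot

A 6-joint arm with a two-finger parallel gripper is mounted at the origin on the work surface. World frame = base frame: x ahead of the robot, y to its left, z up, the work surface at z = 0. Lengths are in m, angles in rad, forces in N, time in s.
With the tool pointing down it reaches from about 0.35 to 0.85 m from the base axis. Payload 8.1 kg.
Tool frame: the origin (TCP) lies on the centre line of the jaws, within the pads' length; the fingertips stand 19 mm ahead of it and the grasp point (between the pads) is the TCP (robot.tips_ahead is the distance from the TCP to the fingertips, in m); y points along the fingers, z is the direction in which the jaws open and shut, and the axes are right-handed (so a half turn about y gives the same grasp; the last joint's range is limited). The gripper opens to 93 mm and grips with 3 to 60 N. Pads are 15 mm wide; open, the fingers measure 128 mm over their backs; the gripper's body (75 mm by 188 mm) begins 65 mm behind the grasp point.
Start: joints at [-0.085, 0.13, 1.488, -0, 1.523, -0.085], TCP at [0.6, 0, 0.215] pointing down, gripper open.
Joint ranges: [-2.96, 2.96], [-0.89, 2.26], [0.02, 2.5], [-1.34, 4.48], [0, 2.73], [-2.66, 2.66]. Speed limits (rad/s): [2.39, 2.39, 2.79, 3.14, 3.14, 3.14].

## Interface

Orientations are given as a rotation vector (axis times angle).
In Python, from plant import robot, imaging, models gives the robot as it stands.
- The arm moves only by the tool carry_out, never from a script. Its argument "motion" is one flat list of numbers, 7 for each row, row after row: the shift along the tool's x, y, z in m, then the turn, a rotation vector about the tool's x, y, z in degrees, then the opening, from -1 (shut) to 1 (fully open). A call has exactly 5 rows; each row shifts and turns the pose as measured when the row begins, along the tool's axes as they then stand; what a row does not reach is not made up. A row lasts 1/10 s, in which the tool goes at most 50 mm and 8.59 degrees, less where a joint would pass 70% of its speed; a pose out of reach is approached as far as the arm can. A call is refused whole if a number of a shift passes 0.05 or a number of a turn 8.59, either way. A call with a gripper value outside its range is refused whole. The fingers move at their own pace and stop on an object; "squeeze" is the grip in N (left out, the last holds). Time passes only in rows, so rows that do not move let the fingers close, or fill a call up. It gives the time, the measured TCP pose, the force and the opening at its end, in the units of the state.
- robot.read_state(): the state, without advancing time (a new reading comes with each control period).
- imaging.read_camera(name): name is "scene" or "side" or "wrist"; returns the picture (384x512x3 uint8, blue, green, red); there is no depth.
- imaging.camera_model(name): a dict with "K" (3x3 intrinsics, pixels), "position" and "orientation" of the camera in the world. Camera axes: x right, y down, z forward; pixel columns grow to the right and rows downward; lengths in m; the calibration is good to about 2 mm. The wrist camera is an equidistant fisheye: a pixel r from the principal point sees the ray r / f radians off the axis. A picture is of the moment at which its call begins: read the wrist's pose just before it. camera_model takes no time and is no camera call; for the wrist camera it gives the pose at the moment of the call.
- robot.close_job(): hands the job in, once; it reports no verdict.
Trained networks look in the newest picture that a camera, given by its name, has taken for a name from the list of things; names that differ only in an ending like _2 or _b are one class to them, and where a whole thing is asked for, a point or a joint stands for the part that bears it (a point fixed in the world has none). Each returns a list of dicts, best first, with "confidence" (0 to 1); they miss things now and then, are a little off and sometimes report something else, mostly with a low value. They report only what shows in the picture. A call takes as long as a camera call. They do not tell look-alikes from the thing itself.
- models.outline_of(camera, thing): "pixels" (384x512 bool, what is visible of it) and "pixel" ([column, row] in pixels, amid what is visible of it).
The state is a dict: "t": time; "q": joint angles; "dq": joint speeds; "joint_torque": joint torques, N m; "tool_pos": TCP position; "orientation": TCP orientation; "force": force on the tool from outside, world axes, zero at the start; "wrist_torque": the same for the moment, N m; "opening": finger opening in m.
Only numpy, scipy, OpenCV 4.12 (cv2) and the standard library are available. Lean on these libraries where they do the work, as an engineer would, in place of code of your own. Each camera call takes 0.05 s, during which the arm holds its last target.

## Task

Get the inspection table ready for the next device: first free the balance by lifting the canister off its pan by the handle and standing it upright wholly on the round rubber mat. Then hang every mallet from the slanted caddy handle-down in a ring of the rack, one to a ring with its head resting on the ring, and put every paper roll on the spindle, stacked flat and fully down. Do not tip the canister over on the way, and leave the other things on the table where they are.

Things in the scene. Friction and masses are not known exactly. Their poses are not given: they have to be found in the camera images.
- canister_grip (a point): closed metal canister, 75 mm across, 0.36 to 0.59 kg, with a rigid arched handle; it starts on the white balance, pan 40 mm above the table. The point is the middle of the handle's level bar, straight above the centre, 100 mm above the underside. The bar is 12 mm thick, lies along the point's y axis, is clear for 50 mm between its uprights and 33 mm above the lid. z is up
- mat_top (a point): flat round black rubber mat, 130 mm across, 4 mm thick, fixed to the table; the point is the centre of its top
- mallet1_head (a point): one of up to three alike mallets (0.11 to 0.21 kg; may be absent): round handle 18 mm thick, 95 mm long, rounded foot, under a flat-sided block head 28 mm (its x) by 48 mm (y) by 32 mm (z). The point is the head's centre; z runs from foot to head. The head's underside is 16 mm and the handle's foot 111 mm from the point against z. It starts leaning in the caddy
- mallet2_head (a point): one of up to three alike mallets (0.11 to 0.21 kg; may be absent): round handle 18 mm thick, 95 mm long, rounded foot, under a flat-sided block head 28 mm (its x) by 48 mm (y) by 32 mm (z). The point is the head's centre; z runs from foot to head. The head's underside is 16 mm and the handle's foot 111 mm from the point against z. It starts leaning in the caddy
- mallet3_head (a point): one of up to three alike mallets (0.11 to 0.21 kg; may be absent): round handle 18 mm thick, 95 mm long, rounded foot, under a flat-sided block head 28 mm (its x) by 48 mm (y) by 32 mm (z). The point is the head's centre; z runs from foot to head. The head's underside is 16 mm and the handle's foot 111 mm from the point against z. It starts leaning in the caddy
- ring1 (a point): one of three fixed steel collars in a row, 75 mm apart along the rack's y axis; takes one mallet. The point is the centre of its upper rim, 125 mm above the table; bore 26 mm, upright and open below, outside 40 mm, 12 mm tall. An arm no higher than the rim holds it on its +x side, to a crossbar 54 mm from its axis; x points away from the robot
- ring2 (a point): one of three fixed steel collars in a row, 75 mm apart along the rack's y axis; takes one mallet. The point is the centre of its upper rim, 125 mm above the table; bore 26 mm, upright and open below, outside 40 mm, 12 mm tall. An arm no higher than the rim holds it on its +x side, to a crossbar 54 mm from its axis; x points away from the robot
- ring3 (a point): one of three fixed steel collars in a row, 75 mm apart along the rack's y axis; takes one mallet. The point is the centre of its upper rim, 125 mm above the table; bore 26 mm, upright and open below, outside 40 mm, 12 mm tall. An arm no higher than the rim holds it on its +x side, to a crossbar 54 mm from its axis; x points away from the robot
- roll1_mid (a point): one of up to three alike narrow rolls of chart paper (rigid, about 0.07 kg), standing on the table on its flat face: 50 mm across, 26 mm tall, with a 20 mm hole right through along z. The point is its centre, on the hole's axis, 13 mm above its underside. Absent in some runs
- roll2_mid (a point): one of up to three alike narrow rolls of chart paper (rigid, about 0.07 kg), standing on the table on its flat face: 50 mm across, 26 mm tall, with a 20 mm hole right through along z. The point is its centre, on the hole's axis, 13 mm above its underside. Absent in some runs
- roll3_mid (a point): one of up to three alike narrow rolls of chart paper (rigid, about 0.07 kg), standing on the table on its flat face: 50 mm across, 26 mm tall, with a 20 mm hole right through along z. The point is its centre, on the hole's axis, 13 mm above its underside. Absent in some runs
- caddy: grey caddy, fixed, with three square sockets 65 mm apart along its y axis, 55 mm deep. In them the mallets stand leaning about 28 degrees, heads towards -x (nearer the robot), about 40 mm of handle bare between socket and head; they draw out freely along the handle. Origin at the centre of its underside
- spindle_seat (a point): paper spindle, fixed: an upright steel pin 12 mm thick with a rounded top, standing on a grey round base 76 mm across. The point is where the pin leaves the base's top, 12 mm above the table; the pin's top is 88 mm above the point. It takes three rolls one on another
- gel: clear plastic gel bottle, 44 mm across, 130 mm tall; not part of the job, leave it where it is. Origin at the centre of its underside
- tester: black handheld tester, 150 x 75 x 34 mm; not part of the job, leave it where it is. Origin at the centre of its underside
- mug: white mug, 76 mm across, 85 mm tall; not part of the job, leave it where it is. Origin at the centre of its underside
- adapter: black power-adapter brick, 100 x 50 x 32 mm; not part of the job, leave it where it is. Origin at the centre of its underside
- marker: blue marker pen, 120 x 13 x 13 mm; not part of the job, leave it where it is. Origin at the centre of its underside
- jar: amber jar, 56 mm across, 60 mm tall; not part of the job, leave it where it is. Origin at the centre of its underside
- notebook: blue notebook, 110 x 75 x 12 mm; not part of the job, leave it where it is. Origin at the centre of its underside
Mind the look-alikes: they are no part of the job. Leave any blue or pink look-alike of the part that bears roll1_mid alone.

How it is judged:
On the way:
1. the canister stands upright on the mat before any mallet hangs in a ring or any roll is on the spindle (horizontal distance between canister_grip and mat_top below 0.032 m and z of canister_grip in the frame of mat_top below 0.106 m and angle between canister_grip's own z axis and vertical below 0.1 rad and distance between each of mallet1_head, mallet2_head, mallet3_head and ring1 above 0.04 m and distance between each of mallet1_head, mallet2_head, mallet3_head and ring2 above 0.04 m and distance between each of mallet1_head, mallet2_head, mallet3_head and ring3 above 0.04 m and horizontal distance between each of roll1_mid, roll2_mid, roll3_mid and spindle_seat above 0.03 m), for 0.2 s.
At the end, for the whole second after the job is handed in: Canister upright (0.1 rad) on the mat within 32 mm of centre; each mallet in a ring, head within 9 mm of its axis, 8 to 22 mm above the rim, within 0.2 rad of upright; each roll on the spindle within 8 mm of its axis, flat within 0.12 rad, centre at most 72 mm above the seat (horizontal distance between canister_grip and mat_top below 0.032 m and z of canister_grip in the frame of mat_top below 0.106 m and angle between canister_grip's own z axis and vertical below 0.1 rad and angle between each of mallet1_head, mallet2_head, mallet3_head's own z axis and vertical below 0.2 rad and ((horizontal distance between mallet1_head and ring1 below 0.009 m and z of mallet1_head in the frame of ring1 between 0.008 and 0.022 m) or (horizontal distance between mallet1_head and ring2 below 0.009 m and z of mallet1_head in the frame of ring2 between 0.008 and 0.022 m) or (horizontal distance between mallet1_head and ring3 below 0.009 m and z of mallet1_head in the frame of ring3 between 0.008 and 0.022 m)) and ((horizontal distance between mallet2_head and ring1 below 0.009 m and z of mallet2_head in the frame of ring1 between 0.008 and 0.022 m) or (horizontal distance between mallet2_head and ring2 below 0.009 m and z of mallet2_head in the frame of ring2 between 0.008 and 0.022 m) or (horizontal distance between mallet2_head and ring3 below 0.009 m and z of mallet2_head in the frame of ring3 between 0.008 and 0.022 m)) and ((horizontal distance between mallet3_head and ring1 below 0.009 m and z of mallet3_head in the frame of ring1 between 0.008 and 0.022 m) or (horizontal distance between mallet3_head and ring2 below 0.009 m and z of mallet3_head in the frame of ring2 between 0.008 and 0.022 m) or (horizontal distance between mallet3_head and ring3 below 0.009 m and z of mallet3_head in the frame of ring3 between 0.008 and 0.022 m)) and horizontal distance between each of roll1_mid, roll2_mid, roll3_mid and spindle_seat below 0.008 m and z of each of roll1_mid, roll2_mid, roll3_mid in the frame of spindle_seat below 0.072 m and angle between each of roll1_mid, roll2_mid, roll3_mid's own z axis and vertical below 0.12 rad); the robot touches nothing.
It fails at once if the canister is tipped over (more than 0.7 rad) (angle between canister_grip's own z axis and vertical above 0.7 rad).
It fails at once if another thing on the table is moved by more than 50 mm (distance of any of gel, tester, mug, adapter, marker, jar, notebook from where it was at the start of the episode above 0.05 m).
Of mallet1, mallet2, mallet3 only 2 to 3 are there at a start; the rules pass over those that are not, and their reading is None.
Of roll1, roll2, roll3 only 2 to 3 are there at a start; the rules pass over those that are not, and their reading is None.
At some moment in a run one of roll1, roll2, roll3 may be knocked a few centimetres aside while the robot is not near it.
It also fails if it takes over 208 s, if anything falls off the work surface, if the arm or the gripper's body presses on something with over 40 N, if the wrist force passes 120 N, or if a joint passes its speed limit or range.

## Working session

There is one attempt and no reset: what is moved stays moved. The work goes in short steps, Python scripts to look and compute and a tool call to move; the robot and the scene stay as the last step left them, time stands still between calls to the robot, and variables do not carry over. Pictures are saved under pics/ and viewed, and the job is handed in when it is done.

Besides the shell and the picture viewer there is one more tool, called after "Request:" by a JSON object that holds its "method" and its "body", one argument or row to a line. carry_out: Moves the arm, as the interface text tells. Its arguments: {"type":"object","properties":{"motion":{"type":"array","items":{"type":"number"}},"squeeze":{"type":"number"}},"required":["motion"]}

```bash
ls -la; mkdir -p pics
cat > h.py <<'E'
import numpy as np, cv2
from scipy.spatial.transform import Rotation as R
from plant import robot, imaging, models
def snap(n,f):
    im=imaging.read_camera(n); cv2.imwrite('pics/'+f,im); return im
def Rm(o):
    o=np.array(o,float)
    if o.shape==(3,3): return o
    if o.shape==(3,): return R.from_rotvec(o).as_matrix()
    return R.from_quat(o).as_matrix()
def ray(cm,px,fish=False):
    K=np.array(cm['K']); x=(px[0]-K[0,2])/K[0,0]; y=(px[1]-K[1,2])/K[1,1]
    if fish:
        r=np.hypot(x,y); d=np.array([np.sin(r)*x/r,np.sin(r)*y/r,np.cos(r)]) if r>1e-9 else np.array([0,0,1.])
    else: d=np.array([x,y,1.])
    d/=np.linalg.norm(d)
    return np.array(cm['position'],float),Rm(cm['orientation'])@d
def proj(cm,P,fish=False):
    K=np.array(cm['K']); v=Rm(cm['orientation']).T@(np.array(P,float)-np.array(cm['position'],float))
    if fish:
        rr=np.hypot(v[0],v[1]); th=np.arctan2(rr,v[2]); x,y=v[:2]/max(rr,1e-9)*th
    else: x,y=v[:2]/v[2]
    return np.array([K[0,0]*x+K[0,2],K[1,1]*y+K[1,2]])
def onz(cm,px,z,fish=False):
    p,d=ray(cm,px,fish); return p+d*(z-p[2])/d[2]
def tri(rays):
    A=np.zeros((3,3));b=np.zeros(3)
    for p,d in rays:
        M=np.eye(3)-np.outer(d,d);A+=M;b+=M@p
    X=np.linalg.solve(A,b); res=[np.linalg.norm((np.eye(3)-np.outer(d,d))@(X-p)) for p,d in rays]
    return X,res
E
python3 - <<'E'
from h import *
np.set_printoptions(precision=4,suppress=True)
for n in ['scene','side','wrist']:
    cm=imaging.camera_model(n); print(n,cm)
    snap(n,n+'0.png')
print(robot.read_state(), robot.tips_ahead)
E
```

```text
total 12
drwxr-xr-x  3 agent agent 4096 Dec  5 21:43 .
drwxr-xr-x 23 root  root  4096 Dec  5 21:43 ..
drwxr-xr-x  2 agent agent 4096 Dec  5 21:43 pics
scene {'K': array([[437.0338,   0.    , 262.1135],
       [  0.    , 437.0338, 190.382 ],
       [  0.    ,   0.    ,   1.    ]]), 'position': array([ 1.3707, -0.5209,  1.4781]), 'orientation': array([-2.265 , -1.2196,  0.4094])}
side {'K': array([[388.4322,   0.    , 253.9013],
       [  0.    , 388.4322, 182.6662],
       [  0.    ,   0.    ,   1.    ]]), 'position': array([ 0.026 , -0.7493,  0.9316]), 'orientation': array([-2.2098,  0.6914, -0.3273])}
wrist {'K': array([[297.3186,   0.    , 257.6563],
       [  0.    , 297.3186, 192.4998],
       [  0.    ,   0.    ,   1.    ]]), 'position': array([0.5993, 0.082 , 0.3849]), 'orientation': array([2.8426, 0.0004, 0.    ])}
{'t': 0.15, 'q': array([-0.0854,  0.131 ,  1.489 , -0.    ,  1.523 , -0.0854]), 'dq': array([ 0.0006, -0.0025, -0.0025, -0.0001, -0.0009,  0.0006]), 'joint_torque': array([  0.0001, -56.0474, -49.2334,   0.0768,   0.0306,  -0.0001]), 'tool_pos': array([0.5995, 0.    , 0.2139]), 'orientation': array([-1.2102,  1.2103, -1.2084]), 'force': array([-0.356 , -0.2581,  0.1038]), 'wrist_torque': array([ 0.0331,  0.016 , -0.0077]), 'opening': 0.09288861346678717} 0.019
```

View pics/scene0.png

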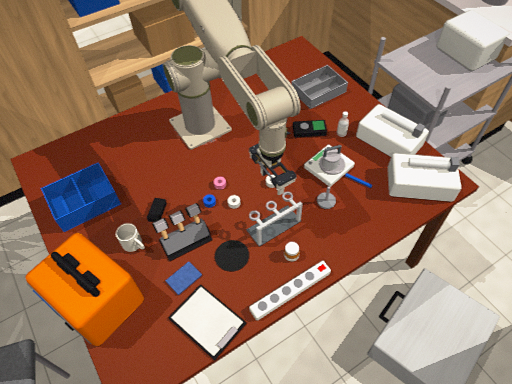

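View pics/side0.png

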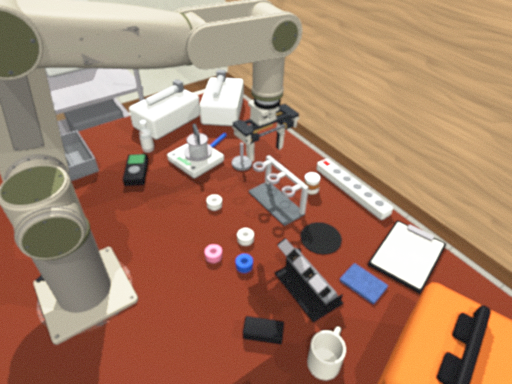

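View pics/wrist0.png

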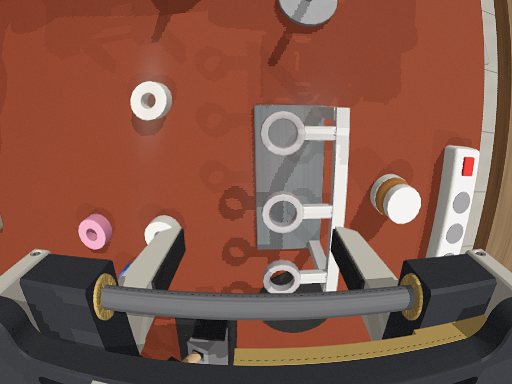

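Run:
```python
from h import *
np.set_printoptions(precision=3,suppress=True)
print(Rm(robot.read_state()['orientation']))
names="canister_grip mat_top mallet1_head ring1 roll1_mid caddy spindle_seat gel tester mug adapter marker jar notebook".split()
import pickle
D={}
for c in ['scene','side','wrist']:
    for n in names:
        try: r=models.outline_of(c,n)
        except Exception as e: print(c,n,e); continue
        D[c,n]=r
        print(c,n,[(round(float(d['confidence']),2),np.array(d['pixel']).round(1).tolist(),int(d['pixels'].sum())) for d in r][:5])
pickle.dump(D,open('d0.pkl','wb'))
print(robot.read_state()['t'])
```

```text
[[-0.    -0.001  1.   ]
 [-1.     0.    -0.   ]
 [-0.    -1.    -0.001]]
scene canister_grip [(0.93, [331.7, 157.1], 367)]
scene mat_top [(0.68, [231.4, 258.6], 841)]
scene mallet1_head [(0.49, [196.0, 215.0], 214)]
scene ring1 [(0.93, [276.0, 223.9], 1421)]
scene roll1_mid [(0.51, [218.3, 183.9], 127)]
scene caddy [(0.74, [289.2, 253.2], 246), (0.63, [182.7, 240.2], 1111), (0.28, [330.6, 154.4], 376)]
scene spindle_seat [(0.49, [325.1, 201.5], 228)]
scene gel [(0.62, [130.2, 235.6], 559), (0.57, [343.6, 125.9], 200), (0.33, [267.7, 181.5], 67)]
scene tester [(0.89, [307.7, 127.7], 536)]
scene mug [(0.61, [130.9, 234.1], 531)]
scene adapter [(0.6, [158.5, 210.5], 300)]
scene marker [(0.74, [326.7, 201.7], 258), (0.67, [359.1, 178.7], 83)]
scene jar [(0.58, [289.4, 250.9], 232)]
scene notebook [(0.76, [180.2, 279.8], 557)]
side canister_grip [(0.57, [195.6, 146.7], 515)]
side mat_top [(0.82, [322.2, 235.1], 1042), (0.45, [219.5, 139.1], 73)]
side mallet1_head [(0.76, [286.9, 248.8], 235), (0.52, [319.3, 286.2], 297), (0.35, [260.9, 325.6], 893)]
side ring1 [(0.82, [280.3, 193.3], 1914
[... 421 characters left out ...]
, 235), (0.6, [218.6, 136.1], 37)]
side jar [(0.72, [278.1, 195.2], 1900), (0.63, [311.7, 182.6], 250)]
side notebook [(0.88, [362.7, 284.0], 1025), (0.55, [321.9, 237.2], 1067)]
wrist canister_grip []
wrist mat_top [(0.68, [291.3, 321.8], 982)]
wrist mallet1_head [(0.5, [192.8, 356.5], 202)]
wrist ring1 [(0.93, [296.2, 184.5], 14049)]
wrist roll1_mid [(0.9, [96.3, 233.0], 950), (0.82, [159.4, 223.9], 426), (0.46, [121.1, 272.4], 35), (0.28, [297.2, 185.2], 13786)]
wrist caddy [(0.23, [292.6, 320.3], 1039)]
wrist spindle_seat [(0.74, [310.2, 12.3], 1246)]
wrist gel []
wrist tester []
wrist mug []
wrist adapter []
wrist marker []
wrist jar [(0.85, [397.7, 198.0], 1812)]
wrist notebook []
2.25
```

Run:
```python
import cv2,numpy as np
a=cv2.imread('pics/scene0.png');b=cv2.imread('pics/side0.png')
cv2.imwrite('pics/c1.png',cv2.resize(a[130:280,140:360],None,fx=3.6,fy=3.6,interpolation=cv2.INTER_CUBIC)[:,:800])
cv2.imwrite('pics/c2.png',cv2.resize(b[110:320,150:350],None,fx=2.8,fy=2.8,interpolation=cv2.INTER_CUBIC))
```

```text
(no output)
```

View pics/c1.png

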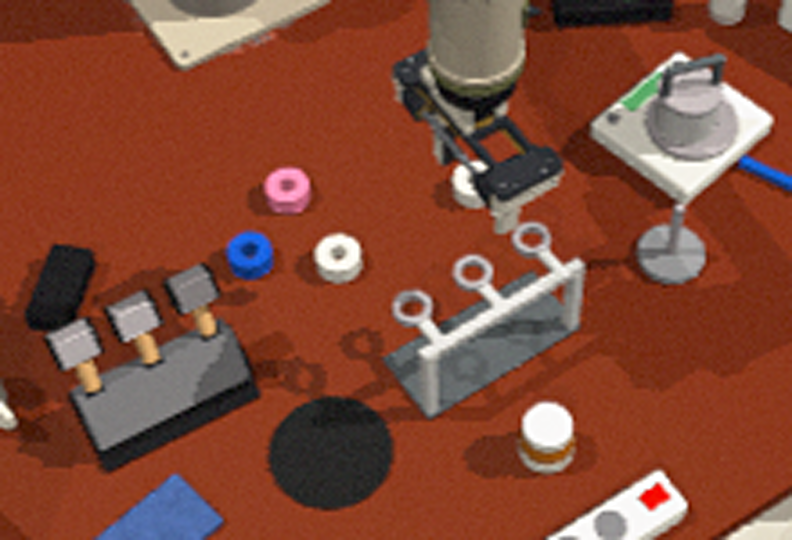

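View pics/c2.png

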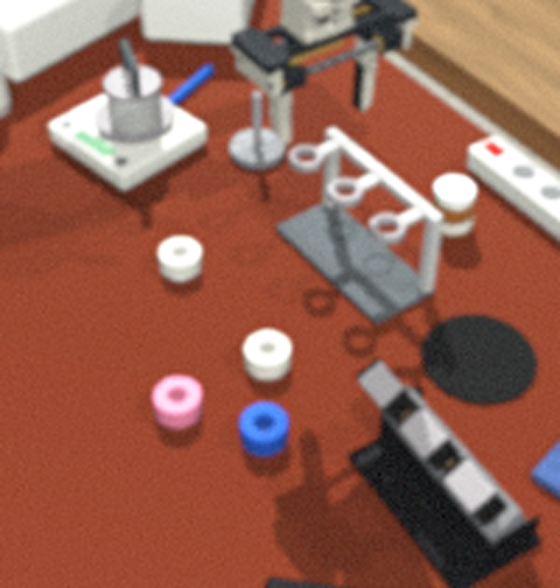

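Run:
```python
from h import *
np.set_printoptions(precision=4,suppress=True)
sc=imaging.camera_model('scene');sd=imaging.camera_model('side');wr=imaging.camera_model('wrist')
S=lambda u,v:(140+u/3.6-.36,130+v/3.6-.36); T=lambda u,v:(150+u/2.8-.3,110+v/2.8-.3)
pts=dict(handle=((694,70),(127,50)),mat=((331,452),(479,360)),rollA=((340,250),(267,343)),rollB=((472,178),(180,250)),
 ring1=((412,307),(386,226)),ring2=((473,272),(345,188)),ring3=((532,239),(307,155)),spbase=((671,253),(257,150)),pintop=((680,208),(258,95)),
 blue=((250,248),(264,422)),pink=((287,184),(178,393)),jar=((547,420),(455,190)))
for k,(a,b) in pts.items():
    X,res=tri([ray(sc,S(*a)),ray(sd,T(*b))]); print(k,X,np.array(res))
for k,px in dict(rollB=(148.5,100),ring_a=(283.5,132),ring_b=(283,212.5),ring_c=(282,277)).items():
    print('wrist',k,onz(wr,px,.026 if 'roll' in k else .125,True))
# mat and notebook etc
print('mat scene z=.004',onz(sc,S(331,452),.004),'side',onz(sd,T(479,360),.004))
print('mallets scene')
for p in [(75,345),(133,317),(193,290)]: print(onz(sc,S(*p),.15))
```

```text
handle [0.5429 0.3361 0.1445] [0.0062 0.0062]
mat [ 0.6624 -0.2226  0.0011] [0.0013 0.0013]
rollA [ 0.4667 -0.091   0.0313] [0.0004 0.0004]
rollB [0.4638 0.0887 0.0304] [0.0006 0.0006]
ring1 [ 0.6248 -0.0927  0.1234] [0.0006 0.0006]
ring2 [ 0.6248 -0.0179  0.1255] [0.0006 0.0006]
ring3 [0.6245 0.0564 0.1248] [0.0003 0.0003]
spbase [0.6628 0.2249 0.0058] [0.0014 0.0014]
pintop [0.6652 0.2236 0.097 ] [0.0008 0.0008]
blue [ 0.4062 -0.1734  0.0269] [0.0015 0.0015]
pink [ 0.3523 -0.0937  0.0289] [0.0005 0.0005]
jar [ 0.7823 -0.0352  0.0615] [0.0027 0.0027]
wrist rollB [0.4643 0.0915 0.026 ]
wrist ring_a [0.6226 0.0571 0.125 ]
wrist ring_b [ 0.6238 -0.0181  0.125 ]
wrist ring_c [ 0.6253 -0.0904  0.125 ]
mat scene z=.004 [ 0.6633 -0.2219  0.004 ] side [ 0.6605 -0.2257  0.004 ]
mallets scene
[ 0.4929 -0.4019  0.15  ]
[ 0.4955 -0.3395  0.15  ]
[ 0.5003 -0.2745  0.15  ]
```

Request:
{"method": "carry_out", "body": {
  "motion": [-0.03,-0.01,-0.006,0,0,0,1,-0.03,-0.01,-0.006,0,0,0,1,-0.03,-0.01,-0.006,0,0,0,1,-0.03,-0.01,-0.006,0,0,0,1,-0.03,-0.01,-0.006,0,0,0,1]
}}

```text
t: 2.75
tool_pos: [0.5689, 0.1504, 0.2638]
orientation: [-1.209, 1.217, -1.214]
force: [0.4, 0.5, 0.2]
opening: 0.0928
```

Request:
{"method": "carry_out", "body": {
  "motion": [-0.03,-0.01,-0.006,0,0,0,1,-0.03,-0.01,-0.006,0,0,0,1,-0.03,-0.01,-0.006,0,0,0,1,-0.03,-0.01,-0.006,0,0,0,1,0,0,0,0,0,0,1]
}}

```text
t: 3.25
tool_pos: [0.5438, 0.2792, 0.3076]
orientation: [-1.207, 1.213, -1.211]
force: [-0.4, 0.4, 0.8]
opening: 0.093
```

Run:
```python
from h import *
np.set_printoptions(precision=4,suppress=True)
print(robot.read_state()['tool_pos'],robot.read_state()['t']); print(imaging.camera_model('wrist'))
im=snap('wrist','w1.png')
s=imaging.read_camera('scene'); cv2.imwrite('pics/s1.png',cv2.resize(s[110:230,240:400],None,fx=4,fy=4,interpolation=cv2.INTER_CUBIC))
```

```text
[0.5438 0.2792 0.3076] 3.25
{'K': array([[297.3186,   0.    , 257.6563],
       [  0.    , 297.3186, 192.4998],
       [  0.    ,   0.    ,   1.    ]]), 'position': array([0.5438, 0.361 , 0.4787]), 'orientation': array([ 2.8436, -0.0052,  0.    ])}
```

View pics/w1.png

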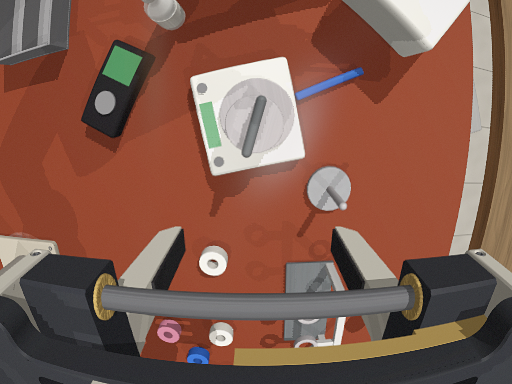

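View pics/s1.png

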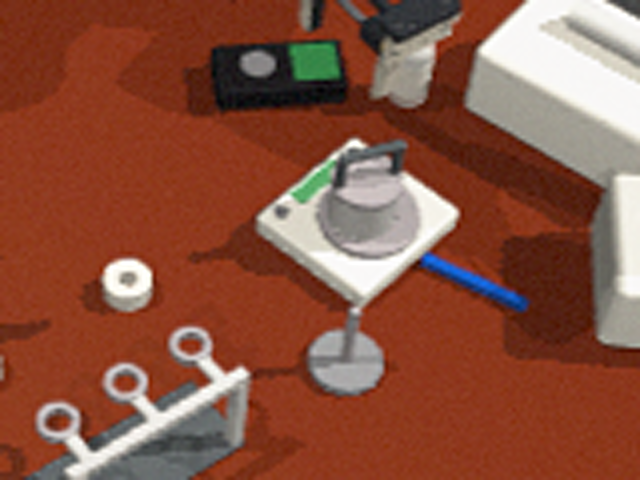

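Run:
```python
from h import *
np.set_printoptions(precision=4,suppress=True)
sc=imaging.camera_model('scene');wr=imaging.camera_model('wrist')
im=cv2.imread('pics/w1.png'); cv2.imwrite('pics/w1c.png',cv2.resize(im[70:180,180:320],None,fx=5,fy=5,interpolation=cv2.INTER_CUBIC))
for z in (.14,.146):
  a=onz(wr,(247,154),z,True);b=onz(wr,(261,98),z,True);print(a,b,(a+b)/2,np.degrees(np.arctan2(*(b-a)[:2])),np.linalg.norm(a-b))
X,r=tri([ray(wr,(254,126),True),ray(sc,(332.2,148.4))]);print(X,r)
```

```text
[0.5318 0.3003 0.14  ] [0.5481 0.3643 0.14  ] [0.54   0.3323 0.14  ] 14.313794216546574 0.06597710948336237
[0.532  0.3014 0.146 ] [0.5481 0.3641 0.146 ] [0.5401 0.3328 0.146 ] 14.313794216546533 0.0648022888970845
[0.5409 0.3332 0.1401] [np.float64(0.001062104011418462), np.float64(0.0010621040114184616)]
```

View pics/w1c.png

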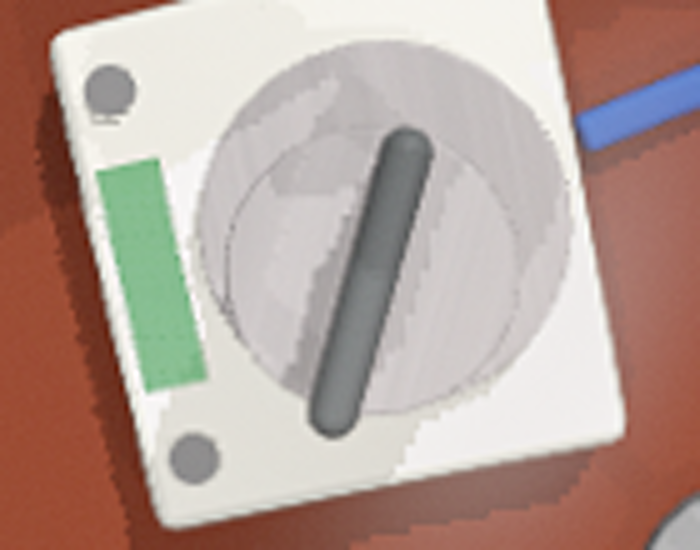

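Request:
{"method": "carry_out", "body": {
  "motion": [-0.0495,0,-0.003,0,0,0,1,-0.003,0.025,0,0,7.15,0,1,0,0.025,0,0,7.15,0,1,0,0.025,0,0,0,0,1,0,0.02,0,0,0,0,1]
}}

```text
t: 3.85
tool_pos: [0.5451, 0.3242, 0.2092]
orientation: [-1.067, 1.405, -1.409]
force: [-0.6, -0.3, 0.2]
opening: 0.0935
```

```bash
cat > rel.py <<'E'
from h import *
import sys
np.set_printoptions(precision=4,suppress=True)
s=robot.read_state(); M=Rm(s['orientation'])
print('t',s['t'],'pos',s['tool_pos'],'\n',M)
if len(sys.argv)>3:
    t=np.array([float(a) for a in sys.argv[1:4]]); print('tool shift',M.T@(t-s['tool_pos']))
if len(sys.argv)>4: # desired z-axis angle(yaw of jaw axis deg) tool down
    a=np.radians(float(sys.argv[4])); z=np.array([np.cos(a),np.sin(a),0]); y=np.array([0,0,-1.]); x=np.cross(y,z)
    print('turn',np.degrees(R.from_matrix(M.T@np.c_[x,y,z]).as_rotvec()))
E
python3 rel.py .5405 .3328 .140 -14.3
```

```text
t 3.85 pos [0.5451 0.3242 0.2092] 
 [[-0.2691  0.0018  0.9631]
 [-0.9631 -0.0017 -0.2691]
 [ 0.0011 -1.      0.0022]]
tool shift [-0.0071  0.0691 -0.0069]
turn [-0.1251 -1.3094  0.067 ]
```

Request:
{"method": "carry_out", "body": {
  "motion": [-0.007,0.009,-0.007,0,-1.3,0,1,0,0.02,0,0,0,0,1,0,0.02,0,0,0,0,1,0,0.02,0,0,0,0,1,0,0,0,0,0,0,1]
}}

```text
t: 4.35
tool_pos: [0.5386, 0.3283, 0.1334]
orientation: [-1.088, 1.39, -1.393]
force: [-1.4, -0.5, -1.9]
opening: 0.093
```

```bash
python3 rel.py .5405 .3328 .140 -14.3; python3 -c "
from h import *
s=imaging.read_camera('scene'); cv2.imwrite('pics/s2.png',cv2.resize(s[110:230,240:400],None,fx=4,fy=4,interpolation=cv2.INTER_CUBIC))"
```

```text
t 4.35 pos [0.5386 0.3283 0.1334] 
 [[-0.2465 -0.0045  0.9691]
 [-0.9691 -0.0056 -0.2465]
 [ 0.0065 -1.     -0.003 ]]
tool shift [-0.0047 -0.0067  0.0007]
turn [0.1733 0.0272 0.3724]
```

View pics/s2.png

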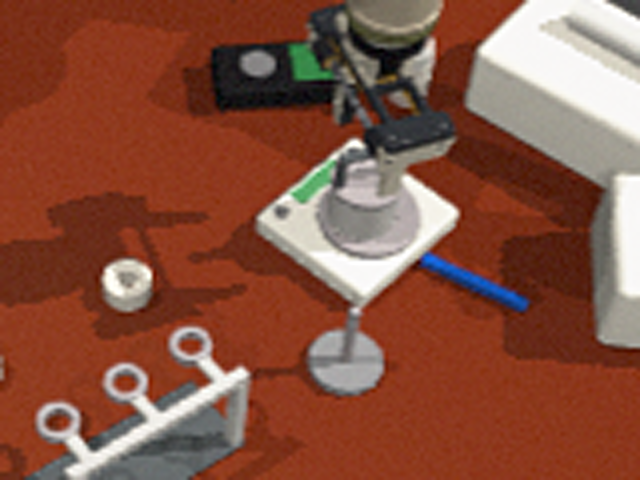

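Request:
{"method": "carry_out", "body": {
  "motion": [-0.0045,-0.005,0,0,0,0,1,0,0,0,0,0,0,-1,0,0,0,0,0,0,-1,0,0,0,0,0,0,-1,0,0,0,0,0,0,-1],
  "squeeze": 45
}}

```text
t: 4.9
tool_pos: [0.5439, 0.335, 0.1476]
orientation: [-1.077, 1.386, -1.392]
force: [0.3, -0.8, -0.5]
opening: 0.0657
```

Request:
{"method": "carry_out", "body": {
  "motion": [0,0,0,0,0,0,-1,0,0,0,0,0,0,-1,0,-0.005,0,0,0,0,-1,0,-0.01,0,0,0,0,-1,0,-0.015,0,0,0,0,-1]
}}

```text
t: 5.4
tool_pos: [0.5423, 0.3342, 0.1771]
orientation: [-1.081, 1.387, -1.393]
force: [0.3, 0.1, 0.2]
opening: 0.0256
```

```bash
python3 rel.py .66 -.224 .20 0; python3 -c "
from h import *
s=imaging.read_camera('scene'); cv2.imwrite('pics/s3.png',cv2.resize(s[110:230,240:400],None,fx=4,fy=4,interpolation=cv2.INTER_CUBIC))"
```

```text
t 5.4 pos [0.5423 0.3342 0.1771] 
 [[-0.246   0.0017  0.9693]
 [-0.9693 -0.0025 -0.246 ]
 [ 0.002  -1.      0.0022]]
tool shift [ 0.5121 -0.0214  0.2515]
turn [ -0.1126 -14.2433   0.1295]
```

View pics/s3.png

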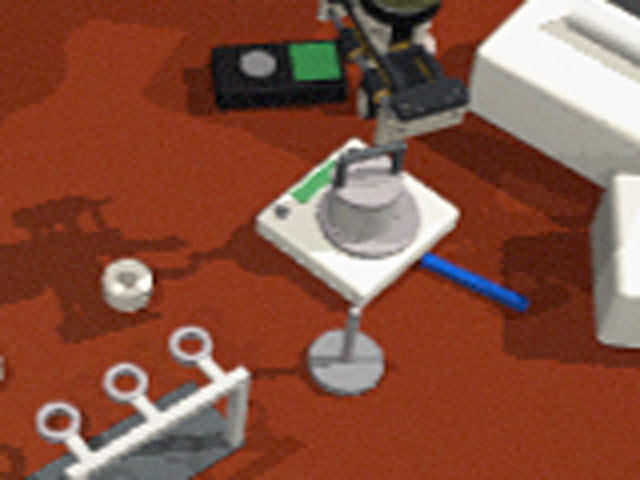

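Request:
{"method": "carry_out", "body": {
  "motion": [0,0,0,0,0,0,-0.1,0,0.012,-0.001,0,0,0,-0.1,0,0.012,0,0,0,0,-0.1,0,0.012,0,0,0,0,-0.1,0,0,0,0,0,0,-0.1]
}}

```text
t: 5.95
tool_pos: [0.5436, 0.3356, 0.1434]
orientation: [-1.074, 1.385, -1.392]
force: [-0.5, 0.3, -0.5]
opening: 0.0418
```

```bash
python3 rel.py .5405 .3328 .139 -14.3; python3 -c "
from h import *
print(robot.read_state()['opening'],robot.read_state()['force'])
s=imaging.read_camera('scene'); cv2.imwrite('pics/s4.png',cv2.resize(s[110:230,240:400],None,fx=4,fy=4,interpolation=cv2.INTER_CUBIC))"
```

```text
t 5.95 pos [0.5436 0.3356 0.1434] 
 [[-0.246   0.0083  0.9692]
 [-0.9693  0.001  -0.246 ]
 [-0.003  -1.      0.0078]]
tool shift [ 0.0035  0.0044 -0.0024]
turn [-0.4459  0.0578 -0.1715]
0.04175967111893605 [-0.54561828  0.28646876 -0.52569301]
```

View pics/s4.png

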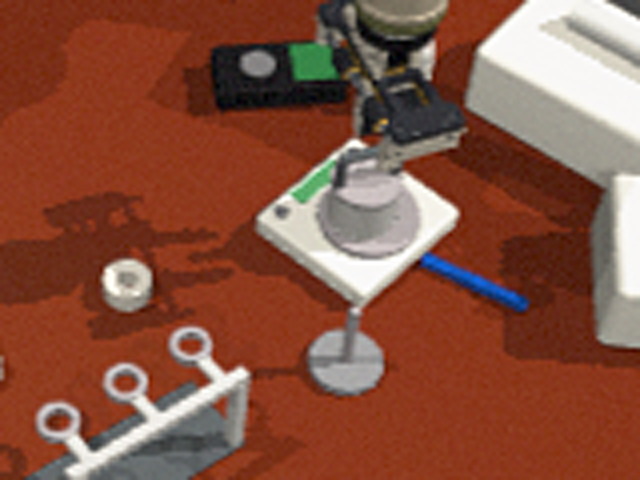

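Request:
{"method": "carry_out", "body": {
  "motion": [0.003,0.005,-0.002,0,0,0,-0.1,0,0,0,0,0,0,-1,0,0,0,0,0,0,-1,0,0,0,0,0,0,-1,0,0,0,0,0,0,-1]
}}

```text
t: 6.5
tool_pos: [0.5411, 0.3332, 0.139]
orientation: [-1.073, 1.384, -1.392]
force: [-2.1, 0.8, 2.3]
opening: 0.0148
```

Request:
{"method": "carry_out", "body": {
  "motion": [0,0,0,0,0,0,-1,0,0,0,0,0,0,-1,0,0,0,0,0,0,-1,0,-0.003,0,0,0,0,-1,0,-0.008,0,0,0,0,-1]
}}

```text
t: 7.0
tool_pos: [0.5403, 0.3333, 0.1505]
orientation: [-1.074, 1.385, -1.392]
force: [0.1, 0.1, 0.1]
opening: 0.0004
```

```bash
python3 rel.py .66 -.224 .20 0; python3 -c "
from h import *
print(robot.read_state()['opening'],robot.read_state()['force'])
s=imaging.read_camera('scene'); cv2.imwrite('pics/s5.png',cv2.resize(s[110:230,240:400],None,fx=4,fy=4,interpolation=cv2.INTER_CUBIC))"
```

```text
t 7.0 pos [0.5403 0.3333 0.1505] 
 [[-0.2458  0.0076  0.9693]
 [-0.9693  0.0012 -0.2458]
 [-0.003  -1.      0.0071]]
tool shift [ 0.5106 -0.0492  0.2533]
turn [ -0.4261 -14.2282  -0.1212]
0.0004042138907048435 [0.13709309 0.14137704 0.05920147]
```

View pics/s5.png

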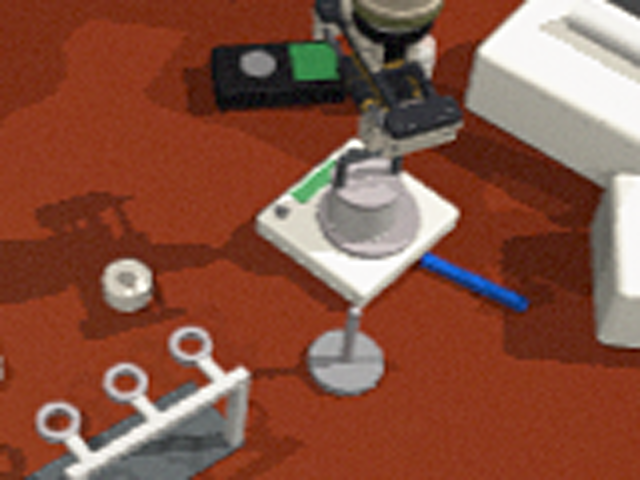

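Run:
```python
from h import *
s=robot.read_state();sc=imaging.camera_model('scene');sd=imaging.camera_model('side')
M=Rm(s['orientation']);p=s['tool_pos']
for n,cm in (('scene',sc),('side',sd)):
    im=imaging.read_camera(n)
    k=6
    c0=proj(cm,p).astype(int)-[60,45]
    big=cv2.resize(im[c0[1]:c0[1]+90,c0[0]:c0[0]+120],None,fx=k,fy=k,interpolation=cv2.INTER_CUBIC)
    for P,col in ((p,(0,0,255)),(p+M[:,1]*.019,(0,255,0)),(np.array([.5405,.3328,.14]),(255,0,255))):
        q=(proj(cm,P)-c0+.5)*k; cv2.circle(big,tuple(int(v) for v in q),4,col,1)
    cv2.imwrite('pics/g1%s.png'%n,big)
```

```text
(no output)
```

View pics/g1scene.png

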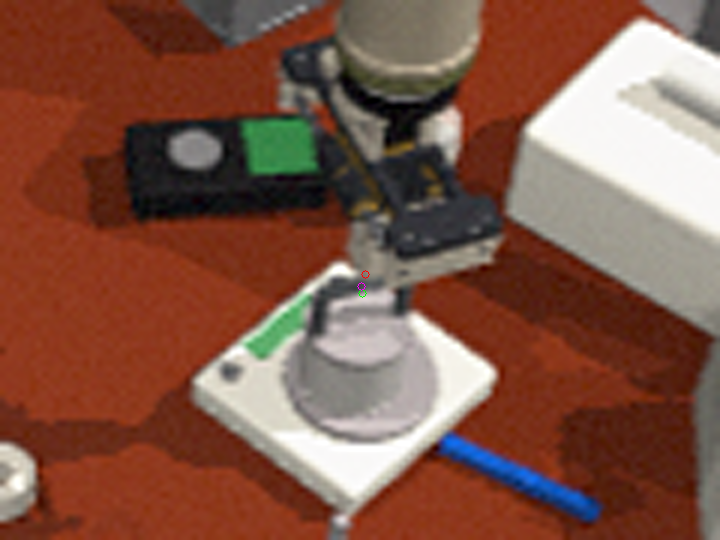

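View pics/g1side.png

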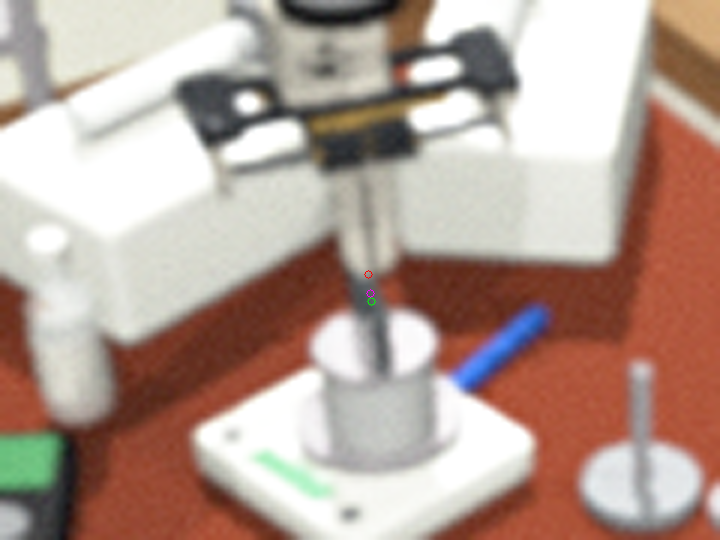

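Run:
```python
from h import *
s=robot.read_state();print(s['t'],s['tool_pos'])
sc=imaging.camera_model('scene');sd=imaging.camera_model('side')
p=s['tool_pos'];out=[]
for n,cm in (('scene',sc),('side',sd)):
    im=imaging.read_camera(n)
    c0=proj(cm,p).astype(int)-[25,30]
    print(c0)
    out.append(cv2.resize(im[c0[1]:c0[1]+60,c0[0]:c0[0]+50],None,fx=8,fy=8,interpolation=cv2.INTER_LANCZOS4))
cv2.imwrite('pics/g2.png',np.hstack(out))
```

```text
7.15 [0.54139615 0.33375825 0.15210115]
[307 116]
[171  97]
```

View pics/g2.png

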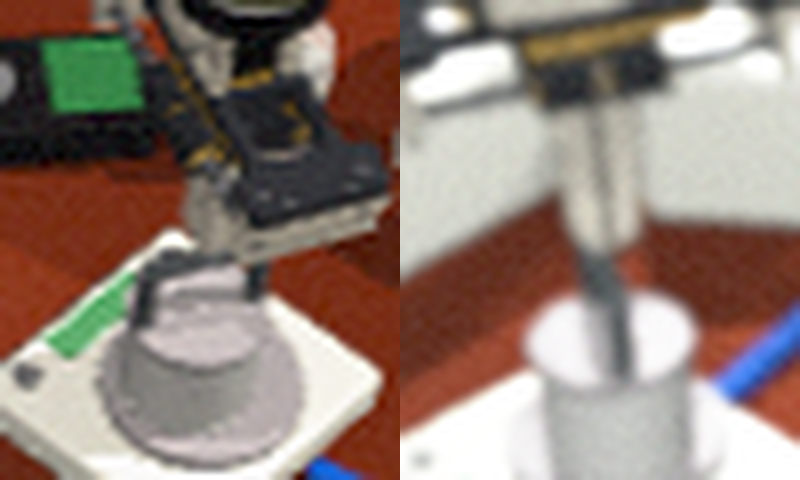

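Run:
```python
from h import *
sd=imaging.camera_model('side');sc=imaging.camera_model('scene')
for sx in (-1,1):
  for d in (0,.01,.019):
    for yy in (-.0075,.0075):
      print(sx,d,yy,(proj(sd,(.5995+sx*.053,yy,.2139-d))-[150,110])*2.8, (proj(sc,(.5995+sx*.053,yy,.2139-d))-[140,130])*3.6)
```

```text
-1 0 -0.0075 [283.47321869 146.05674266] [437.66326734 163.42497157]
-1 0 0.0075 [275.48137979 138.84841786] [450.03654388 156.9075501 ]
-1 0.01 -0.0075 [283.40959307 153.41051044] [437.81749798 169.41165002]
-1 0.01 0.0075 [275.46341359 146.18543026] [450.12765523 162.91003025]
-1 0.019 -0.0075 [283.35294653 159.95764557] [437.95497188 174.74789193]
-1 0.019 0.0075 [275.44741675 152.71820089] [450.20886982 168.26050562]
1 0 -0.0075 [362.36749957 112.48001656] [496.7459459  234.82625776]
1 0 0.0075 [354.08500941 105.80147093] [509.36150754 227.87493618]
1 0.01 -0.0075 [361.87420332 119.73563139] [496.5951075  240.64013464]
1 0.01 0.0075 [353.64044561 113.03882651] [509.14506268 233.70793222]
1 0.019 -0.0075 [361.43483415 126.19806327] [496.46070113 245.82065965]
1 0.019 0.0075 [353.24445046 119.48550001] [508.95219115 238.90564781]
```

Run:
```python
import cv2,numpy as np
b=cv2.imread('pics/side0.png');a=cv2.imread('pics/scene0.png')
cv2.imwrite('pics/c3.png',np.hstack([cv2.resize(b[90:170,225:305],None,fx=5,fy=5,interpolation=cv2.INTER_CUBIC),cv2.resize(a[140:220,240:320],None,fx=5,fy=5,interpolation=cv2.INTER_CUBIC)]))
```

```text
(no output)
```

View pics/c3.png

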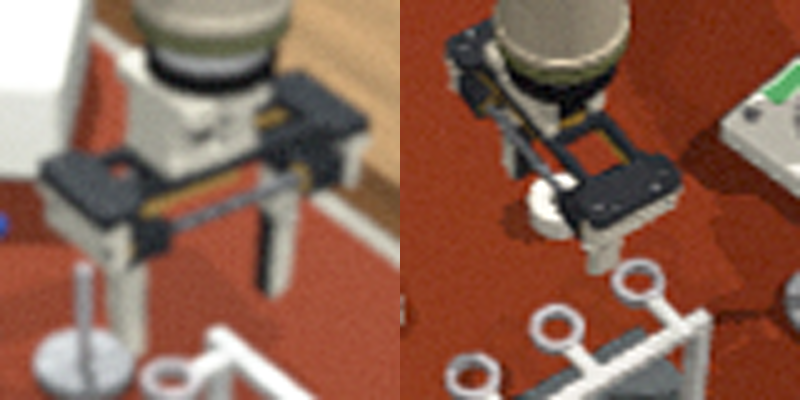

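Request:
{"method": "carry_out", "body": {
  "motion": [0,-0.005,0,0,0,0,-0.1,0,0,0,0,0,0,-0.1,0,0,0,0,0,0,-0.1,0,0,0,0,0,0,-0.1,0,0,0,0,0,0,-0.1]
}}

```text
t: 7.75
tool_pos: [0.5404, 0.3332, 0.1555]
orientation: [-1.074, 1.385, -1.392]
force: [-0.7, -0.4, 0.2]
opening: 0.0362
```

```bash
python3 rel.py .5405 .3328 .126 -14.3
```

```text
t 7.75 pos [0.5404 0.3332 0.1555] 
 [[-0.246   0.0078  0.9692]
 [-0.9693  0.0012 -0.246 ]
 [-0.0031 -1.      0.0072]]
tool shift [ 0.0005  0.0295 -0.    ]
turn [-0.4146  0.0609 -0.1791]
```

Request:
{"method": "carry_out", "body": {
  "motion": [0,0.01,0,0,0,0,-0.1,0,0.01,0,0,0,0,-0.1,0,0.0075,0,0,0,0,-0.1,0,0.0,0,0,0,0,-0.1,0,0,0,0,0,0,-0.1]
}}

```text
t: 8.25
tool_pos: [0.5397, 0.3327, 0.1238]
orientation: [-1.077, 1.386, -1.392]
force: [0.1, -0.9, 0.2]
opening: 0.0417
```

Request:
{"method": "carry_out", "body": {
  "motion": [0,0,0,0,0,0,-1,0,0,0,0,0,0,-1,0,0,0,0,0,0,-1,0,0,0,0,0,0,-1,0,0,0,0,0,0,-1]
}}

```text
t: 8.75
tool_pos: [0.5399, 0.333, 0.1247]
orientation: [-1.076, 1.386, -1.392]
force: [0.3, -0.4, -0.9]
opening: 0.0104
```

Request:
{"method": "carry_out", "body": {
  "motion": [0,0,0,0,0,0,-1,0,0,0,0,0,0,-1,0,-0.001,0,0,0,0,-1,0,-0.003,0,0,0,0,-1,0,-0.006,0,0,0,0,-1]
}}

```text
t: 9.25
tool_pos: [0.5378, 0.3319, 0.1318]
orientation: [-1.082, 1.388, -1.392]
force: [0.4, -0.2, -5.5]
opening: 0.0107
```

Request:
{"method": "carry_out", "body": {
  "motion": [0,-0.01,0,0,0,0,-1,0,-0.02,0,0,0,0,-1,0,-0.03,0,0,0,0,-1,0,-0.03,0,0,0,0,-1,0,-0.03,0,0,0,0,-1]
}}

```text
t: 9.75
tool_pos: [0.5348, 0.3304, 0.252]
orientation: [-1.093, 1.392, -1.393]
force: [0.2, -0.2, -5.3]
opening: 0.0105
```

```bash
python3 rel.py .661 -.2235 .25 -14.3; python3 -c "
from h import *
s=imaging.read_camera('scene'); cv2.imwrite('pics/s6.png',cv2.resize(s[80:230,240:400],None,fx=4,fy=4,interpolation=cv2.INTER_CUBIC))"
```

```text
t 9.75 pos [0.5348 0.3304 0.252 ] 
 [[-0.246  -0.0086  0.9692]
 [-0.9692 -0.0073 -0.2461]
 [ 0.0092 -0.9999 -0.0065]]
tool shift [0.5058 0.005  0.2587]
turn [0.3714 0.0556 0.5276]
```

View pics/s6.png

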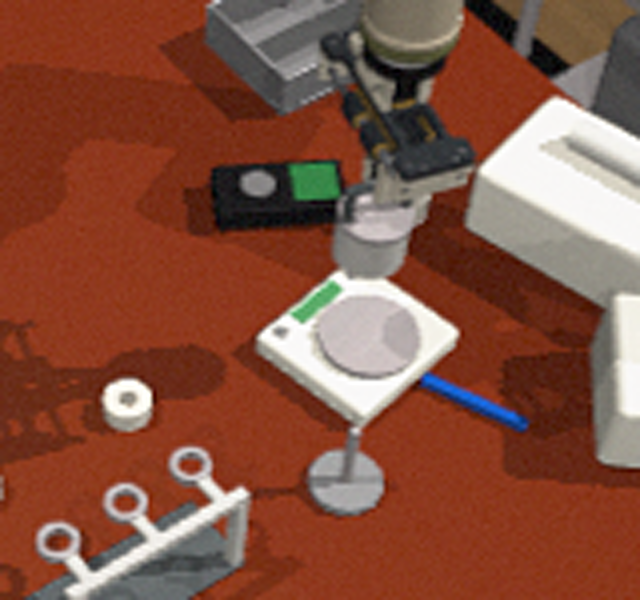

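Canister is lifted upright (crop ~375,230). Now carry it over.

Request:
{"method": "carry_out", "body": {
  "motion": [0.02,0,0.01,0,0,0,-1,0.032,0,0.0164,0,0,0,-1,0.032,0,0.0164,0,0,0,-1,0.032,0,0.0164,0,0,0,-1,0.032,0,0.0164,0,0,0,-1]
}}

```text
t: 10.3
tool_pos: [0.5757, 0.1709, 0.264]
orientation: [-1.077, 1.379, -1.385]
force: [0.6, -0.1, -5.1]
opening: 0.0107
```

Request:
{"method": "carry_out", "body": {
  "motion": [0.032,0,0.0164,0,0,0,-1,0.032,0,0.0164,0,0,0,-1,0.032,0,0.0164,0,0,0,-1,0.032,0,0.0164,0,0,0,-1,0.032,0,0.0164,0,0,0,-1]
}}

```text
t: 10.8
tool_pos: [0.618, -0.0114, 0.2633]
orientation: [-1.076, 1.377, -1.385]
force: [0.9, 0.2, -5.5]
opening: 0.0108
```

Request:
{"method": "carry_out", "body": {
  "motion": [0.032,0,0.0164,0,0,0,-1,0.032,0,0.0164,0,0,0,-1,0.032,0,0.0164,0,0,0,-1,0.02,0,0.01,0,0,0,-1,0,0,0,0,0,0,-1]
}}

```text
t: 11.3
tool_pos: [0.6482, -0.1496, 0.2614]
orientation: [-1.074, 1.38, -1.391]
force: [0.1, 0.5, -5.8]
opening: 0.0106
```

```bash
python3 rel.py .661 -.2235 .145 -14.3
```

```text
t 11.3 pos [ 0.6482 -0.1496  0.2614] 
 [[-0.2427  0.0104  0.97  ]
 [-0.9701  0.0004 -0.2428]
 [-0.0029 -0.9999  0.01  ]]
tool shift [0.069  0.1165 0.0292]
turn [-0.5705  0.2509 -0.1659]
```

Request:
{"method": "carry_out", "body": {
  "motion": [0.03,0,0.013,0,0,0,-1,0.03,0.02,0.013,0,0,0,-1,0.009,0.03,0.003,0,0,0,-1,0,0.04,0,0,0,0,-1,0,0.03,0,0,0,0,-1]
}}

```text
t: 11.8
tool_pos: [0.6658, -0.2266, 0.145]
orientation: [-1.066, 1.369, -1.399]
force: [-0.1, -0.2, -6.2]
opening: 0.0107
```

```bash
python3 rel.py .661 -.2235 .0895 -14.3; python3 -c "
from h import *
s=imaging.read_camera('scene');b=imaging.read_camera('side'); cv2.imwrite('pics/s7.png',np.hstack([cv2.resize(s[190:290,180:280],None,fx=4,fy=4,interpolation=cv2.INTER_CUBIC),cv2.resize(b[170:270,270:370],None,fx=4,fy=4,interpolation=cv2.INTER_CUBIC)]))"
```

```text
t 11.8 pos [ 0.6658 -0.2266  0.145 ] 
 [[-0.2427  0.0231  0.9698]
 [-0.9701 -0.0036 -0.2426]
 [-0.0022 -0.9997  0.0233]]
tool shift [-0.0017  0.0553 -0.0067]
turn [-1.336   0.2553 -0.1264]
```

View pics/s7.png

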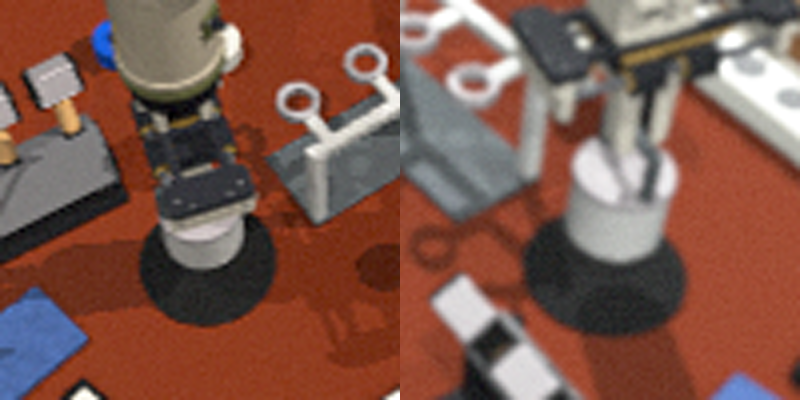

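Request:
{"method": "carry_out", "body": {
  "motion": [-0.002,0.015,-0.006,-1.3,0,0,-1,0,0.015,0,0,0,0,-1,0,0.01,0,0,0,0,-1,0,0.006,0,0,0,0,-1,0,0.0,0,0,0,0,-1]
}}

```text
t: 12.4
tool_pos: [0.6603, -0.2203, 0.0972]
orientation: [-1.084, 1.389, -1.382]
force: [0.9, -0.4, -5.8]
opening: 0.0108
```

```bash
python3 rel.py .661 -.2235 .0895 -14.3;python3 -c "
from h import *
s=imaging.read_camera('scene');b=imaging.read_camera('side'); cv2.imwrite('pics/s8.png',np.hstack([cv2.resize(s[190:290,180:280],None,fx=4,fy=4,interpolation=cv2.INTER_CUBIC),cv2.resize(b[170:270,270:370],None,fx=4,fy=4,interpolation=cv2.INTER_CUBIC)]))"
```

```text
t 12.4 pos [ 0.6603 -0.2203  0.0972] 
 [[-0.2401 -0.0022  0.9707]
 [-0.9707  0.0034 -0.2401]
 [-0.0028 -1.     -0.0029]]
tool shift [0.003  0.0077 0.0015]
turn [ 0.1693  0.4051 -0.158 ]
```

View pics/s8.png

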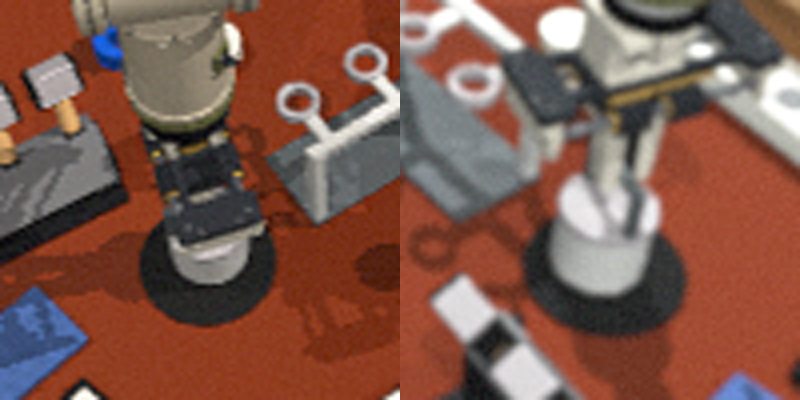

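Request:
{"method": "carry_out", "body": {
  "motion": [0.003,0.004,0.001,0,0,0,-1,0,0.003,0,0,0,0,-1,0,0.002,0,0,0,0,-1,0,0.002,0,0,0,0,-1,0,0.0,0,0,0,0,-1]
}}

```text
t: 13.0
tool_pos: [0.6628, -0.2251, 0.0896]
orientation: [-1.081, 1.384, -1.387]
force: [0.3, 0.7, -5.5]
opening: 0.0109
```

Still carrying the weight; ease down more.

Request:
{"method": "carry_out", "body": {
  "motion": [0,0.003,0,0,0,0,-1,0,0.002,0,0,0,0,-1,0,0.002,0,0,0,0,-1,0,0.001,0,0,0,0,-1,0,0.0,0,0,0,0,-1]
}}

```text
t: 13.5
tool_pos: [0.6654, -0.2263, 0.0901]
orientation: [-1.077, 1.377, -1.392]
force: [1.4, -0.1, -5.3]
opening: 0.0109
```

```bash
python3 rel.py .661 -.2235 .0895 -14.3;python3 -c "
from h import *
print(robot.read_state()['force'])
s=imaging.read_camera('scene');b=imaging.read_camera('side'); cv2.imwrite('pics/s9.png',np.hstack([cv2.resize(s[190:290,180:280],None,fx=4,fy=4,interpolation=cv2.INTER_CUBIC),cv2.resize(b[170:270,270:370],None,fx=4,fy=4,interpolation=cv2.INTER_CUBIC)]))
print(robot.read_state()['force'],robot.read_state()['tool_pos'])"
```

```text
t 13.5 pos [ 0.6654 -0.2263  0.0901] 
 [[-0.2405  0.0105  0.9706]
 [-0.9707 -0.0024 -0.2405]
 [-0.0002 -0.9999  0.0108]]
tool shift [-0.0016  0.0005 -0.005 ]
turn [-0.6163  0.3844 -0.0138]
[ 1.41533855 -0.13377387 -5.33830043]
[ 0.32391247  0.36226703 -4.43364702] [ 0.66533638 -0.22620757  0.08960683]
```

View pics/s9.png

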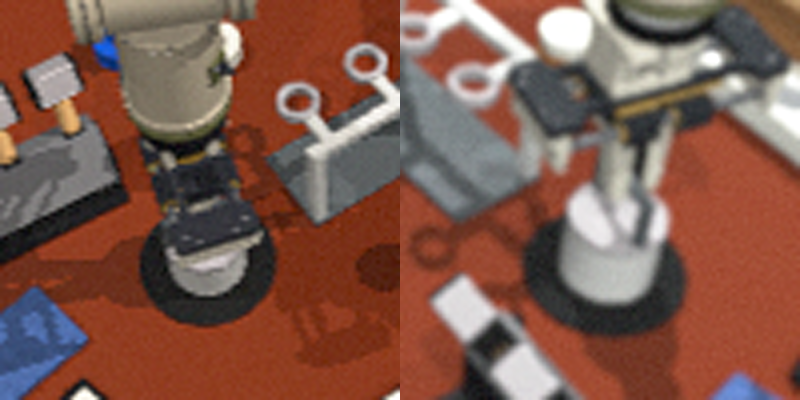

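Request:
{"method": "carry_out", "body": {
  "motion": [-0.002,0.005,-0.002,-0.6,0,0,-1,0,0.004,0,0,0,0,-1,0,0.003,0,0,0,0,-1,0,0.0,0,0,0,0,-1,0,0.0,0,0,0,0,-1]
}}

```text
t: 14.1
tool_pos: [0.669, -0.2274, 0.0906]
orientation: [-1.079, 1.373, -1.397]
force: [-0.1, -0.5, -5.1]
opening: 0.0107
```

Request:
{"method": "carry_out", "body": {
  "motion": [-0.001,0.005,-0.004,-0.5,0,0,-1,0,0.005,-0.003,0,0,0,-1,0,0.005,-0.002,0,0,0,-1,0,0.005,-0.001,0,0,0,-1,0,0.005,-0.001,0,0,0,-1]
}}

```text
t: 14.6
tool_pos: [0.6679, -0.2275, 0.0885]
orientation: [-1.073, 1.359, -1.408]
force: [-11.5, 3.2, 25.4]
opening: 0.0107
```

```bash
python3 rel.py .661 -.2235 .0895 -14.3
```

```text
t 14.6 pos [ 0.6679 -0.2275  0.0885] 
 [[-0.2407  0.0258  0.9703]
 [-0.9706 -0.0154 -0.2403]
 [ 0.0088 -0.9995  0.0287]]
tool shift [-0.0022 -0.0012 -0.0076]
turn [-1.6487  0.3799  0.497 ]
```

Request:
{"method": "carry_out", "body": {
  "motion": [0,0,0,0,0,0,-0.2,0,0.0,0,0,0,0,-0.2,0,0,0,0,0,0,-0.2,0,0,0,0,0,0,-0.2,0,0,0,0,0,0,-0.2]
}}

```text
t: 15.1
tool_pos: [0.6687, -0.2275, 0.089]
orientation: [-1.072, 1.357, -1.409]
force: [0.1, -0.9, 0.3]
opening: 0.0372
```

Request:
{"method": "carry_out", "body": {
  "motion": [0,-0.004,0,0,0,0,-0.2,0,-0.02,0,0,0,0,-0.2,0,-0.03,0,0,0,0,-0.2,0,-0.04,0,0,0,0,1,0,-0.04,0,0,0,0,1]
}}

```text
t: 15.6
tool_pos: [0.6598, -0.2233, 0.2153]
orientation: [-1.082, 1.374, -1.396]
force: [-0.3, 0.2, -0.3]
opening: 0.0488
```

```bash
python3 rel.py .661 -.2235 .0895 -14.3;python3 -c "
from h import *
s=imaging.read_camera('scene');b=imaging.read_camera('side'); cv2.imwrite('pics/s10.png',np.hstack([cv2.resize(s[190:290,180:280],None,fx=4,fy=4,interpolation=cv2.INTER_CUBIC),cv2.resize(b[170:270,270:370],None,fx=4,fy=4,interpolation=cv2.INTER_CUBIC)]))
"
```

```text
t 15.6 pos [ 0.6598 -0.2233  0.2153] 
 [[-0.2406  0.0096  0.9706]
 [-0.9706 -0.0084 -0.2405]
 [ 0.0059 -0.9999  0.0114]]
tool shift [-0.0008  0.1258 -0.0003]
turn [-0.6524  0.3786  0.3347]
```

View pics/s10.png

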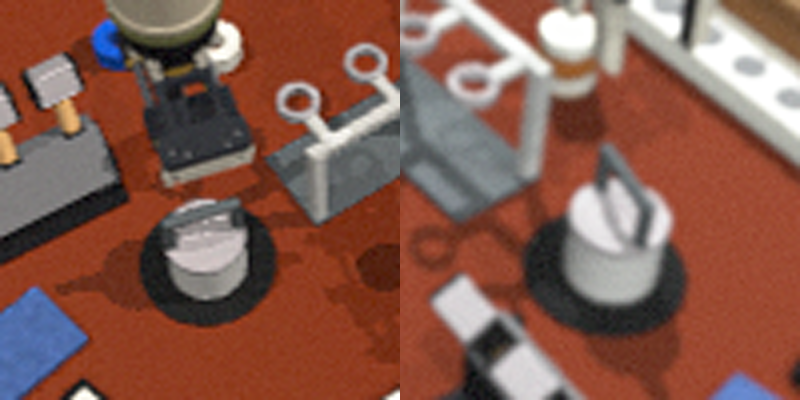

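Request:
{"method": "carry_out", "body": {
  "motion": [0,-0.03,0,0,-7.1,0,1,0,-0.03,0,0,-7.1,0,1,0.035,-0.02,-0.025,0,0,0,1,0.038,-0.015,-0.027,0,0,0,1,0.038,-0.015,-0.027,0,0,0,1]
}}

```text
t: 16.2
tool_pos: [0.5846, -0.3318, 0.3337]
orientation: [-1.215, 1.171, -1.207]
force: [-0.1, -0.0, -0.2]
opening: 0.0919
```

Request:
{"method": "carry_out", "body": {
  "motion": [0.038,-0.01,-0.027,0,0,0,1,0.038,-0.01,-0.027,0,0,0,1,0.038,-0.01,-0.027,0,0,0,1,0,0,0,0,0,0,1,0,0,0,0,0,0,1]
}}

```text
t: 16.7
tool_pos: [0.4986, -0.4574, 0.3671]
orientation: [-1.213, 1.172, -1.216]
force: [0.5, 0.7, -0.1]
opening: 0.0931
```

```bash
python3 rel.py .5 -.45 .35 0;python3 -c "
from h import *
print(imaging.camera_model('wrist'))
snap('wrist','w2.png')
print(imaging.camera_model('wrist')['position'])
for i in range(1,4):
    r=models.outline_of('wrist','mallet%d_head'%i); print([(d['confidence'],d['pixel'],d['pixels'].sum()) for d in r]); break
"
```

```text
t 16.7 pos [ 0.4986 -0.4574  0.3671] 
 [[ 0.0188  0.0217  0.9996]
 [-0.9997 -0.015   0.0191]
 [ 0.0154 -0.9997  0.0214]]
tool shift [-0.0077  0.0171  0.0011]
turn [-1.2365  1.0851  0.869 ]
{'K': array([[297.31863964,   0.        , 257.65634605],
       [  0.        , 297.31863964, 192.49976248],
       [  0.        ,   0.        ,   1.        ]]), 'position': array([ 0.49291703, -0.37291016,  0.53695983]), 'orientation': array([2.82694806, 0.02224979, 0.03695284])}
[ 0.49294217 -0.37281476  0.5369103 ]
[]
```

View pics/w2.png

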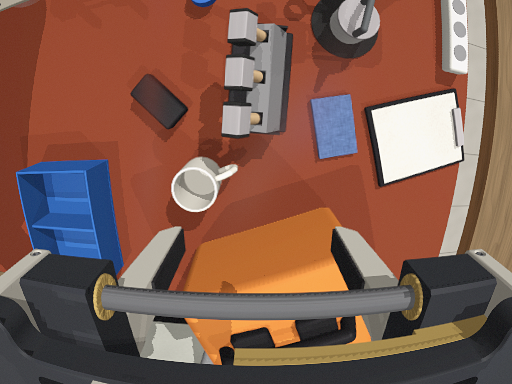

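Run:
```python
from h import *
w=cv2.imread('pics/w2.png');s=cv2.imread('pics/scene0.png');b=cv2.imread('pics/side0.png')
s=imaging.read_camera('scene');b=imaging.read_camera('side');cv2.imwrite('pics/scene1.png',s);cv2.imwrite('pics/side1.png',b)
cv2.imwrite('pics/m_w.png',cv2.resize(w[0:145,205:305],None,fx=4,fy=4,interpolation=cv2.INTER_LANCZOS4))
cv2.imwrite('pics/m_s.png',cv2.resize(s[195:265,145:220],None,fx=8,fy=8,interpolation=cv2.INTER_LANCZOS4))
cv2.imwrite('pics/m_b.png',cv2.resize(b[230:320,265:350],None,fx=6,fy=6,interpolation=cv2.INTER_LANCZOS4))
```

```text
(no output)
```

View pics/m_w.png

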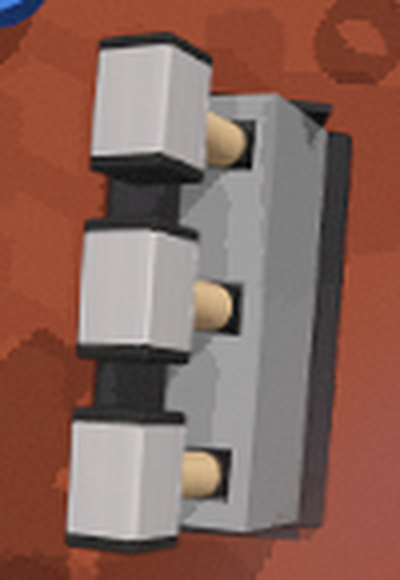

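View pics/m_s.png

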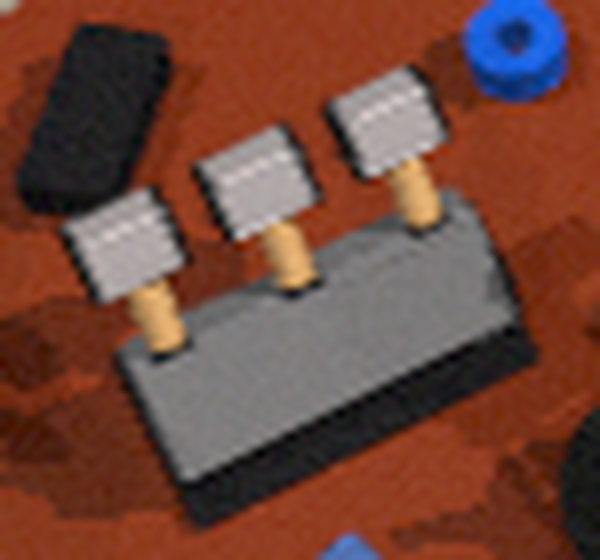

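View pics/m_b.png

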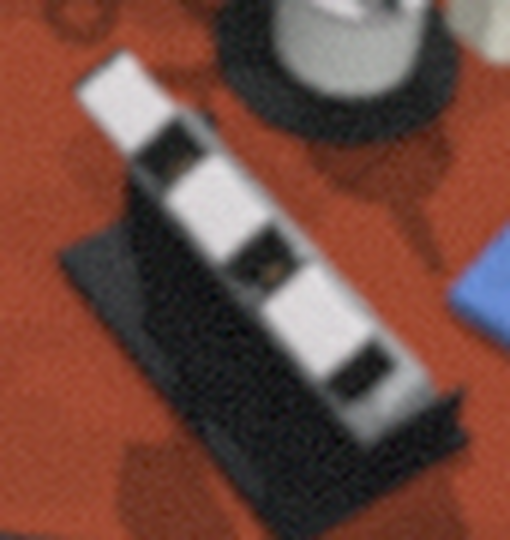

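Run:
```python
from h import *
np.set_printoptions(precision=4,suppress=True)
wr=imaging.camera_model('wrist');sc=imaging.camera_model('scene');sd=imaging.camera_model('side')
W=lambda u,v:(205+u/4-.375,v/4-.375); S=lambda u,v:(145+u/8-.44,195+v/8-.44); B=lambda u,v:(265+u/6-.42,230+v/6-.42)
out=[]
for k,a,b in (('A',(165,100),(375,112)),('B',(152,291),(246,178)),('C',(139,480),(117,224))):
    X,r=tri([ray(wr,W(*a),True),ray(sc,S(*b))]); print(k,X,r[0], onz(wr,W(*a),.16,True)); out.append(X)
print(np.diff(out,axis=0))
# socket holes side
for p in ((168,157),(265,262),(360,368)): print('sock',onz(sd,B(*p),.07))
# canister handle check
```

```text
A [ 0.4857 -0.2731  0.1441] 0.0024388698626645173 [ 0.4858 -0.2747  0.16  ]
B [ 0.4825 -0.3377  0.1392] 0.0024204893698656495 [ 0.4832 -0.3372  0.16  ]
C [ 0.4795 -0.3992  0.1496] 0.001306763593812977 [ 0.4802 -0.3972  0.16  ]
[[-0.0033 -0.0646 -0.0048]
 [-0.0029 -0.0615  0.0104]]
sock [ 0.508  -0.2655  0.07  ]
sock [ 0.5066 -0.3349  0.07  ]
sock [ 0.5042 -0.3989  0.07  ]
```

Run:
```python
from h import *
w=cv2.imread('pics/w2.png')
im=cv2.resize(w[0:145,215:265],None,fx=8,fy=8,interpolation=cv2.INTER_LANCZOS4)
cv2.imwrite('pics/m_w2.png',np.hstack([im[:580],im[580:]]))
```

```text
(no output)
```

View pics/m_w2.png

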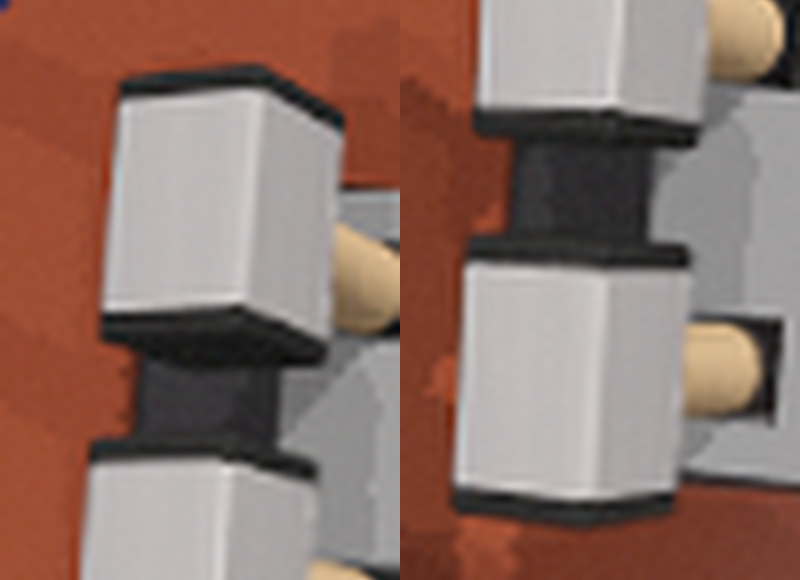

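```bash
cat > fit.py <<'E'
from h import *
from scipy.optimize import least_squares
np.set_printoptions(precision=4,suppress=True)
wr=imaging.camera_model('wrist');sc=imaging.camera_model('scene')
W=lambda u,v:np.array((215+u/8-.44,v/8-.44)); S=lambda u,v:np.array((145+u/8-.44,195+v/8-.44))
c=lambda a,b,d:np.array((a*.014,b*.024,d*.016))
obs=[]
def add(h,cam,f,l):
    for k,p in l: obs.append((h,cam,c(*k),f(*p)))
add(0,'w',W,[((-1,1,1),(122,78)),((1,1,1),(258,66)),((1,1,-1),(343,112)),((-1,-1,1),(104,332)),((1,-1,1),(238,324))])
add(1,'w',W,[((-1,1,1),(92,445)),((1,1,1),(235,442)),((1,1,-1),(317,462)),((-1,-1,1),(76,707)),((1,-1,1),(215,709))])
add(2,'w',W,[((-1,1,1),(65,825)),((1,1,1),(206,827)),((-1,-1,1),(55,1088)),((1,-1,1),(188,1101)),((1,-1,-1),(272,1092))])
add(0,'s',S,[((-1,1,1),(408,67)),((1,1,-1),(448,140)),((-1,-1,1),(328,105)),((1,-1,-1),(370,178))])
add(1,'s',S,[((-1,1,1),(280,126)),((1,1,-1),(322,200)),((-1,-1,1),(196,168)),((1,-1,-1),(238,240))])
add(2,'s',S,[((-1,1,1),(150,187)),((1,1,-1),(187,265)),((-1,-1,1),(64,228)),((1,-1,-1),(105,303))])
def Rmal(yaw,lean,roll): return (R.from_euler('z',yaw)*R.from_euler('y',-lean)*R.from_euler('z',roll)).as_matrix()
def f(p):
    yaw,lean=p[:2]; off=p[2:5]; out=[]
    wo=dict(wr);wo['position']=wr['position']+off
    Rs=[Rmal(yaw,lean,p[5+4*i+3]) for i in range(3)]
    for h,cam,k,px in obs:
        X=p[5+4*h:8+4*h]+Rs[h]@k
        out+=list(proj(wo,X,True)-px if cam=='w' else proj(sc,X)-px)
    out+=list(off/.003)+[(lean-np.radians(28))/np.radians(1)]
    out+=[p[8+4*i]/.05 for i in range(3)]
    return np.array(out)
p0=np.r_[0,.49,0,0,0, .485,-.273,.13,0,.482,-.338,.13,0,.48,-.4,.13,0]
r=least_squares(f,p0,loss='soft_l1')
p=r.x
print('yaw,lean',np.degrees(p[:2]),'off',p[2:5],'rms',np.sqrt(np.mean(f(p)**2)))
for i in range(3): print(p[5+4*i:8+4*i],np.degrees(p[8+4*i]))
E
python3 fit.py
```

```text
yaw,lean [-2.417  27.8909] off [-0.0072  0.0003  0.0013] rms 0.6189451225263308
[ 0.4729 -0.2648  0.1094] 0.1059706326020017
[ 0.47   -0.3325  0.1098] 0.3180671189607065
[ 0.4666 -0.3998  0.1111] -0.03381194389904587
```

```bash
cat >> fit.py <<'E'
print('--- constrained')
def g(q,fixs=None):
    yaw,lean=q[:2]; d=np.array([-np.sin(yaw),np.cos(yaw),0])
    c0=q[8:11]; 
    p=np.r_[q[:5],c0+.065*d,0,c0,0,c0-.065*d,0]
    o=f(p); o=o[:-7]
    so=[]
    return np.r_[o,(q[2:5])/.004*1.0,(lean-np.radians(28))/np.radians(.7)]
r=least_squares(g,np.r_[0,.49,0,0,0,0,0,0,.48,-.335,.12],loss='soft_l1');q=r.x
print('yaw,lean',np.degrees(q[:2]),'off',q[2:5],'B',q[8:11]); e=g(q)[:-4].reshape(-1,2)
for (h,cam,k,px),ee in zip(obs,e): print(h,cam,k*1e3,ee.round(1))
E
python3 fit.py
```

```text
yaw,lean [-2.417  27.8909] off [-0.0072  0.0003  0.0013] rms 0.6189451225263308
[ 0.4729 -0.2648  0.1094] 0.1059706326020017
[ 0.47   -0.3325  0.1098] 0.3180671189607065
[ 0.4666 -0.3998  0.1111] -0.03381194389904587
--- constrained
yaw,lean [-2.6203 27.9498] off [-0.0018 -0.      0.0003] B [ 0.4758 -0.3337  0.1198]
0 w [-14.  24.  16.] [-0.7  0.2]
0 w [14. 24. 16.] [ 0.4 -0.2]
0 w [ 14.  24. -16.] [0.7 0.4]
0 w [-14. -24.  16.] [-1.   1.2]
0 w [ 14. -24.  16.] [0.3 1.2]
1 w [-14.  24.  16.] [-0.4 -1. ]
1 w [14. 24. 16.] [-0.2 -1.2]
1 w [ 14.  24. -16.] [ 0.7 -0.1]
1 w [-14. -24.  16.] [-0.7  0.7]
1 w [ 14. -24.  16.] [-0.2  1. ]
2 w [-14.  24.  16.] [-0.  -1.8]
2 w [14. 24. 16.] [ 0.2 -1. ]
2 w [-14. -24.  16.] [-0.5 -0.1]
2 w [ 14. -24.  16.] [0.2 0.4]
2 w [ 14. -24. -16.] [ 1.  -0.3]
0 s [-14.  24.  16.] [ 0.8 -0.8]
0 s [ 14.  24. -16.] [ 0.9 -0.1]
0 s [-14. -24.  16.] [-1.  0.]
0 s [ 14. -24. -16.] [-1.1  0.9]
1 s [-14.  24.  16.] [ 0.8 -0.6]
1 s [ 14.  24. -16.] [0.7 0.1]
1 s [-14. -24.  16.] [-0.6 -0.2]
1 s [ 14. -24. -16.] [-0.8  0.9]
2 s [-14.  24.  16.] [ 0.8 -0.6]
2 s [ 14.  24. -16.] [ 1.3 -0.1]
2 s [-14. -24.  16.] [-0.7  0.1]
2 s [ 14. -24. -16.] [-0.7  1. ]
```

```bash
cat > mal.py <<'E'
from h import *
import sys
np.set_printoptions(precision=4,suppress=True)
def pose(yawd,leand):
    m=(R.from_euler('z',np.radians(yawd))*R.from_euler('y',-np.radians(leand))).as_matrix()
    xm,ym,zm=m.T
    return m,np.c_[-ym,-zm,xm]   # tool x,y,z
E
python3 - <<'E'
from mal import *
wr=imaging.camera_model('wrist')
for n,u,v in (('A',251,195),('B',223,575),('C',200,964)):
    for z in (.135,.1405,.146): print(n,z,onz(wr,(215+u/8-.44,v/8-.44),z,True))
s=robot.read_state();M=Rm(s['orientation']);m,T=pose(-2.6,28)
h=np.array([.478,-.272,.120]); t=h+m[:,2]*.07
print('target tips',t,'shift world',t-s['tool_pos'],'tool',M.T@(t-s['tool_pos']),'turn',np.degrees(R.from_matrix(M.T@T).as_rotvec()))
E
```

```text
A 0.135 [ 0.4853 -0.2673  0.135 ]
A 0.1405 [ 0.4854 -0.2688  0.1405]
A 0.146 [ 0.4855 -0.2702  0.146 ]
B 0.135 [ 0.4822 -0.3337  0.135 ]
B 0.1405 [ 0.4824 -0.3342  0.1405]
B 0.146 [ 0.4826 -0.3347  0.146 ]
C 0.135 [ 0.4796 -0.3995  0.135 ]
C 0.1405 [ 0.4798 -0.3991  0.1405]
C 0.146 [ 0.48   -0.3988  0.146 ]
target tips [ 0.4452 -0.2705  0.1818] shift world [-0.0549  0.1849 -0.185 ] tool [-0.1888  0.1811 -0.0546] turn [26.7627  4.0089 -0.1503]
```

Request:
{"method": "carry_out", "body": {
  "motion": [-0.045,0,0,6.7,1,0,1,-0.047,0,0,6.7,1,0,1,-0.047,0,0,6.7,1,0,1,-0.047,0,0,6.7,1,0,1,0,0,0,0,0,0,1]
}}

```text
t: 17.4
tool_pos: [0.5034, -0.2661, 0.3463]
orientation: [-0.833, 0.894, -1.411]
force: [0.4, 0.3, -0.2]
opening: 0.0932
```

```bash
cat > mrel.py <<'E'
from mal import *
# args: hx hy hz dist yaw lean
a=[float(v) for v in sys.argv[1:]]
s=robot.read_state();M=Rm(s['orientation']);m,T=pose(a[4],a[5])
t=np.array(a[:3])+m[:,2]*a[3]
print('t',s['t'],'pos',s['tool_pos'],'target',t,'force',s['force'],'open',s['opening'])
print('tool shift',M.T@(t-s['tool_pos']),'turn',np.degrees(R.from_matrix(M.T@T).as_rotvec()))
E
python3 mrel.py .4798 -.269 .12 .07 -2.6 28
```

```text
t 17.4 pos [ 0.5034 -0.2661  0.3463] target [ 0.447  -0.2675  0.1818] force [ 0.3643  0.2534 -0.2348] open 0.09317685322532576
tool shift [ 0.0071  0.1219 -0.1239] turn [ 1.4756 -0.0395 -1.4461]
```

Request:
{"method": "carry_out", "body": {
  "motion": [0.002,0.03,-0.031,1.4,0,-1.4,1,0.002,0.03,-0.031,0,0,0,1,0.002,0.03,-0.031,0,0,0,1,0.001,0.03,-0.031,0,0,0,1,0,0,0,0,0,0,1]
}}

```text
t: 17.9
tool_pos: [0.4505, -0.2636, 0.1796]
orientation: [-0.833, 0.855, -1.433]
force: [-0.4, 0.4, -0.5]
opening: 0.0927
```

```bash
python3 mrel.py .4798 -.269 .12 .07 -2.6 28; python3 -c "
from h import *
im=snap('wrist','w3.png')
print(imaging.camera_model('wrist'))
s=imaging.read_camera('scene');b=imaging.read_camera('side'); cv2.imwrite('pics/s11.png',np.hstack([cv2.resize(s[160:260,140:240],None,fx=4,fy=4,interpolation=cv2.INTER_CUBIC),cv2.resize(b[210:310,250:350],None,fx=4,fy=4,interpolation=cv2.INTER_CUBIC)]))
"
```

```text
t 17.9 pos [ 0.4505 -0.2636  0.1796] target [ 0.447  -0.2675  0.1818] force [-0.4206  0.3533 -0.4993] open 0.09269437079196395
tool shift [ 0.004  -0.0035 -0.0019] turn [-0.1342  0.7553 -0.1324]
{'K': array([[297.31863964,   0.        , 257.65634605],
       [  0.        , 297.31863964, 192.49976248],
       [  0.        ,   0.        ,   1.        ]]), 'position': array([ 0.37412891, -0.17953545,  0.33443876]), 'orientation': array([ 2.74642494, -0.14717008,  0.6917639 ])}
```

View pics/w3.png

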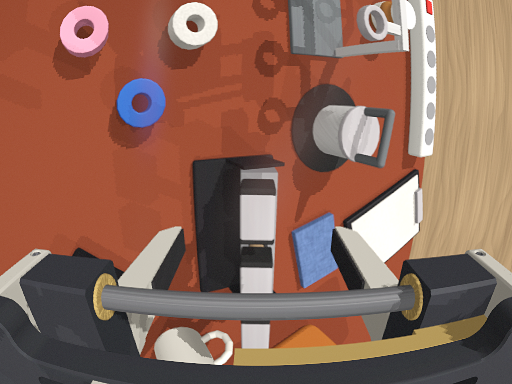

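View pics/s11.png

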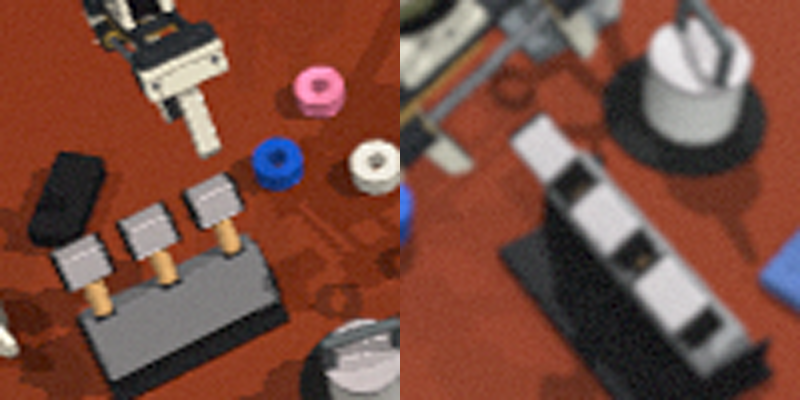

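```bash
cat > ov.py <<'E'
from mal import *
# overlay predicted head boxes onto current wrist image
def overlay(im,cm,heads,yaw,lean,scale,box,fn,fish=True):
    x0,y0,x1,y1=box
    big=cv2.resize(im[y0:y1,x0:x1],None,fx=scale,fy=scale,interpolation=cv2.INTER_CUBIC)
    m,_=pose(yaw,lean)
    def q(P): v=(proj(cm,P,fish)-[x0,y0]+.5)*scale; return tuple(int(round(a)) for a in v)
    for h in heads:
        cs=[np.array(h)+m@np.array((sx*.014,sy*.024,.016)) for sx,sy in ((-1,-1),(1,-1),(1,1),(-1,1))]
        for i in range(4): cv2.line(big,q(cs[i]),q(cs[(i+1)%4]),(0,255,0),1)
        cs=[np.array(h)+m@np.array((sx*.014,sy*.024,-.016)) for sx,sy in ((-1,-1),(1,-1),(1,1),(-1,1))]
        for i in range(4): cv2.line(big,q(cs[i]),q(cs[(i+1)%4]),(255,0,255),1)
    cv2.imwrite(fn,big)
E
python3 - <<'E'
from ov import *
im=cv2.imread('pics/w3.png');cm=imaging.camera_model('wrist')
print(robot.read_state()['tool_pos'],proj(cm,robot.read_state()['tool_pos'],True))
overlay(im,cm,[(.4798,-.269,.12),(.4775,-.334,.12)],-2.6,28,6,(200,150,330,250),'pics/o1.png')
E
```

```text
[ 0.4553 -0.2681  0.1906] [256.8974 236.3736]
```

View pics/o1.png

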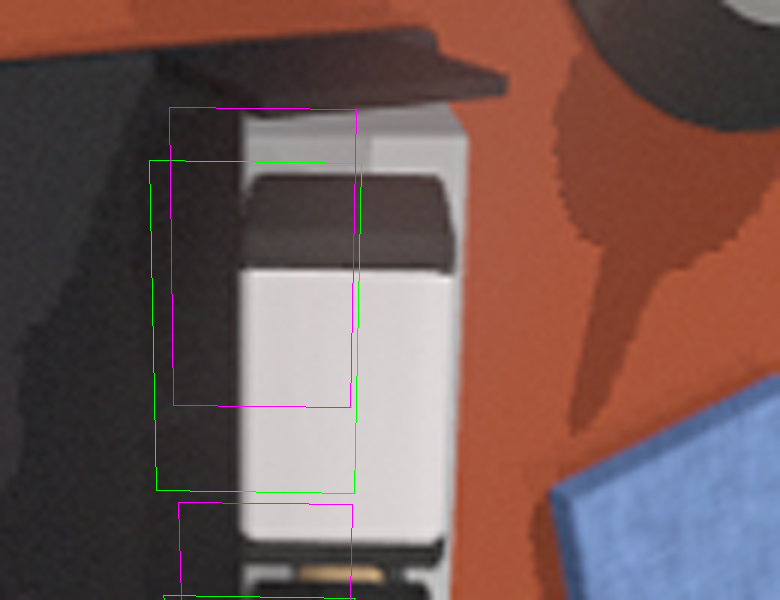

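```bash
python3 - <<'E'
from ov import *
for i in range(3):
    cm=imaging.camera_model('wrist');p=robot.read_state()['tool_pos'];im=imaging.read_camera('wrist'); print(p,cm['position'])
overlay(im,cm,[(.4798,-.269,.12),(.4775,-.334,.12)],-2.6,28,6,(200,150,330,250),'pics/o2.png')
E
python3 mrel.py .4798 -.269 .12 .07 -2.6 28
```

```text
[ 0.4553 -0.2681  0.1906] [ 0.3759 -0.1813  0.3395]
[ 0.4558 -0.2687  0.1916] [ 0.3761 -0.1816  0.3403]
[ 0.4558 -0.2689  0.1918] [ 0.3761 -0.1817  0.3404]
t 18.2 pos [ 0.4556 -0.2688  0.1914] target [ 0.447  -0.2675  0.1818] force [-0.0719  0.0737 -0.0533] open 0.09295181587207764
tool shift [-0.0012  0.0043 -0.0122] turn [-0.8563  1.0412  0.4984]
```

View pics/o2.png

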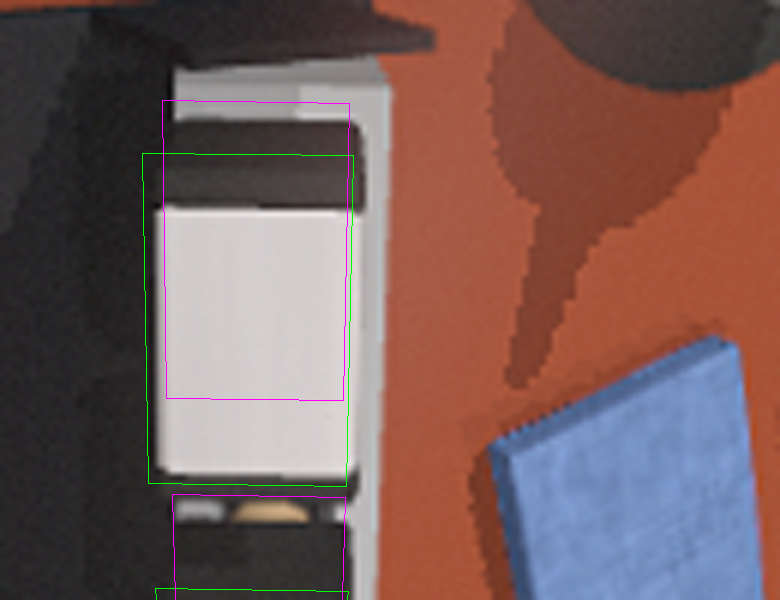

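```bash
python3 mrel.py .4812 -.2717 .12 -.008 -2.6 28
```

```text
t 18.2 pos [ 0.4556 -0.2688  0.1914] target [ 0.485  -0.2719  0.1129] force [-0.0719  0.0737 -0.0533] open 0.09295181587207764
tool shift [ 0.0008  0.083  -0.0121] turn [-0.8563  1.0412  0.4984]
```

Request:
{"method": "carry_out", "body": {
  "motion": [0.001,0.01,-0.012,-0.85,1.0,0.5,0.3,0,0.025,0,0,0,0,0.3,0,0.025,0,0,0,0,0.3,0,0,0,0,0,0,0.3,0,0,0,0,0,0,0.3]
}}

```text
t: 18.7
tool_pos: [0.4766, -0.2748, 0.1373]
orientation: [-0.829, 0.86, -1.446]
force: [-0.2, -1.0, 0.2]
opening: 0.061
```

```bash
python3 mrel.py .4812 -.2717 .12 -.008 -2.6 28
python3 - <<'E'
from ov import *
for i in range(2):
    cm=imaging.camera_model('wrist');p=robot.read_state()['tool_pos'];im=imaging.read_camera('wrist'); print(p,cm['position'])
overlay(im,cm,[(.4812,-.2717,.12)],-2.6,28,4,(170,140,350,290),'pics/o3.png')
E
python3 mrel.py .4812 -.2717 .12 -.008 -2.6 28
```

```text
t 18.7 pos [ 0.4766 -0.2748  0.1373] target [ 0.485  -0.2719  0.1129] force [-0.1911 -0.9567  0.1741] open 0.06103455884053314
tool shift [-0.0035  0.0254 -0.0043] turn [-0.2261  0.1332  0.2972]
[ 0.4766 -0.2748  0.1373] [ 0.3996 -0.1884  0.2878]
[ 0.4764 -0.2748  0.1373] [ 0.3994 -0.1883  0.2877]
t 18.8 pos [ 0.4765 -0.275   0.1377] target [ 0.485  -0.2719  0.1129] force [0.0424 0.523  0.2346] open 0.06076516008868732
tool shift [-0.0037  0.0257 -0.0044] turn [-0.2598  0.138   0.3385]
```

View pics/o3.png

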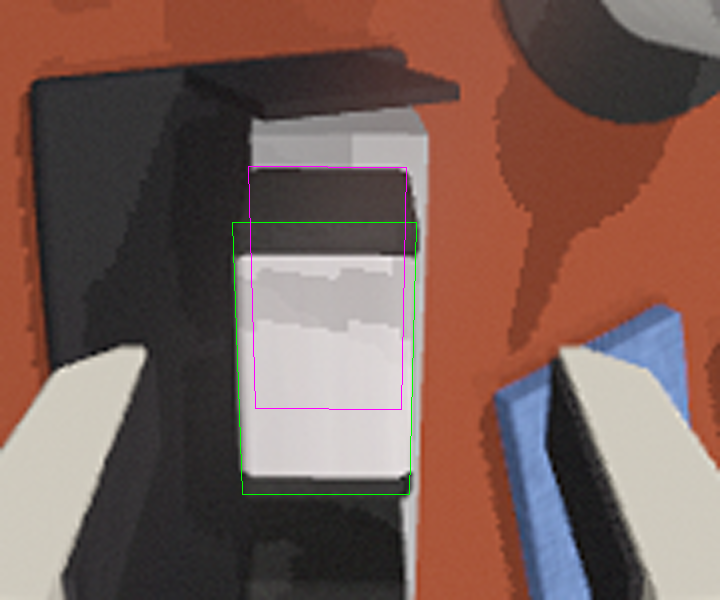

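Request:
{"method": "carry_out", "body": {
  "motion": [-0.0035,0.012,-0.0045,0,0,0,0.2,0,0.014,0,0,0,0,0.2,0,0,0,0,0,0,0.2,0,0,0,0,0,0,0.2,0,0,0,0,0,0,0.2]
}}

```text
t: 19.3
tool_pos: [0.4854, -0.2732, 0.1146]
orientation: [-0.829, 0.854, -1.451]
force: [0.5, -0.1, -0.2]
opening: 0.0556
```

```bash
python3 mrel.py .4812 -.2717 .12 -.008 -2.6 28
python3 - <<'E'
from ov import *
for i in range(1):
    cm=imaging.camera_model('wrist');p=robot.read_state()['tool_pos'];im=imaging.read_camera('wrist'); print(p,cm['position'])
overlay(im,cm,[(.4812,-.2717,.12)],-2.6,28,4,(170,140,350,290),'pics/o4.png')
b=imaging.read_camera('side'); cv2.imwrite('pics/s12.png',cv2.resize(b[190:310,230:350],None,fx=4,fy=4,interpolation=cv2.INTER_CUBIC))
E
python3 mrel.py .4812 -.2717 .12 -.008 -2.6 28
```

```text
t 19.3 pos [ 0.4854 -0.2732  0.1146] target [ 0.485  -0.2719  0.1129] force [ 0.5336 -0.1421 -0.1746] open 0.055591398188808296
tool shift [-0.0014  0.0012 -0.0013] turn [-0.4592  0.1807  0.5534]
[ 0.4854 -0.2732  0.1146] [ 0.408  -0.186   0.2644]
t 19.4 pos [ 0.4856 -0.2735  0.1149] target [ 0.485  -0.2719  0.1129] force [ 0.3366  0.067  -0.4208] open 0.055493807984800074
tool shift [-0.0016  0.0014 -0.0016] turn [-0.4838  0.1856  0.5778]
```

View pics/o4.png

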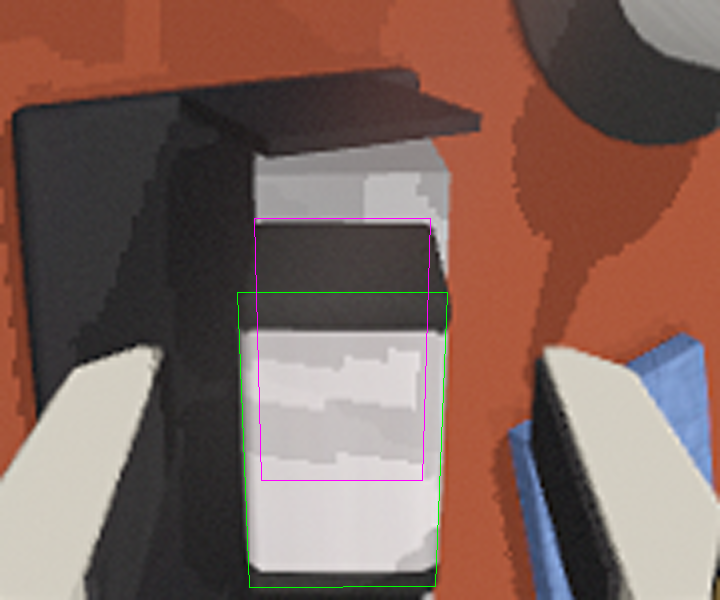

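View pics/s12.png

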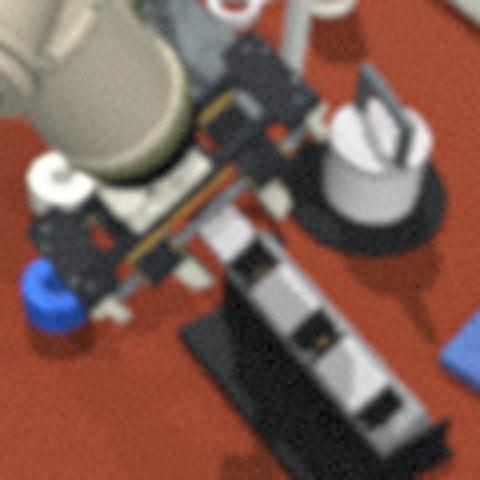

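Request:
{"method": "carry_out", "body": {
  "motion": [-0.0015,0.002,-0.0015,-0.4,0,0.4,-1,0,0,0,0,0,0,-1,0,0,0,0,0,0,-1,0,0,0,0,0,0,-1,0,0,0,0,0,0,-1],
  "squeeze": 35
}}

```text
t: 19.9
tool_pos: [0.4854, -0.2724, 0.1133]
orientation: [-0.831, 0.861, -1.443]
force: [-0.7, 0.3, -1.0]
opening: 0.028
```

Request:
{"method": "carry_out", "body": {
  "motion": [0,0,0,0,0,0,-1,0,-0.002,0,0,0,0,-1,0,-0.005,0,0,0,0,-1,0,-0.01,0,0,0,0,-1,0,-0.015,0,0,0,0,-1]
}}

```text
t: 20.4
tool_pos: [0.4699, -0.2704, 0.1417]
orientation: [-0.829, 0.863, -1.441]
force: [3.4, -0.8, -2.0]
opening: 0.0279
```

```bash
python3 mrel.py .4812 -.2717 .12 .13 -2.6 28
python3 - <<'E'
from ov import *
im=snap('wrist','w4.png')
b=imaging.read_camera('scene'); cv2.imwrite('pics/s12.png',cv2.resize(b[150:270,140:260],None,fx=4,fy=4,interpolation=cv2.INTER_CUBIC))
E
```

```text
t 20.4 pos [ 0.4699 -0.2704  0.1417] target [ 0.4202 -0.2689  0.2348] force [ 3.3523 -0.8228 -1.9563] open 0.02785935469400043
tool shift [ 0.0009 -0.1055 -0.    ] turn [-0.082   0.1491  0.0652]
```

View pics/w4.png

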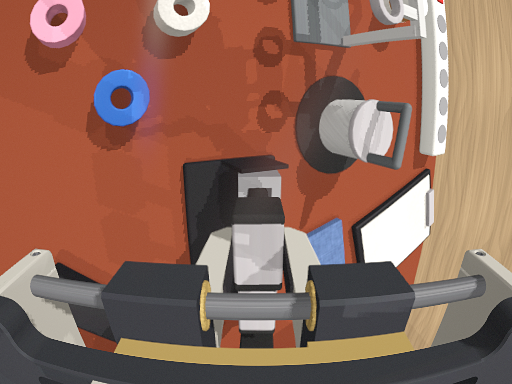

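View pics/s12.png

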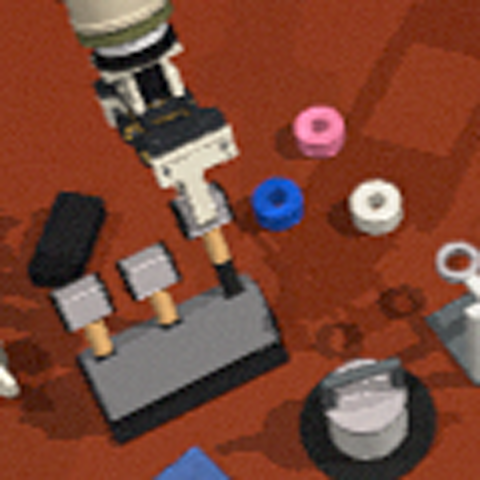

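Request:
{"method": "carry_out", "body": {
  "motion": [0,-0.025,0,0,0,0,-1,0,-0.03,0,0,0,0,-1,0,-0.03,0,0,0,0,-1,0,-0.03,0,0,0,0,-1,0,-0.02,0,0,0,0,-1]
}}

```text
t: 21.0
tool_pos: [0.4027, -0.2661, 0.2621]
orientation: [-0.831, 0.866, -1.439]
force: [-1.1, -0.2, -1.3]
opening: 0.0276
```

Request:
{"method": "carry_out", "body": {
  "motion": [-0.02,0,0,-5,-0.5,0,-1,-0.03,0,0.01,-7,-0.5,0,-1,-0.03,0,0.02,-8,-0.5,0,-1,-0.03,0,0.03,-8,-0.5,0,-1,-0.02,0,0.03,0,0,0,-1]
}}

```text
t: 21.5
tool_pos: [0.4889, -0.1479, 0.2781]
orientation: [-1.21, 1.22, -1.25]
force: [0.6, -0.8, -1.4]
opening: 0.0279
```

```bash
python3 rel.py .6248 -.0925 .27 0; python3 -c "
from h import *
snap('side','b1.png')"
```

```text
t 21.5 pos [ 0.4889 -0.1479  0.2781] 
 [[-0.0312  0.0013  0.9995]
 [-0.9992 -0.0233 -0.0311]
 [ 0.0233 -0.9997  0.002 ]]
tool shift [-0.0598  0.007   0.1341]
turn [-0.0938 -1.7842  1.3354]
```

View pics/b1.png

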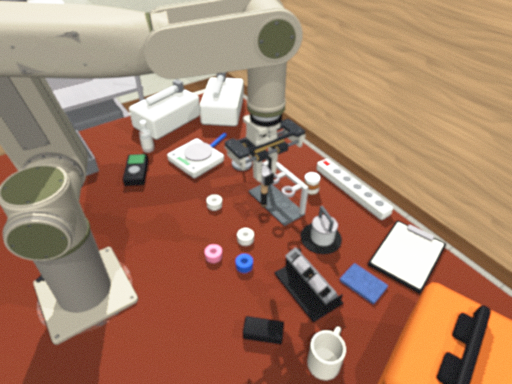

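Request:
{"method": "carry_out", "body": {
  "motion": [-0.014,0,0.03,0,-1.8,1.3,-1,-0.016,0,0.034,0,0,0,-1,-0.014,0,0.03,0,0,0,-1,-0.008,0,0.018,0,0,0,-1,0,0,0,0,0,0,-1]
}}

```text
t: 22.05
tool_pos: [0.6089, -0.0885, 0.2727]
orientation: [-1.211, 1.206, -1.2]
force: [-0.1, -0.2, -1.5]
opening: 0.0277
```

Request:
{"method": "carry_out", "body": {
  "motion": [0,0,0,0,0,0,-1,0,0,0,0,0,0,-1,0,0,0,0,0,0,-1,0,0,0,0,0,0,-1,0,0,0,0,0,0,-1]
}}

```text
t: 22.55
tool_pos: [0.6062, -0.0906, 0.2723]
orientation: [-1.211, 1.208, -1.201]
force: [-0.5, 0.1, -1.0]
opening: 0.0278
```

```bash
python3 rel.py .6248 -.0925 .27 0; python3 -c "
from h import *
snap('wrist','w5.png'); print(imaging.camera_model('wrist'))
s=imaging.read_camera('scene');b=imaging.read_camera('side'); cv2.imwrite('pics/s13.png',np.hstack([cv2.resize(s[150:250,220:320],None,fx=4,fy=4,interpolation=cv2.INTER_CUBIC),cv2.resize(b[110:210,230:330],None,fx=4,fy=4,interpolation=cv2.INTER_CUBIC)]))"
```

```text
t 22.55 pos [ 0.6062 -0.0906  0.2723] 
 [[ 0.0061 -0.0023  1.    ]
 [-1.      0.0034  0.0062]
 [-0.0035 -1.     -0.0023]]
tool shift [0.002  0.0023 0.0185]
turn [ 0.133   0.3523 -0.1979]
{'K': array([[297.31863964,   0.        , 257.65634605],
       [  0.        , 297.31863964, 192.49976248],
       [  0.        ,   0.        ,   1.        ]]), 'position': array([ 0.60567661, -0.00917717,  0.44378544]), 'orientation': array([2.84579769e+00, 9.25903319e-03, 5.40961148e-04])}
```

View pics/w5.png

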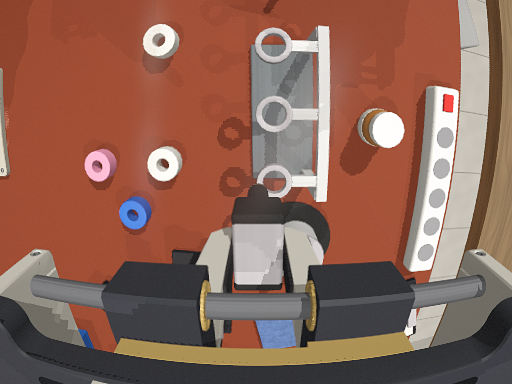

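View pics/s13.png

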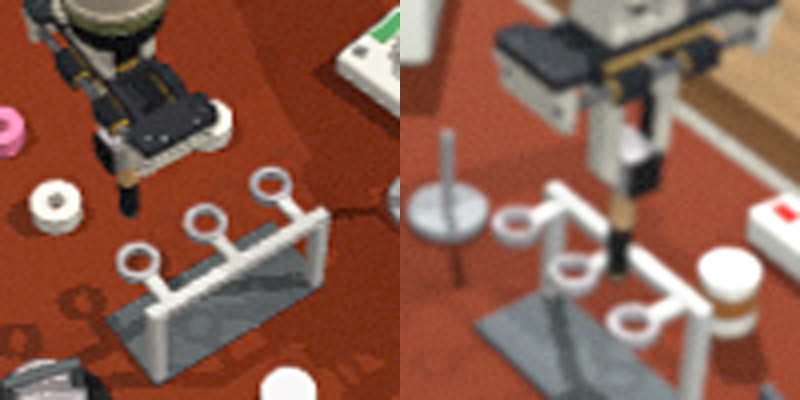

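Run:
```python
from h import *
np.set_printoptions(precision=4,suppress=True)
cm=imaging.camera_model('wrist'); print(cm['position'],robot.read_state()['tool_pos'])
im=cv2.imread('pics/w5.png')
cv2.imwrite('pics/w5c.png',cv2.resize(im[20:250,230:340],None,fx=5,fy=5,interpolation=cv2.INTER_CUBIC)[550:,:])
for p in ((273,45),(274,114),(274,181)): print(onz(cm,p,.125,True))
print('foot',onz(cm,(259.5,188),.27-.103+.006,True))
```

```text
[ 0.6059 -0.009   0.4437] [ 0.6065 -0.0903  0.2723]
[0.6213 0.056  0.125 ]
[ 0.6231 -0.0188  0.125 ]
[ 0.6243 -0.0926  0.125 ]
foot [ 0.608  -0.0869  0.173 ]
```

View pics/w5c.png

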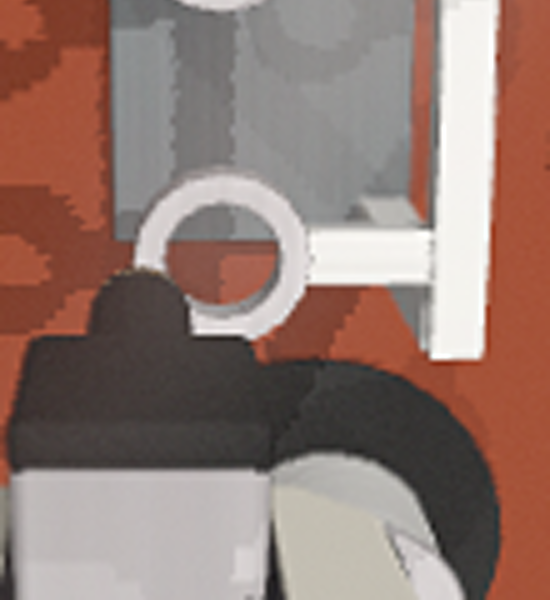

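```bash
python3 - <<'E'
from h import *
np.set_printoptions(precision=4,suppress=True)
cm=imaging.camera_model('wrist')
s=robot.read_state();M=Rm(s['orientation'])
for d in (.094,):
  for o in (-.003,0,.003):
    print(o,proj(cm,s['tool_pos']+M[:,1]*d+M[:,0]*(o-.009),True))
E
python3 rel.py .6247 -.0922 .235 0
```

```text
-0.003 [257.718 180.304]
0 [257.7169 183.4404]
0.003 [257.7158 186.5587]
t 22.7 pos [ 0.6065 -0.0903  0.2723] 
 [[ 0.0065 -0.0023  1.    ]
 [-1.      0.0035  0.0065]
 [-0.0035 -1.     -0.0022]]
tool shift [0.0021 0.0372 0.0183]
turn [ 0.1293  0.371  -0.1999]
```

Request:
{"method": "carry_out", "body": {
  "motion": [0.002,0,0.01,0,0,0,-1,0,0.01,0.0085,0,0,0,-1,0,0.015,0,0,0,0,-1,0,0.01,0,0,0,0,-1,0,0,0,0,0,0,-1]
}}

```text
t: 23.2
tool_pos: [0.625, -0.092, 0.2334]
orientation: [-1.212, 1.209, -1.2]
force: [-0.8, 0.6, -1.4]
opening: 0.028
```

Request:
{"method": "carry_out", "body": {
  "motion": [0,0,0,0,0,0,-1,0,0,0,0,0,0,-1,0,0,0,0,0,0,-1,0,0,0,0,0,0,-1,0,0,0,0,0,0,-1]
}}

```text
t: 23.7
tool_pos: [0.6244, -0.0918, 0.2336]
orientation: [-1.212, 1.209, -1.2]
force: [-0.4, 0.0, -0.0]
opening: 0.0279
```

```bash
python3 rel.py .6247 -.0922 .20 0
python3 - <<'E'
from h import *
np.set_printoptions(precision=4,suppress=True)
cm=imaging.camera_model('wrist'); s=robot.read_state();M=Rm(s['orientation'])
im=snap('wrist','w6.png')
k=6
big=cv2.resize(im[140:240,205:325],None,fx=k,fy=k,interpolation=cv2.INTER_CUBIC)
for z in (.125,):
  for a in np.linspace(0,2*np.pi,60):
    P=np.array([.6247+.013*np.cos(a),-.0922+.013*np.sin(a),z]); q=(proj(cm,P,True)-[205,140]+.5)*k
    cv2.circle(big,tuple(int(v) for v in q),1,(0,255,0),-1)
cv2.imwrite('pics/o6.png',big)
E
```

```text
t 23.7 pos [ 0.6244 -0.0918  0.2336] 
 [[ 0.0065 -0.0036  1.    ]
 [-1.      0.0038  0.0066]
 [-0.0038 -1.     -0.0036]]
tool shift [0.0005 0.0336 0.0004]
turn [ 0.2075  0.3756 -0.2195]
```

View pics/o6.png

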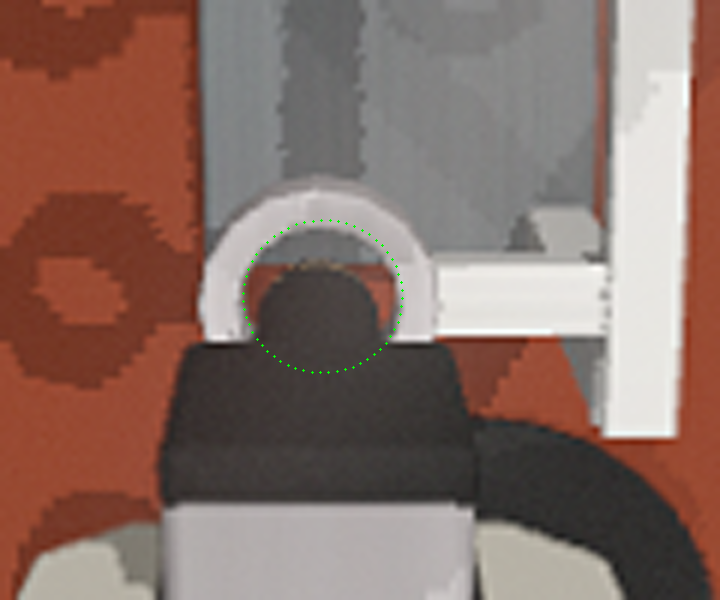

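Request:
{"method": "carry_out", "body": {
  "motion": [0.0015,0,0,0,0.3,0,-1,0,0.015,0,0,0,0,-1,0,0.015,0,0,0,0,-1,0,0.012,0,0,0,0,-1,0,0,0,0,0,0,-1]
}}

```text
t: 24.25
tool_pos: [0.624, -0.0933, 0.1874]
orientation: [-1.21, 1.213, -1.204]
force: [-0.2, -0.1, -1.1]
opening: 0.0279
```

```bash
python3 rel.py .6241 -.0932 .134 0
python3 - <<'E'
from h import *
print(robot.read_state()['force'])
s=imaging.read_camera('scene');b=imaging.read_camera('side'); cv2.imwrite('pics/s14.png',np.hstack([cv2.resize(s[150:250,220:320],None,fx=4,fy=4,interpolation=cv2.INTER_CUBIC),cv2.resize(b[110:210,230:330],None,fx=4,fy=4,interpolation=cv2.INTER_CUBIC)]))
E
```

```text
t 24.25 pos [ 0.624  -0.0933  0.1874] 
 [[ 0.0007 -0.004   1.    ]
 [-1.      0.0038  0.0007]
 [-0.0039 -1.     -0.004 ]]
tool shift [0.0001 0.0534 0.0003]
turn [ 0.2301  0.0388 -0.2206]
[-0.15193588 -0.05927929 -1.09509736]
```

View pics/s14.png

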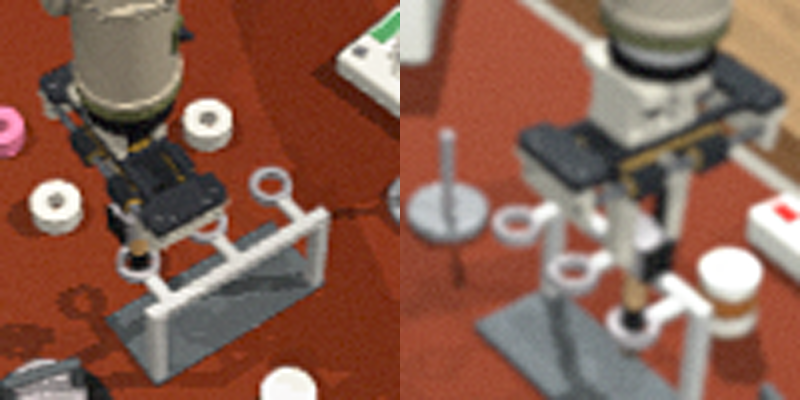

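In the ring. Continue down (~53 mm).

Request:
{"method": "carry_out", "body": {
  "motion": [0,0.015,0,0,0,0,-1,0,0.015,0,0,0,0,-1,0,0.012,0,0,0,0,-1,0,0.005,0,0,0,0,-1,0,0,0,0,0,0,-1]
}}

```text
t: 24.85
tool_pos: [0.6253, -0.0934, 0.1391]
orientation: [-1.208, 1.21, -1.206]
force: [-0.2, -0.3, -2.2]
opening: 0.0277
```

```bash
python3 rel.py .6241 -.0932 .134 0
python3 - <<'E'
from h import *
print(robot.read_state()['force'])
s=imaging.read_camera('scene');b=imaging.read_camera('side'); cv2.imwrite('pics/s15.png',np.hstack([cv2.resize(s[150:250,220:320],None,fx=4,fy=4,interpolation=cv2.INTER_CUBIC),cv2.resize(b[110:210,230:330],None,fx=4,fy=4,interpolation=cv2.INTER_CUBIC)]))
E
```

```text
t 24.85 pos [ 0.6253 -0.0934  0.1391] 
 [[ 0.0008 -0.0003  1.    ]
 [-1.      0.0031  0.0008]
 [-0.0031 -1.     -0.0003]]
tool shift [-0.0002  0.0051 -0.0012]
turn [ 0.0194  0.0452 -0.1748]
[-0.22832381 -0.27891827 -2.24738753]
```

View pics/s15.png

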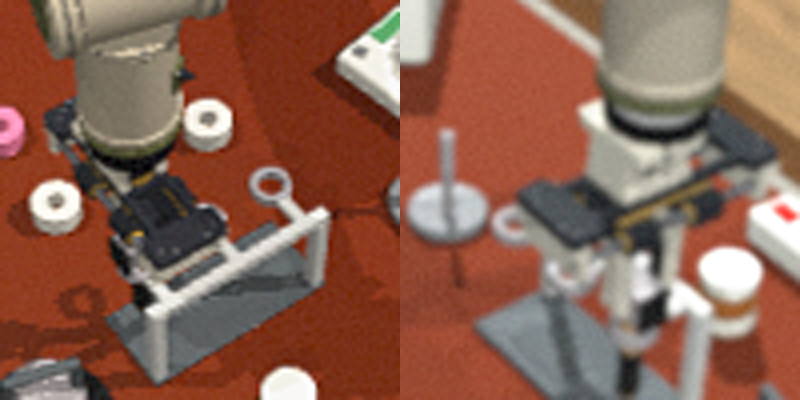

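Request:
{"method": "carry_out", "body": {
  "motion": [0,0.004,-0.001,0,0,0,-1,0,0.002,0,0,0,0,-1,0,0,0,0,0,0,0,0,0,0,0,0,0,0,0,0,0,0,0,0,0]
}}

```text
t: 25.45
tool_pos: [0.6266, -0.094, 0.1368]
orientation: [-1.204, 1.205, -1.21]
force: [-0.7, -1.0, -0.2]
opening: 0.0447
```

Request:
{"method": "carry_out", "body": {
  "motion": [0,0,0,0,0,0,0,0,-0.01,0,0,0,0,0,0,-0.03,0,0,0,0,0,0,-0.04,0,0,0,0,0,0,-0.04,0,0,0,0,0]
}}

```text
t: 25.95
tool_pos: [0.6221, -0.0933, 0.2545]
orientation: [-1.211, 1.216, -1.202]
force: [0.1, -0.0, 0.8]
opening: 0.0468
```

```bash
python3 rel.py .47 -.333 .30 0
python3 - <<'E'
from h import *
print(robot.read_state()['force'])
s=imaging.read_camera('scene');b=imaging.read_camera('side'); cv2.imwrite('pics/s16.png',np.hstack([cv2.resize(s[150:250,220:320],None,fx=4,fy=4,interpolation=cv2.INTER_CUBIC),cv2.resize(b[110:210,230:330],None,fx=4,fy=4,interpolation=cv2.INTER_CUBIC)]))
E
```

```text
t 25.95 pos [ 0.6221 -0.0933  0.2545] 
 [[ 0.0008 -0.0067  1.    ]
 [-1.      0.0045  0.0008]
 [-0.0045 -1.     -0.0067]]
tool shift [ 0.2394 -0.0456 -0.1526]
turn [ 0.3823  0.0444 -0.2597]
[ 0.11688072 -0.02823     0.75468395]
```

View pics/s16.png

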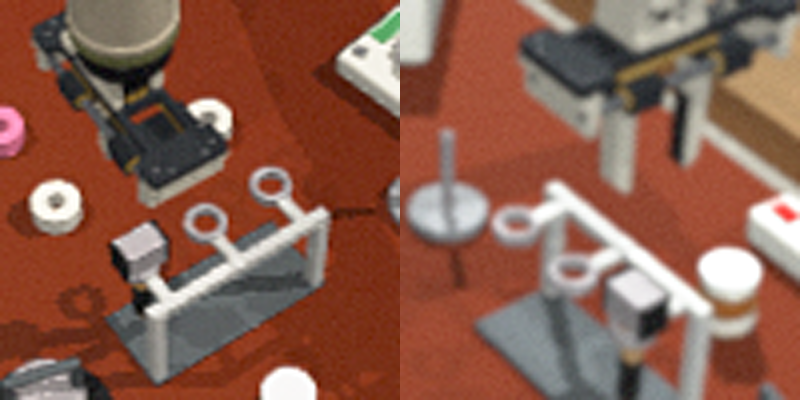

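Request:
{"method": "carry_out", "body": {
  "motion": [0.045,0,-0.015,4,0.5,0,0.3,0.048,0,-0.035,6,0.5,0,0.3,0.048,0,-0.035,6,0.5,0,0.3,0.048,0,-0.035,6,0.5,0,0.3,0.045,0,-0.03,6,0.5,0,0.3]
}}

```text
t: 26.55
tool_pos: [0.4983, -0.3044, 0.2394]
orientation: [-0.809, 0.833, -1.438]
force: [0.3, -0.3, 0.0]
opening: 0.0604
```

Request:
{"method": "carry_out", "body": {
  "motion": [0,0,0,0,0,0,0.3,0,0,0,0,0,0,0.3,0,0,0,0,0,0,0.3,0,0,0,0,0,0,0.3,0,0,0,0,0,0,0.3]
}}

```text
t: 27.05
tool_pos: [0.4908, -0.3108, 0.2364]
orientation: [-0.805, 0.843, -1.45]
force: [-0.9, 0.2, -0.3]
opening: 0.0605
```

```bash
python3 mrel.py .4782 -.3366 .12 .05 -2.6 28
```

```text
t 27.05 pos [ 0.4908 -0.3108  0.2364] target [ 0.4548 -0.3355  0.1641] force [-0.8683  0.2014 -0.3088] open 0.06046652142068874
tool shift [ 0.0264  0.0455 -0.0661] turn [-1.6655  0.0031 -0.0545]
```

Request:
{"method": "carry_out", "body": {
  "motion": [0.009,0.01,-0.022,-1.6,0,0,0.3,0.009,0.015,-0.022,0,0,0,0.3,0.008,0.018,-0.022,0,0,0,0.3,0,0,0,0,0,0,0.3,0,0,0,0,0,0,0.3]
}}

```text
t: 27.55
tool_pos: [0.4546, -0.3313, 0.1637]
orientation: [-0.837, 0.861, -1.426]
force: [1.0, -0.8, 0.9]
opening: 0.0602
```

Request:
{"method": "carry_out", "body": {
  "motion": [0,0,0,0,0,0,0.3,0,0,0,0,0,0,0.3,0,0,0,0,0,0,0.3,0,0,0,0,0,0,0.3,0,0,0,0,0,0,0.3]
}}

```text
t: 28.05
tool_pos: [0.4574, -0.3313, 0.168]
orientation: [-0.839, 0.855, -1.426]
force: [0.2, -0.4, -0.6]
opening: 0.0606
```

```bash
python3 mrel.py .4782 -.3366 .12 -.008 -2.6 28;python3 - <<'E'
from ov import *
cm=imaging.camera_model('wrist');im=imaging.read_camera('wrist')
overlay(im,cm,[(.4782,-.3366,.12),(.4753,-.4016,.12)],-2.6,28,4,(170,140,350,290),'pics/o7.png')
E
```

```text
t 28.05 pos [ 0.4574 -0.3313  0.168 ] target [ 0.482  -0.3368  0.1129] force [ 0.1874 -0.4393 -0.6175] open 0.06057242475552738
tool shift [ 0.0046  0.0602 -0.0039] turn [ 0.1196  1.1031 -0.3068]
```

View pics/o7.png

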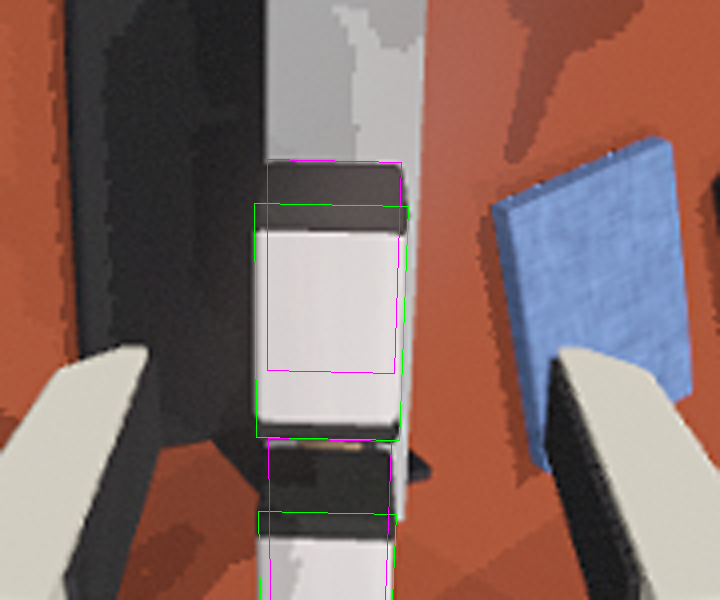

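Request:
{"method": "carry_out", "body": {
  "motion": [0.0046,0.01,-0.004,0,1.1,-0.3,0.2,0,0.02,0,0,0,0,0.2,0,0.022,0,0,0,0,0.2,0,0.01,0,0,0,0,0.2,0,0,0,0,0,0,0.2]
}}

```text
t: 28.6
tool_pos: [0.4833, -0.3391, 0.1084]
orientation: [-0.828, 0.869, -1.446]
force: [-0.4, 0.5, -0.2]
opening: 0.0557
```

```bash
python3 mrel.py .4782 -.3366 .12 -.008 -2.6 28
```

```text
t 28.6 pos [ 0.4833 -0.3391  0.1084] target [ 0.482  -0.3368  0.1129] force [-0.3507  0.4984 -0.168 ] open 0.05574775115605751
tool shift [-0.0022 -0.0047  0.0008] turn [ 0.084  -0.2517  0.1977]
```

Request:
{"method": "carry_out", "body": {
  "motion": [-0.002,-0.002,0,0,0,0,-1,0,0,0,0,0,0,-1,0,0,0,0,0,0,-1,0,0,0,0,0,0,-1,0,0,0,0,0,0,-1]
}}

```text
t: 29.1
tool_pos: [0.4822, -0.3378, 0.1124]
orientation: [-0.828, 0.868, -1.448]
force: [-0.2, 0.3, -1.9]
opening: 0.028
```

```bash
python3 mrel.py .4782 -.3366 .12 -.008 -2.6 28
```

```text
t 29.1 pos [ 0.4822 -0.3378  0.1124] target [ 0.482  -0.3368  0.1129] force [-0.1896  0.3208 -1.9003] open 0.027967767584877002
tool shift [-0.0011 -0.0006  0.    ] turn [ 0.0205 -0.2524  0.2996]
```

Request:
{"method": "carry_out", "body": {
  "motion": [0,-0.02,0,0,0,0,-1,0,-0.03,0,0,0,0,-1,0,-0.035,0,0,0,0,-1,0,-0.04,0,0,0,0,-1,0,-0.03,0,0,0,0,-1]
}}

```text
t: 29.6
tool_pos: [0.4074, -0.3306, 0.2493]
orientation: [-0.825, 0.873, -1.443]
force: [1.4, -0.3, -2.0]
opening: 0.0277
```

Request:
{"method": "carry_out", "body": {
  "motion": [-0.02,0,0,-5,0,0,-1,-0.03,0,0.01,-7,0.5,0,-1,-0.03,0,0.02,-8,0.5,0,-1,-0.035,0,0.03,-8,0.5,0,-1,-0.035,0,0.03,0,0.5,0,-1]
}}

```text
t: 30.1
tool_pos: [0.5026, -0.195, 0.2695]
orientation: [-1.172, 1.298, -1.29]
force: [-0.2, 0.2, -2.8]
opening: 0.0278
```

```bash
python3 rel.py .6235 -.0185 .27 0
```

```text
t 30.1 pos [ 0.5026 -0.195   0.2695] 
 [[-0.1107 -0.0154  0.9937]
 [-0.9938 -0.0076 -0.1109]
 [ 0.0093 -0.9999 -0.0145]]
tool shift [-0.1888 -0.0037  0.1006]
turn [ 0.8593 -6.3618  0.4863]
```

Request:
{"method": "carry_out", "body": {
  "motion": [-0.035,-0.003,0.02,0.8,-6.4,0.5,-1,-0.042,0,0.028,0,0,0,-1,-0.042,0,0.028,0,0,0,-1,-0.04,0,0.028,0,0,0,-1,-0.015,0,0.01,0,0,0,-1]
}}

```text
t: 30.6
tool_pos: [0.6228, -0.0172, 0.2688]
orientation: [-1.215, 1.207, -1.198]
force: [-0.3, -0.7, -1.8]
opening: 0.0279
```

Request:
{"method": "carry_out", "body": {
  "motion": [0,0,0,0,0,0,-1,0,0,0,0,0,0,-1,0,0,0,0,0,0,-1,0,0,0,0,0,0,-1,0,0,0,0,0,0,-1]
}}

```text
t: 31.1
tool_pos: [0.6219, -0.0186, 0.2681]
orientation: [-1.217, 1.208, -1.198]
force: [0.5, 0.2, -1.8]
opening: 0.0275
```

```bash
python3 rel.py .6235 -.0185 .235 0
```

```text
t 31.1 pos [ 0.6219 -0.0186  0.2681] 
 [[ 0.0092 -0.0063  0.9999]
 [-1.      0.002   0.0092]
 [-0.0021 -1.     -0.0063]]
tool shift [-0.      0.0331  0.0018]
turn [ 0.3606  0.5252 -0.1186]
```

Request:
{"method": "carry_out", "body": {
  "motion": [0,0.005,0.002,0.3,0.5,0,-1,0,0.012,0,0,0,0,-1,0,0.012,0,0,0,0,-1,0,0,0,0,0,0,-1,0,0,0,0,0,0,-1]
}}

```text
t: 31.6
tool_pos: [0.623, -0.0208, 0.236]
orientation: [-1.207, 1.214, -1.21]
force: [0.4, 0.5, -1.5]
opening: 0.0278
```

```bash
cat > ringchk.py <<'E'
from h import *
import sys
np.set_printoptions(precision=4,suppress=True)
rx,ry=float(sys.argv[1]),float(sys.argv[2])
imaging.read_camera('side')
cm=imaging.camera_model('wrist'); s=robot.read_state();M=Rm(s['orientation'])
im=imaging.read_camera('wrist')
k=6
big=cv2.resize(im[140:240,205:325],None,fx=k,fy=k,interpolation=cv2.INTER_CUBIC)
for rr in (.013,.020):
  for a in np.linspace(0,2*np.pi,90):
    P=np.array([rx+rr*np.cos(a),ry+rr*np.sin(a),.125]); q=(proj(cm,P,True)-[205,140]+.5)*k
    cv2.circle(big,tuple(int(v) for v in q),1,(0,255,0),-1)
# foot predicted disc (r 9) 
for a in np.linspace(0,2*np.pi,90):
    P=s['tool_pos']+M[:,1]*.094+M[:,0]*.009*np.cos(a)+M[:,2]*.009*np.sin(a); q=(proj(cm,P,True)-[205,140]+.5)*k
    cv2.circle(big,tuple(int(v) for v in q),1,(255,0,255),-1)
cv2.imwrite('pics/'+sys.argv[3],big)
E
python3 ringchk.py .6235 -.0185 o8.png;python3 rel.py .6235 -.0185 .235 0
```

```text
t 31.7 pos [ 0.6231 -0.0207  0.2362] 
 [[-0.0036 -0.0011  1.    ]
 [-1.      0.0019 -0.0036]
 [-0.0019 -1.     -0.0011]]
tool shift [-0.0022  0.0012  0.0004]
turn [ 0.0652 -0.2086 -0.108 ]
```

View pics/o8.png

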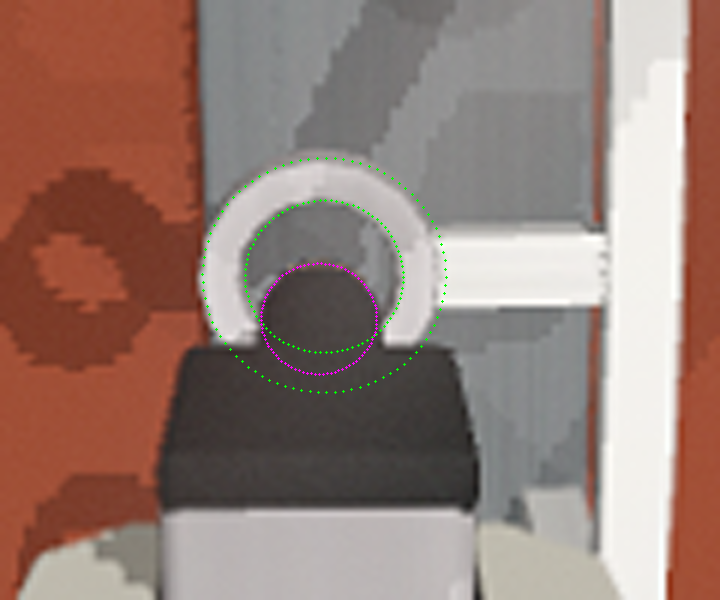

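Request:
{"method": "carry_out", "body": {
  "motion": [-0.003,0,0,0,-0.2,0,-1,0,0.012,0,0,0,0,-1,0,0.015,0,0,0,0,-1,0,0.012,0,0,0,0,-1,0,0,0,0,0,0,-1]
}}

```text
t: 32.2
tool_pos: [0.6234, -0.0171, 0.1944]
orientation: [-1.208, 1.209, -1.207]
force: [-0.7, -0.2, -2.8]
opening: 0.0277
```

```bash
python3 rel.py .623 -.0177 .136 0
```

```text
t 32.2 pos [ 0.6234 -0.0171  0.1944] 
 [[ 0.0008 -0.0001  1.    ]
 [-1.      0.0016  0.0009]
 [-0.0016 -1.     -0.0001]]
tool shift [ 0.0007  0.0584 -0.0004]
turn [ 0.0054  0.0487 -0.0943]
```

Request:
{"method": "carry_out", "body": {
  "motion": [0.001,0.014,-0.001,0,0,0,-1,0,0.015,-0.001,0,0,0,-1,0,0.015,0,0,0,0,-1,0,0.01,0,0,0,0,-1,0,0.002,0,0,0,0,-1]
}}

```text
t: 32.7
tool_pos: [0.6203, -0.018, 0.1321]
orientation: [-1.209, 1.211, -1.206]
force: [-0.4, -0.7, -1.4]
opening: 0.0276
```

```bash
python3 rel.py .623 -.0177 .136 0;python3 -c "
from h import *;print(robot.read_state()['force'])"
```

```text
t 32.7 pos [ 0.6203 -0.018   0.1321] 
 [[ 0.0007 -0.002   1.    ]
 [-1.      0.002   0.0007]
 [-0.002  -1.     -0.002 ]]
tool shift [-0.0003 -0.004   0.0027]
turn [ 0.1122  0.0415 -0.1155]
[-0.3810681  -0.7150382  -1.41875202]
```

Request:
{"method": "carry_out", "body": {
  "motion": [0,0,0.002,0,0,0,0,0,0,0,0,0,0,0,0,0,0,0,0,0,0,0,0,0,0,0,0,0,0,0,0,0,0,0,0]
}}

```text
t: 33.2
tool_pos: [0.6245, -0.0182, 0.1348]
orientation: [-1.207, 1.207, -1.209]
force: [0.0, 0.1, -0.5]
opening: 0.0464
```

Request:
{"method": "carry_out", "body": {
  "motion": [0,-0.01,0,0,0,0,0,0,-0.025,0,0,0,0,0,0,-0.03,0,0,0,0,0,0,-0.04,0,0,0,0,0,0,-0.03,0,0,0,0,0]
}}

```text
t: 33.7
tool_pos: [0.6213, -0.0181, 0.2719]
orientation: [-1.212, 1.214, -1.204]
force: [0.8, 0.9, -0.0]
opening: 0.0464
```

```bash
python3 mrel.py .4753 -.4016 .12 .09 -2.6 28; python3 -c "
from h import *
s=imaging.read_camera('scene');b=imaging.read_camera('side'); cv2.imwrite('pics/s17.png',np.hstack([cv2.resize(s[150:250,220:320],None,fx=4,fy=4,interpolation=cv2.INTER_CUBIC),cv2.resize(b[110:210,230:330],None,fx=4,fy=4,interpolation=cv2.INTER_CUBIC)]))"
```

```text
t 33.7 pos [ 0.6213 -0.0181  0.2719] target [ 0.4331 -0.3997  0.1995] force [ 0.8206  0.8709 -0.037 ] open 0.04641487033121136
tool shift [ 0.3817  0.0725 -0.1881] turn [28.3121  2.5564 -0.7755]
```

View pics/s17.png

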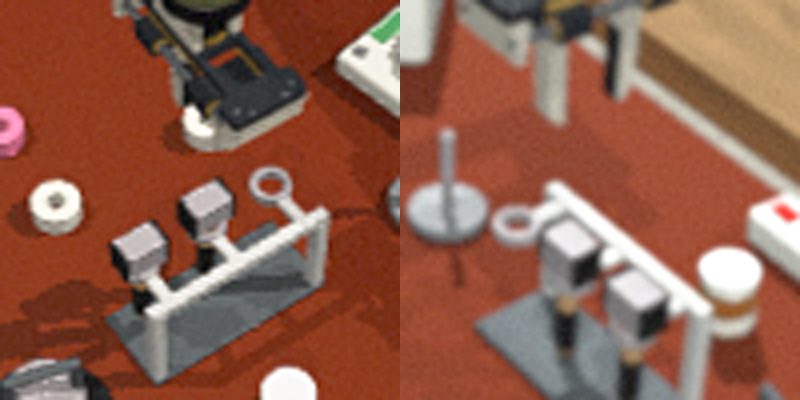

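Request:
{"method": "carry_out", "body": {
  "motion": [0.03,0,-0.02,0,0,0,0.3,0.042,0,-0.02,0,0,0,0.3,0.042,0,-0.02,0,0,0,0.3,0.042,0,-0.02,0,0,0,0.3,0.042,0,-0.02,0,0,0,0.3]
}}

```text
t: 34.3
tool_pos: [0.5237, -0.2166, 0.2779]
orientation: [-1.207, 1.196, -1.203]
force: [0.7, 0.1, 0.1]
opening: 0.0605
```

Request:
{"method": "carry_out", "body": {
  "motion": [0.042,0,-0.02,7,0.5,0,0.3,0.042,0,-0.022,7,0.5,0,0.3,0.042,0,-0.022,7,0.5,0,0.3,0.042,0,-0.022,7,0.5,0,0.3,0.02,0,0,0,0.5,0,0.3]
}}

```text
t: 34.8
tool_pos: [0.4311, -0.4152, 0.2578]
orientation: [-0.805, 0.849, -1.44]
force: [-0.4, 1.7, -0.3]
opening: 0.0607
```

```bash
python3 mrel.py .4753 -.4016 .12 .05 -2.6 28
```

```text
t 34.8 pos [ 0.4311 -0.4152  0.2578] target [ 0.4519 -0.4005  0.1641] force [-0.4433  1.68   -0.3384] open 0.0607018609678572
tool shift [-0.0147  0.0916 -0.0284] turn [-1.3641  0.0712 -0.5736]
```

Request:
{"method": "carry_out", "body": {
  "motion": [-0.006,0.02,-0.01,-1.3,0,-0.5,0.3,-0.005,0.03,-0.01,0,0,0,0.3,-0.003,0.03,-0.008,0,0,0,0.3,0,0.01,0,0,0,0,0.3,0,0,0,0,0,0,0.3]
}}

```text
t: 35.3
tool_pos: [0.444, -0.409, 0.1636]
orientation: [-0.824, 0.871, -1.455]
force: [0.8, 0.1, 0.4]
opening: 0.0607
```

Request:
{"method": "carry_out", "body": {
  "motion": [0,0,0,0,0,0,0.2,0,0,0,0,0,0,0.2,0,0,0,0,0,0,0.2,0,0,0,0,0,0,0.2,0,0,0,0,0,0,0.2]
}}

```text
t: 35.8
tool_pos: [0.4458, -0.4115, 0.1704]
orientation: [-0.826, 0.862, -1.459]
force: [0.0, 0.0, -0.6]
opening: 0.0558
```

```bash
python3 mrel.py .4753 -.4016 .12 -.008 -2.6 28;python3 - <<'E'
from ov import *
cm=imaging.camera_model('wrist');im=imaging.read_camera('wrist')
overlay(im,cm,[(.4753,-.4016,.12)],-2.6,28,4,(170,140,350,290),'pics/o9.png')
E
```

```text
t 35.8 pos [ 0.4458 -0.4115  0.1704] target [ 0.4791 -0.4018  0.1129] force [ 0.0392  0.0241 -0.6084] open 0.05576309450908884
tool shift [-0.0121  0.0659  0.0015] turn [-0.3416 -0.3856  0.7848]
```

View pics/o9.png

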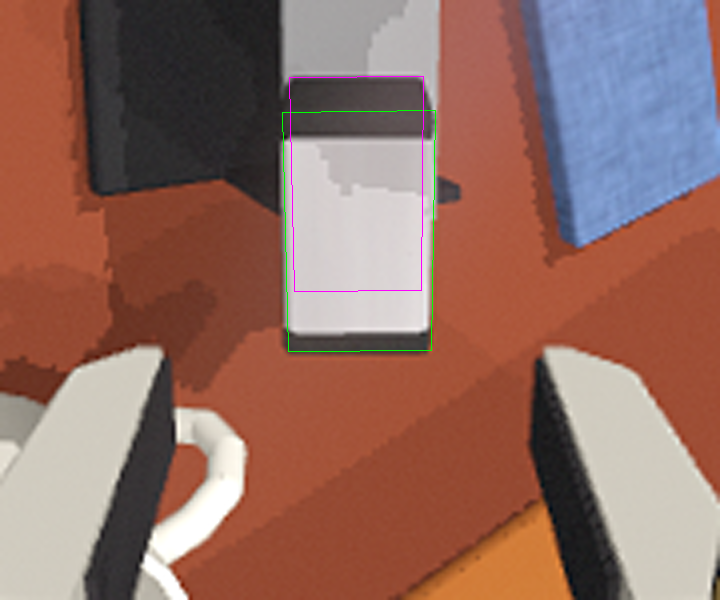

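Request:
{"method": "carry_out", "body": {
  "motion": [-0.008,0.006,0.001,-0.3,-0.4,0.7,0.2,-0.004,0.02,0,0,0,0,0.2,0,0.022,0,0,0,0,0.2,0,0.015,0,0,0,0,0.2,0,0,0,0,0,0,0.2]
}}

```text
t: 36.35
tool_pos: [0.4788, -0.3997, 0.1139]
orientation: [-0.829, 0.864, -1.441]
force: [0.4, 1.4, -0.1]
opening: 0.0559
```

```bash
python3 mrel.py .4753 -.4016 .12 -.008 -2.6 28
```

```text
t 36.35 pos [ 0.4788 -0.3997  0.1139] target [ 0.4791 -0.4018  0.1129] force [ 0.3676  1.3747 -0.101 ] open 0.055872915174512316
tool shift [ 0.0021  0.001  -0.0002] turn [-0.0447  0.1267  0.0265]
```

Request:
{"method": "carry_out", "body": {
  "motion": [0.002,0.003,0,0,0,0,-1,0,0,0,0,0,0,-1,0,0,0,0,0,0,-1,0,0,0,0,0,0,-1,0,0,0,0,0,0,-1]
}}

```text
t: 36.85
tool_pos: [0.48, -0.4019, 0.1126]
orientation: [-0.829, 0.863, -1.44]
force: [-0.7, 0.4, -2.7]
opening: 0.0277
```

```bash
python3 mrel.py .4753 -.4016 .12 -.008 -2.6 28
```

```text
t 36.85 pos [ 0.48   -0.4019  0.1126] target [ 0.4791 -0.4018  0.1129] force [-0.6672  0.4449 -2.6772] open 0.02770302753854252
tool shift [-0.0001 -0.0007 -0.0007] turn [-0.0383  0.1891  0.0243]
```

Request:
{"method": "carry_out", "body": {
  "motion": [0,-0.02,0,0,0,0,-1,0,-0.03,0,0,0,0,-1,0,-0.035,0,0,0,0,-1,0,-0.04,0,0,0,0,-1,0,-0.03,0,0,0,0,-1]
}}

```text
t: 37.35
tool_pos: [0.405, -0.3957, 0.2495]
orientation: [-0.827, 0.868, -1.436]
force: [-0.6, -0.5, -1.9]
opening: 0.0279
```

Request:
{"method": "carry_out", "body": {
  "motion": [-0.02,0,0,-5,0,0,-1,-0.035,0,0.01,-7,-0.5,0,-1,-0.04,0,0.02,-8,-0.5,0,-1,-0.042,0,0.03,-8,-0.5,0,-1,-0.042,0,0.03,0,-0.5,0,-1]
}}

```text
t: 37.85
tool_pos: [0.4956, -0.2278, 0.2703]
orientation: [-1.217, 1.234, -1.242]
force: [0.0, -0.2, -2.1]
opening: 0.0276
```

```bash
python3 rel.py .6225 .0572 .27 0; python3 -c "
from h import *
b=imaging.read_camera('side'); cv2.imwrite('pics/s18.png',cv2.resize(b[90:350,180:360],None,fx=2,fy=2))"
```

```text
t 37.85 pos [ 0.4956 -0.2278  0.2703] 
 [[-0.033  -0.0131  0.9994]
 [-0.9993 -0.0194 -0.0332]
 [ 0.0198 -0.9997 -0.0125]]
tool shift [-0.289  -0.0069  0.1174]
turn [ 0.7342 -1.8977  1.123 ]
```

View pics/s18.png

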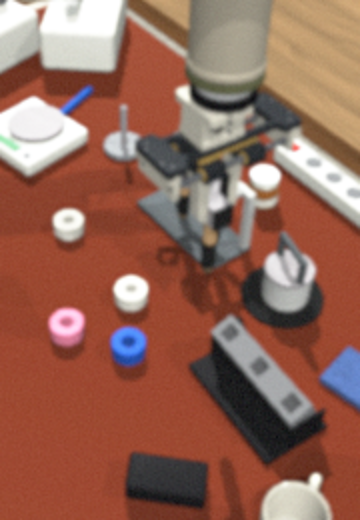

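Request:
{"method": "carry_out", "body": {
  "motion": [-0.035,-0.01,0.005,0.7,-1.9,1.1,-1,-0.042,-0.01,0.005,0,0,0,-1,-0.042,-0.01,0.005,0,0,0,-1,-0.042,0,0.005,0,0,0,-1,-0.042,0,0.01,0,0,0,-1]
}}

```text
t: 38.4
tool_pos: [0.5308, -0.0105, 0.3013]
orientation: [-1.204, 1.202, -1.201]
force: [1.8, -0.5, -2.2]
opening: 0.0276
```

Request:
{"method": "carry_out", "body": {
  "motion": [-0.04,0,0.02,0,0,0,-1,-0.03,0,0.03,0,0,0,-1,-0.012,0,0.03,0,0,0,-1,0,0,0.015,0,0,0,-1,0,0,0,0,0,0,-1]
}}

```text
t: 38.9
tool_pos: [0.6276, 0.0831, 0.3045]
orientation: [-1.202, 1.195, -1.195]
force: [-0.9, -0.4, -1.5]
opening: 0.0277
```

Request:
{"method": "carry_out", "body": {
  "motion": [0,0,0,0,0,0,-1,0,0,0,0,0,0,-1,0,0,0,0,0,0,-1,0,0,0,0,0,0,-1,0,0,0,0,0,0,-1]
}}

```text
t: 39.4
tool_pos: [0.6255, 0.0811, 0.3053]
orientation: [-1.2, 1.197, -1.197]
force: [-0.3, 0.3, -1.0]
opening: 0.0277
```

```bash
python3 rel.py .6225 .0572 .235 0
```

```text
t 39.4 pos [0.6255 0.0811 0.3053] 
 [[ 0.0133  0.0104  0.9999]
 [-0.9999  0.0101  0.0132]
 [-0.01   -0.9999  0.0105]]
tool shift [ 0.0246  0.0701 -0.004 ]
turn [-0.5993  0.757  -0.5766]
```

Request:
{"method": "carry_out", "body": {
  "motion": [0.013,0.012,-0.003,-0.6,0.75,-0.5,-1,0.011,0.02,-0.001,0,0,0,-1,0,0.022,0,0,0,0,-1,0,0.014,0,0,0,0,-1,0,0,0,0,0,0,-1]
}}

```text
t: 39.9
tool_pos: [0.6204, 0.0527, 0.2333]
orientation: [-1.209, 1.212, -1.213]
force: [0.3, 0.3, -0.8]
opening: 0.0277
```

```bash
python3 -c "
from plant import imaging
for i in range(4): imaging.read_camera('scene')"; python3 ringchk.py .6225 .0572 o10.png;python3 rel.py .6225 .0572 .235 0
```

```text
t 40.2 pos [0.6228 0.0536 0.2381] 
 [[-0.0028  0.006   1.    ]
 [-1.     -0.0011 -0.0028]
 [ 0.0011 -1.      0.006 ]]
tool shift [-0.0036  0.0031 -0.0003]
turn [-0.3456 -0.1588  0.0644]
```

View pics/o10.png

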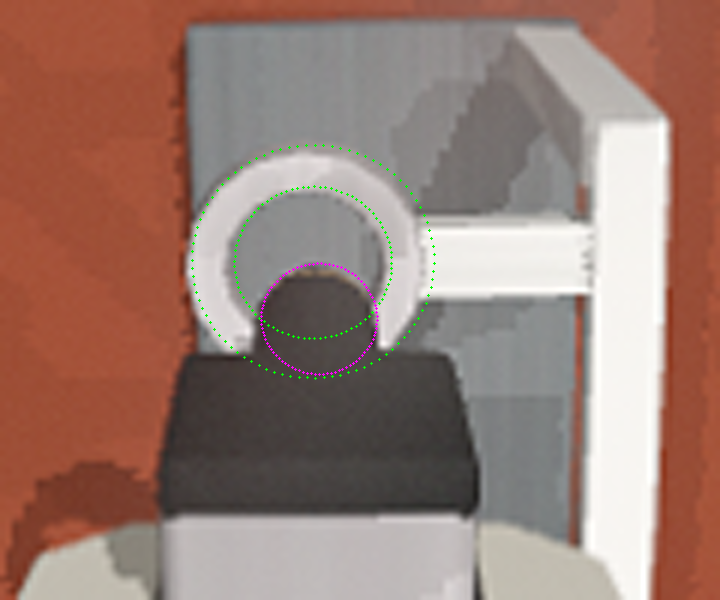

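Request:
{"method": "carry_out", "body": {
  "motion": [-0.003,0,-0.001,-0.3,0,0,-1,0,0.012,0,0,0,0,-1,0,0.016,0,0,0,0,-1,0,0.012,0,0,0,0,-1,0,0,0,0,0,0,-1]
}}

```text
t: 40.7
tool_pos: [0.6225, 0.0575, 0.196]
orientation: [-1.207, 1.208, -1.213]
force: [-0.3, 0.5, -1.1]
opening: 0.0276
```

```bash
python3 rel.py .6215 .0566 .136 0
```

```text
t 40.7 pos [0.6225 0.0575 0.196 ] 
 [[-0.0019  0.0028  1.    ]
 [-1.     -0.001  -0.0019]
 [ 0.001  -1.      0.0028]]
tool shift [ 0.0008  0.06   -0.0012]
turn [-0.1631 -0.1072  0.0598]
```

Request:
{"method": "carry_out", "body": {
  "motion": [0.001,0.014,-0.001,0,0,0,-1,0,0.015,-0.001,0,0,0,-1,0,0.015,0,0,0,0,-1,0,0.01,0,0,0,0,-1,0,0.002,0,0,0,0,-1]
}}

```text
t: 41.2
tool_pos: [0.6193, 0.0561, 0.1334]
orientation: [-1.209, 1.21, -1.212]
force: [-0.3, -0.1, -1.1]
opening: 0.0277
```

```bash
python3 rel.py .6215 .0566 .136 0;python3 -c "
from h import *;print(robot.read_state()['force'])"
```

```text
t 41.2 pos [0.6193 0.0561 0.1334] 
 [[-0.0021  0.0001  1.    ]
 [-1.     -0.0011 -0.0021]
 [ 0.0011 -1.      0.0001]]
tool shift [-0.0005 -0.0026  0.0022]
turn [-0.0038 -0.1176  0.0659]
[-0.26538594 -0.05604737 -1.08671195]
```

Request:
{"method": "carry_out", "body": {
  "motion": [0,0,0.002,0,0,0,0,0,0,0,0,0,0,0,0,0,0,0,0,0,0,0,0,0,0,0,0,0,0,0,0,0,0,0,0]
}}

```text
t: 41.7
tool_pos: [0.6233, 0.0561, 0.1359]
orientation: [-1.206, 1.207, -1.214]
force: [-0.0, -0.2, -0.2]
opening: 0.0467
```

Request:
{"method": "carry_out", "body": {
  "motion": [0,-0.01,0,0,0,0,0,0,-0.025,0,0,0,0,0,0,-0.03,0,0,0,0,0,0,-0.04,0,0,0,0,0,0,-0.01,-0.03,0,0,0,1]
}}

```text
t: 42.2
tool_pos: [0.5929, 0.0561, 0.2557]
orientation: [-1.207, 1.209, -1.213]
force: [0.1, -0.5, 1.5]
opening: 0.0506
```

Request:
{"method": "carry_out", "body": {
  "motion": [0.005,0,-0.045,0,0,0,1,0.005,0,-0.045,0,0,0,1,0.005,0,-0.03,0,0,0,1,0,0,0,0,0,0,1,0,0,0,0,0,0,1]
}}

```text
t: 42.7
tool_pos: [0.4702, 0.0413, 0.2648]
orientation: [-1.197, 1.198, -1.22]
force: [0.6, -0.1, 0.2]
opening: 0.0895
```

```bash
python3 -c "
from h import *
for i in range(3): s=imaging.read_camera('scene')
b=imaging.read_camera('side'); cv2.imwrite('pics/s19.png',np.hstack([cv2.resize(s[150:250,220:320],None,fx=4,fy=4,interpolation=cv2.INTER_CUBIC),cv2.resize(b[150:250,200:300],None,fx=4,fy=4,interpolation=cv2.INTER_CUBIC)]))
cm=imaging.camera_model('wrist'); print(cm['position'],cm['orientation'],robot.read_state()['tool_pos'],robot.read_state()['t'])
snap('wrist','w7.png')
r=models.outline_of('wrist','roll1_mid'); print([(d['confidence'],d['pixel'],d['pixels'].sum(),onz(cm,d['pixel'],.02,True)) for d in r])"
```

```text
[0.46794155 0.12354338 0.43454453] [ 2.84115208 -0.00545561  0.02221096] [0.47071979 0.04134506 0.26354578] 42.9
[(0.95, [214.0, 284.1], np.int64(504), array([ 0.40065677, -0.16570048,  0.02      ])), (0.79, [189.5, 243.7], np.int64(315), array([ 0.36638915, -0.08896838,  0.02      ])), (0.67, [369.5, 188.3], np.int64(6077), array([0.64614116, 0.00078836, 0.02      ])), (0.56, [253.5, 220.0], np.int64(906), array([ 0.46800176, -0.04821906,  0.02      ]))]
```

View pics/s19.png

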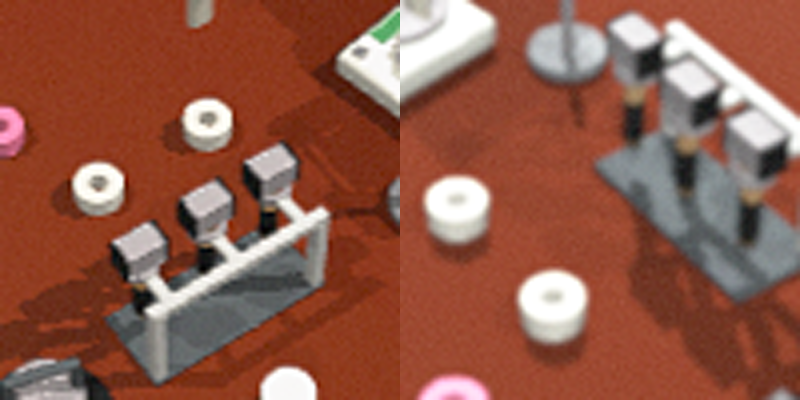

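View pics/w7.png

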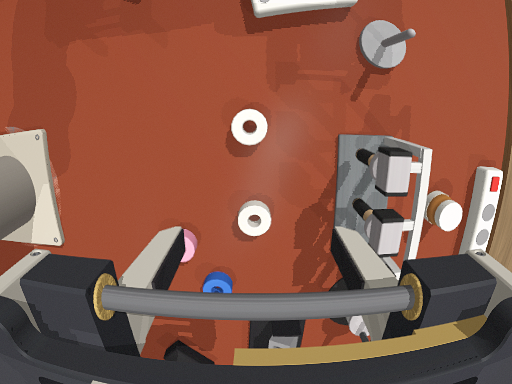

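```bash
python3 - <<'E'
from h import *
np.set_printoptions(precision=4,suppress=True)
cm=imaging.camera_model('wrist');print(cm['position'],robot.read_state()['tool_pos'])
im=cv2.imread('pics/w7.png')
cv2.imwrite('pics/w7c.png',np.hstack([cv2.resize(im[100:240,215:295],None,fx=4,fy=4,interpolation=cv2.INTER_CUBIC),cv2.resize(im[0:140,340:440],None,fx=4,fy=4,interpolation=cv2.INTER_CUBIC)]))
for n,p,z in (('B',(249.5,126.5),.026),('A',(254.5,218),.026),('base',(383,44),.012),('top',(411,33),.1)): print(n,onz(cm,p,z,True))
E
python3 rel.py .464 .0895 .08 0
```

```text
[0.4678 0.1235 0.4341] [0.4704 0.0413 0.2631]
B [0.4627 0.0915 0.026 ]
A [ 0.469  -0.0423  0.026 ]
base [0.6603 0.2224 0.012 ]
top [0.6596 0.2222 0.1   ]
t 43.0 pos [0.4704 0.0413 0.2631] 
 [[-0.0017  0.0133  0.9999]
 [-1.     -0.0012 -0.0017]
 [ 0.0012 -0.9999  0.0133]]
tool shift [-0.0484  0.1829 -0.0089]
turn [-0.7594 -0.0974  0.0704]
```

View pics/w7c.png

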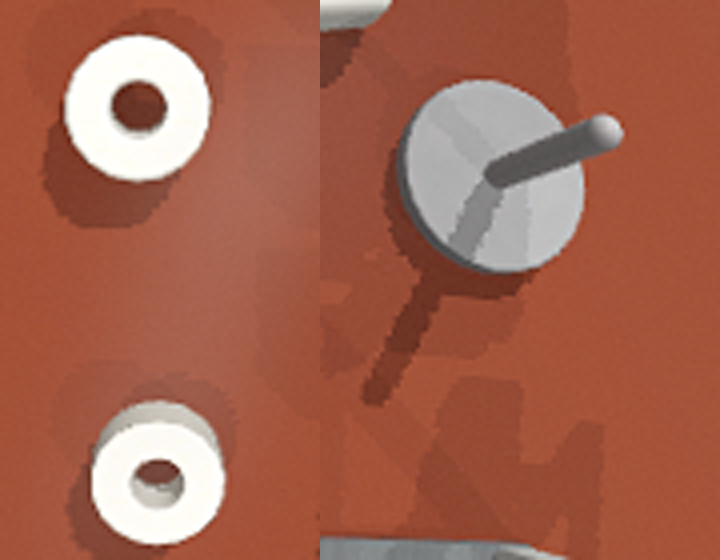

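Request:
{"method": "carry_out", "body": {
  "motion": [-0.025,0.02,-0.004,-0.7,0,0,1,-0.024,0.04,-0.004,0,0,0,1,0,0.045,0,0,0,0,1,0,0.045,0,0,0,0,1,0,0.025,0,0,0,0,1]
}}

```text
t: 43.5
tool_pos: [0.4691, 0.0925, 0.0868]
orientation: [-1.202, 1.203, -1.216]
force: [-0.2, 0.1, -0.6]
opening: 0.093
```

Request:
{"method": "carry_out", "body": {
  "motion": [0,0,0,0,0,0,1,0,0,0,0,0,0,1,0,0,0,0,0,0,1,0,0,0,0,0,0,1,0,0,0,0,0,0,1]
}}

```text
t: 44.0
tool_pos: [0.4692, 0.0926, 0.0867]
orientation: [-1.205, 1.206, -1.214]
force: [0.1, 0.2, 0.4]
opening: 0.0931
```

```bash
cat > rollchk.py <<'E'
from h import *
import sys
np.set_printoptions(precision=4,suppress=True)
rx,ry,zt=[float(a) for a in sys.argv[1:4]]
cm=imaging.camera_model('wrist'); im=imaging.read_camera('wrist'); k=4
big=cv2.resize(im[130:290,170:350],None,fx=k,fy=k,interpolation=cv2.INTER_CUBIC)
for rr in (.010,.025):
  for a in np.linspace(0,2*np.pi,120):
    P=np.array([rx+rr*np.cos(a),ry+rr*np.sin(a),zt]); q=(proj(cm,P,True)-[170,130]+.5)*k
    cv2.circle(big,tuple(int(v) for v in q),1,(0,255,0),-1)
cv2.imwrite('pics/'+sys.argv[4],big)
E
python3 rollchk.py .4632 .0903 .026 o11.png; python3 rel.py .4632 .0903 .012 0
```

```text
t 44.05 pos [0.4695 0.0927 0.0869] 
 [[-0.0022  0.0064  1.    ]
 [-1.     -0.0009 -0.0022]
 [ 0.0009 -1.      0.0064]]
tool shift [ 0.0023  0.0749 -0.0067]
turn [-0.3652 -0.1235  0.0517]
```

View pics/o11.png

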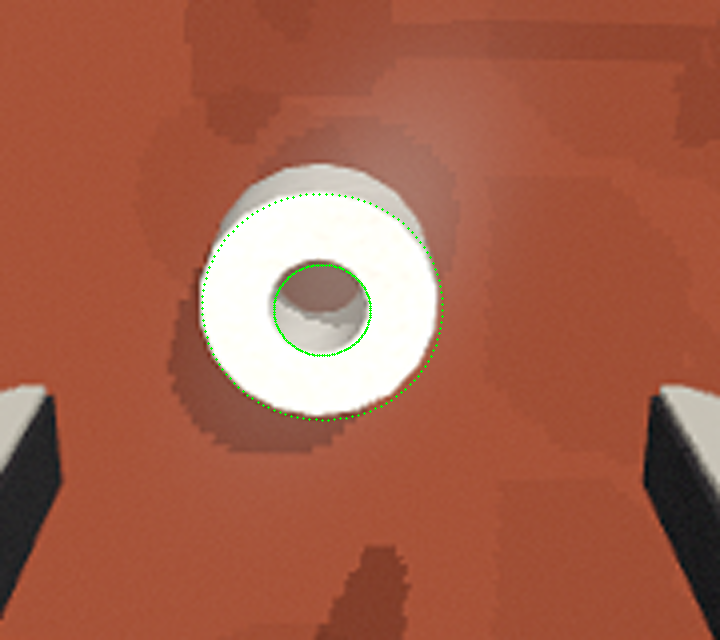

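Request:
{"method": "carry_out", "body": {
  "motion": [0.0017,0.01,-0.007,-0.3,0,0,0.6,0,0.025,0,0,0,0,0.6,0,0.02,0,0,0,0,0.6,0,0.012,0,0,0,0,0.6,0,0,0,0,0,0,0.6]
}}

```text
t: 44.55
tool_pos: [0.4635, 0.0906, 0.0194]
orientation: [-1.204, 1.206, -1.214]
force: [0.9, 0.5, -0.3]
opening: 0.0744
```

```bash
python3 rel.py .4628 .091 .012 0;python3 -c "
from h import *;print(robot.read_state()['force'],robot.read_state()['opening'])"
```

```text
t 44.55 pos [0.4635 0.0906 0.0194] 
 [[-0.0024  0.0061  1.    ]
 [-1.     -0.0005 -0.0024]
 [ 0.0005 -1.      0.0061]]
tool shift [-0.0004  0.0074 -0.0008]
turn [-0.3519 -0.136   0.0267]
[ 0.89893548  0.47915017 -0.34492031] 0.0744231546853849
```

Request:
{"method": "carry_out", "body": {
  "motion": [0,0.006,-0.001,0,0,0,-1,0,0.002,0,0,0,0,-1,0,0,0,0,0,0,-1,0,0,0,0,0,0,-1,0,0,0,0,0,0,-1],
  "squeeze": 15
}}

```text
t: 45.05
tool_pos: [0.4639, 0.0907, 0.0129]
orientation: [-1.202, 1.204, -1.215]
force: [-0.7, -0.4, -0.5]
opening: 0.0487
```

```bash
python3 rel.py .4628 .091 .012 0;python3 -c "
from h import *;print(robot.read_state()['force'],robot.read_state()['opening'])"
```

```text
t 45.05 pos [0.4639 0.0907 0.0129] 
 [[-0.0023  0.0088  1.    ]
 [-1.     -0.0002 -0.0023]
 [ 0.0002 -1.      0.0088]]
tool shift [-0.0003  0.0009 -0.0011]
turn [-0.5016 -0.133   0.0125]
[-0.74422922 -0.3691895  -0.51049247] 0.04867035276386669
```

Request:
{"method": "carry_out", "body": {
  "motion": [0,-0.005,0,0,0,0,-1,0,-0.03,0,0,0,0,-1,0,-0.045,0,0,0,0,-1,0,-0.045,0,0,0,0,-1,-0.02,-0.03,0.02,0,0,0,-1]
}}

```text
t: 45.55
tool_pos: [0.4773, 0.1091, 0.1692]
orientation: [-1.211, 1.213, -1.212]
force: [2.0, -0.3, -0.4]
opening: 0.049
```

```bash
python3 rel.py .662 .223 .16 0;python3 -c "
from h import *;print(robot.read_state()['force'],robot.read_state()['opening'])"
```

```text
t 45.55 pos [0.4773 0.1091 0.1692] 
 [[-0.0039 -0.0024  1.    ]
 [-1.     -0.0019 -0.0039]
 [ 0.0019 -1.     -0.0024]]
tool shift [-0.1146  0.0086  0.1843]
turn [ 0.1389 -0.2237  0.1087]
[ 2.02819294 -0.28875033 -0.43959992] 0.04896410167765837
```

Request:
{"method": "carry_out", "body": {
  "motion": [-0.022,0,0.036,0,0,0,-1,-0.025,0,0.04,0,0,0,-1,-0.025,0,0.04,0,0,0,-1,-0.022,0,0.036,0,0,0,-1,-0.012,0,0.018,0,0,0,-1]
}}

```text
t: 46.05
tool_pos: [0.6582, 0.2195, 0.1834]
orientation: [-1.193, 1.201, -1.219]
force: [-0.0, -1.0, -0.5]
opening: 0.0485
```

Request:
{"method": "carry_out", "body": {
  "motion": [0,0,0,0,0,0,-1,0,0,0,0,0,0,-1,0,0,0,0,0,0,-1,0,0,0,0,0,0,-1,0,0,0,0,0,0,-1]
}}

```text
t: 46.55
tool_pos: [0.6577, 0.2195, 0.1837]
orientation: [-1.195, 1.201, -1.219]
force: [0.2, -0.4, -0.6]
opening: 0.0489
```

```bash
cat > spchk.py <<'E'
from h import *
import sys
np.set_printoptions(precision=4,suppress=True)
sx,sy,h=[float(a) for a in sys.argv[1:4]]  # h: roll center rel to TCP along tool (bottom 12 below)
s=robot.read_state();p=s['tool_pos'];out=[]
cm=imaging.camera_model('wrist'); im=imaging.read_camera('wrist')
def draw(cm,im,c0,w,hh,k,fish):
    x0,y0=[int(v) for v in c0]; x0=max(x0,0);y0=max(y0,0)
    big=cv2.resize(im[y0:y0+hh,x0:x0+w],None,fx=k,fy=k,interpolation=cv2.INTER_CUBIC)
    for c,rr,z,col in (((sx,sy),.006,.097,(0,255,0)),((sx,sy),.038,.012,(0,255,0)),((p[0],p[1]),.010,p[2]+.014,(255,0,255))):
        for a in np.linspace(0,2*np.pi,90):
            q=(proj(cm,(c[0]+rr*np.cos(a),c[1]+rr*np.sin(a),z),fish)-[x0,y0]+.5)*k
            cv2.circle(big,tuple(int(v) for v in q),1,col,-1)
    return big
a=draw(cm,im,(187,150),140,120,4,True)
sc=imaging.camera_model('scene');sd=imaging.camera_model('side')
i1=imaging.read_camera('scene');i2=imaging.read_camera('side')
b=draw(sc,i1,proj(sc,(sx,sy,.08))-[30,30],60,60,4,False);c=draw(sd,i2,proj(sd,(sx,sy,.08))-[30,30],60,60,4,False)
cv2.imwrite('pics/'+sys.argv[4],np.hstack([a,np.vstack([b,c])]))
E
python3 spchk.py .662 .223 0 o12.png; python3 rel.py .662 .223 .13 0
```

```text
t 46.7 pos [0.658  0.2197 0.1837] 
 [[-0.0042  0.0159  0.9999]
 [-1.      0.0013 -0.0042]
 [-0.0013 -0.9999  0.0159]]
tool shift [-0.0032  0.0538  0.0031]
turn [-0.9116 -0.24   -0.0749]
```

View pics/o12.png

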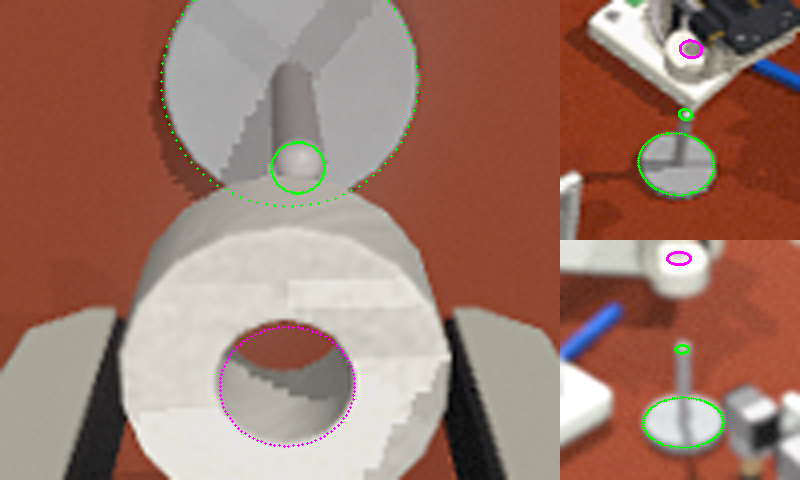

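Request:
{"method": "carry_out", "body": {
  "motion": [-0.0035,0.01,0.0035,-0.9,-0.2,0,-1,0,0.018,0,0,0,0,-1,0,0.018,0,0,0,0,-1,0,0.008,0,0,0,0,-1,0,0,0,0,0,0,-1]
}}

```text
t: 47.2
tool_pos: [0.6623, 0.2229, 0.1306]
orientation: [-1.205, 1.209, -1.21]
force: [-0.0, -0.7, 0.4]
opening: 0.0491
```

Request:
{"method": "carry_out", "body": {
  "motion": [0,0,0,0,0,0,-1,0,0,0,0,0,0,-1,0,0,0,0,0,0,-1,0,0,0,0,0,0,-1,0,0,0,0,0,0,-1]
}}

```text
t: 47.7
tool_pos: [0.6639, 0.2233, 0.1346]
orientation: [-1.201, 1.206, -1.211]
force: [-0.3, -0.2, -0.8]
opening: 0.0488
```

```bash
python3 rel.py .662 .2232 .09 0
```

```text
t 47.7 pos [0.6639 0.2233 0.1346] 
 [[-0.0013  0.0075  1.    ]
 [-1.      0.0033 -0.0013]
 [-0.0033 -1.      0.0075]]
tool shift [ 0.0002  0.0446 -0.0022]
turn [-0.4321 -0.0766 -0.191 ]
```

Request:
{"method": "carry_out", "body": {
  "motion": [0,0.006,-0.002,-0.4,0,0,-1,0,0.015,0,0,0,0,-1,0,0.018,0,0,0,0,-1,0,0.015,0,0,0,0,-1,0,0,0,0,0,0,-1]
}}

```text
t: 48.2
tool_pos: [0.6615, 0.2234, 0.0761]
orientation: [-1.206, 1.212, -1.208]
force: [-1.3, 0.4, -1.4]
opening: 0.0489
```

```bash
python3 rel.py .662 .2232 .027 0; python3 spchk.py .662 .223 0 o13.png;python3 -c "
from h import *;print(robot.read_state()['force'],robot.read_state()['opening'])"
```

```text
t 48.2 pos [0.6615 0.2234 0.0761] 
 [[-0.0013 -0.0002  1.    ]
 [-1.      0.0034 -0.0013]
 [-0.0034 -1.     -0.0002]]
tool shift [0.0004 0.0491 0.0005]
turn [ 0.0113 -0.0749 -0.1928]
[ 0.20855698 -0.43926569 -0.00216405] 0.04887328405234315
```

View pics/o13.png

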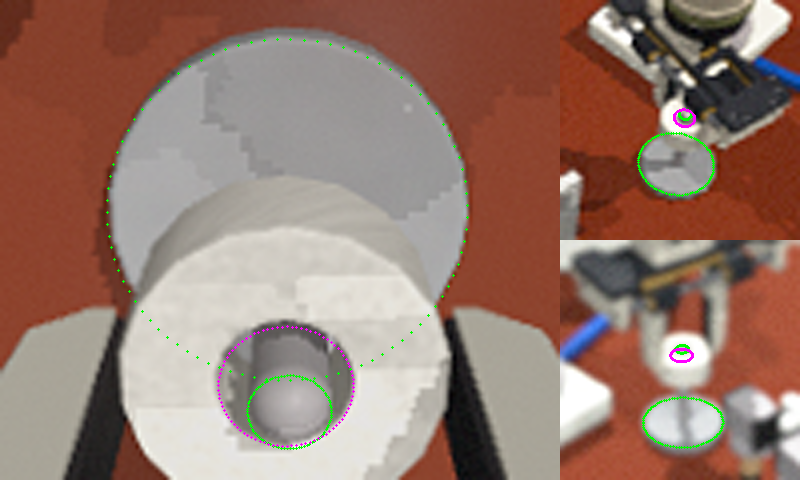

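Request:
{"method": "carry_out", "body": {
  "motion": [0,0.014,0,0,0,0,-1,0,0.014,0,0,0,0,-1,0,0.012,0,0,0,0,-1,0,0.006,0,0,0,0,-1,0,0.002,0,0,0,0,-1]
}}

```text
t: 48.85
tool_pos: [0.6652, 0.2242, 0.0307]
orientation: [-1.199, 1.207, -1.21]
force: [0.1, -1.0, -0.4]
opening: 0.0485
```

Request:
{"method": "carry_out", "body": {
  "motion": [0,0,0,0,0,0,0.5,0,0,0,0,0,0,0.5,0,0,0,0,0,0,0.5,0,0,0,0,0,0,0.5,0,0,0,0,0,0,0.5]
}}

```text
t: 49.35
tool_pos: [0.6667, 0.2249, 0.0321]
orientation: [-1.196, 1.205, -1.211]
force: [-0.5, -0.4, -0.1]
opening: 0.0697
```

Request:
{"method": "carry_out", "body": {
  "motion": [0,-0.02,0,0,0,0,0.5,0,-0.03,0,0,0,0,0.5,0,-0.045,0,0,0,0,0.5,0,-0.045,0,0,0,0,1,0.02,-0.045,-0.02,0,0,0,1]
}}

```text
t: 49.85
tool_pos: [0.6421, 0.2054, 0.2095]
orientation: [-1.21, 1.213, -1.205]
force: [0.4, -0.1, -0.5]
opening: 0.0813
```

```bash
python3 rel.py .469 -.045 .10 0; python3 spchk.py .662 .223 0 o14.png
```

```text
t 49.85 pos [0.6421 0.2054 0.2095] 
 [[ 0.     -0.0038  1.    ]
 [-1.      0.0029  0.    ]
 [-0.0029 -1.     -0.0038]]
tool shift [ 0.2507  0.1094 -0.1727]
turn [ 0.2179  0.0025 -0.1683]
```

View pics/o14.png

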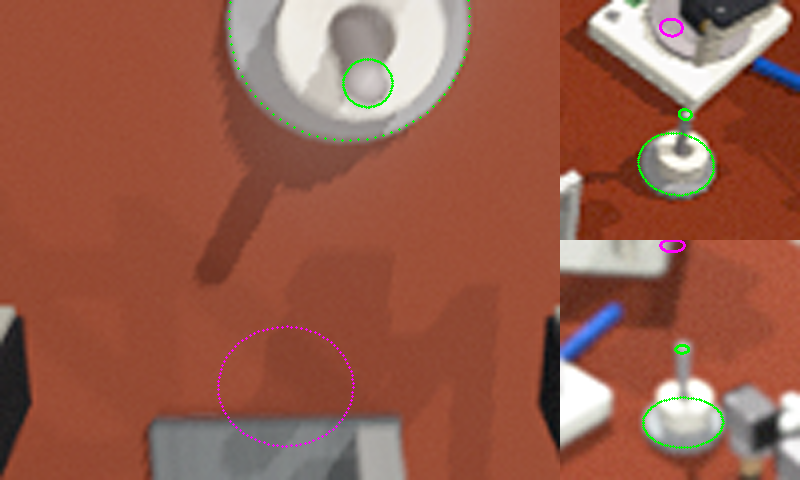

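Request:
{"method": "carry_out", "body": {
  "motion": [0.03,0,-0.03,0,0,0,1,0.038,0,-0.03,0,0,0,1,0.038,0,-0.03,0,0,0,1,0.038,0,-0.03,0,0,0,1,0.038,0,-0.03,0,0,0,1]
}}

```text
t: 50.5
tool_pos: [0.4885, 0.0217, 0.2032]
orientation: [-1.213, 1.213, -1.2]
force: [1.1, -1.0, 0.2]
opening: 0.0929
```

Request:
{"method": "carry_out", "body": {
  "motion": [0.038,0.015,-0.01,0,0,0,1,0.02,0.03,-0.003,0,0,0,1,0,0.035,0,0,0,0,1,0,0.02,0,0,0,0,1,0,0,0,0,0,0,1]
}}

```text
t: 51.0
tool_pos: [0.469, -0.0421, 0.0968]
orientation: [-1.213, 1.219, -1.203]
force: [-1.2, 0.2, -0.2]
opening: 0.0931
```

Request:
{"method": "carry_out", "body": {
  "motion": [0,0,0,0,0,0,1,0,0,0,0,0,0,1,0,0,0,0,0,0,1,0,0,0,0,0,0,1,0,0,0,0,0,0,1]
}}

```text
t: 51.5
tool_pos: [0.471, -0.0414, 0.1]
orientation: [-1.212, 1.215, -1.204]
force: [-0.4, -1.1, -0.1]
opening: 0.0931
```

```bash
python3 rollchk.py .469 -.045 .026 o15.png; python3 rel.py .469 -.045 .012 0
```

```text
t 51.55 pos [ 0.4711 -0.0414  0.1001] 
 [[ 0.0004 -0.0059  1.    ]
 [-1.      0.0032  0.0004]
 [-0.0032 -1.     -0.0059]]
tool shift [ 0.0038  0.0881 -0.0016]
turn [ 0.3395  0.0248 -0.1831]
```

View pics/o15.png

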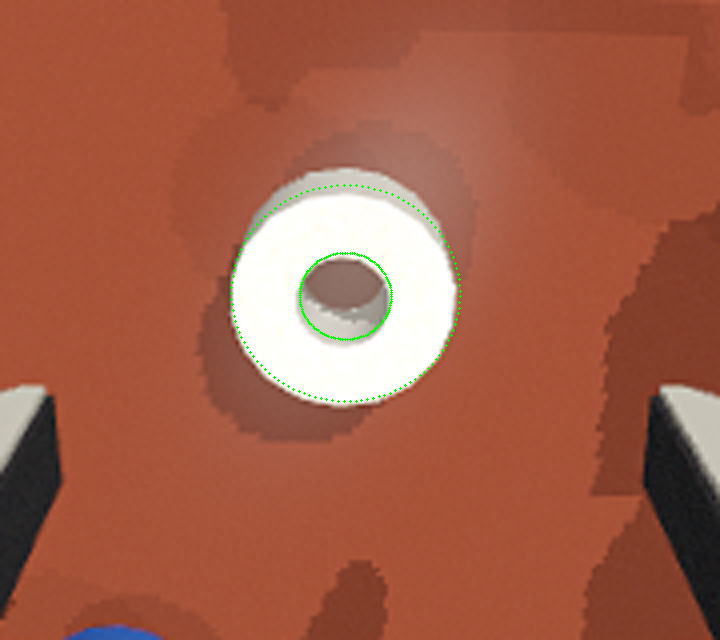

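Request:
{"method": "carry_out", "body": {
  "motion": [0.005,0.01,-0.002,0,0,0,0.6,0,0.025,0,0,0,0,0.6,0,0.025,0,0,0,0,0.6,0,0.018,0,0,0,0,0.6,0,0,0,0,0,0,0.6]
}}

```text
t: 52.05
tool_pos: [0.4696, -0.0477, 0.0194]
orientation: [-1.21, 1.211, -1.206]
force: [-0.7, -0.3, -0.5]
opening: 0.0741
```

```bash
python3 rel.py .4687 -.0463 .012 0
```

```text
t 52.05 pos [ 0.4696 -0.0477  0.0194] 
 [[ 0.0012 -0.002   1.    ]
 [-1.      0.0019  0.0012]
 [-0.0019 -1.     -0.002 ]]
tool shift [-0.0014  0.0074 -0.0008]
turn [ 0.112   0.0674 -0.1063]
```

Request:
{"method": "carry_out", "body": {
  "motion": [-0.0015,0.006,-0.001,0,0,0,-1,0,0.002,0,0,0,0,-1,0,0,0,0,0,0,-1,0,0,0,0,0,0,-1,0,0,0,0,0,0,-1]
}}

```text
t: 52.55
tool_pos: [0.4697, -0.0468, 0.013]
orientation: [-1.208, 1.209, -1.208]
force: [0.5, 0.3, -0.0]
opening: 0.0494
```

Request:
{"method": "carry_out", "body": {
  "motion": [0,-0.005,0,0,0,0,-1,0,-0.035,0,0,0,0,-1,0,-0.048,0,0,0,0,-1,0,-0.048,0,0,0,0,-1,-0.03,-0.045,0.005,0,0,0,-1]
}}

```text
t: 53.05
tool_pos: [0.4691, -0.0206, 0.1904]
orientation: [-1.215, 1.22, -1.203]
force: [1.2, 0.4, -0.8]
opening: 0.0496
```

Request:
{"method": "carry_out", "body": {
  "motion": [-0.04,0,0.02,0,0,0,-1,-0.04,0,0.025,0,0,0,-1,-0.04,0,0.03,0,0,0,-1,-0.04,0,0.035,0,0,0,-1,-0.03,0,0.035,0,0,0,-1]
}}

```text
t: 53.55
tool_pos: [0.6189, 0.1694, 0.2074]
orientation: [-1.196, 1.206, -1.218]
force: [1.0, -0.7, 0.1]
opening: 0.0494
```

```bash
python3 rel.py .662 .2232 .165 0;python3 -c "
from h import *;print(robot.read_state()['force'],robot.read_state()['opening'])"
```

```text
t 53.55 pos [0.6189 0.1694 0.2074] 
 [[-0.006   0.0124  0.9999]
 [-1.      0.0021 -0.0061]
 [-0.0022 -0.9999  0.0123]]
tool shift [-0.054   0.0431  0.0422]
turn [-0.7078 -0.3466 -0.1247]
[ 1.04898977 -0.68605436  0.12837207] 0.049399280971739505
```

Request:
{"method": "carry_out", "body": {
  "motion": [-0.02,0,0.018,-0.7,-0.3,0,-1,-0.02,0.01,0.016,0,0,0,-1,-0.01,0.015,0.007,0,0,0,-1,0,0.015,0,0,0,0,-1,0,0,0,0,0,0,-1]
}}

```text
t: 54.05
tool_pos: [0.6645, 0.2271, 0.168]
orientation: [-1.207, 1.205, -1.204]
force: [-0.7, -0.7, -1.4]
opening: 0.0493
```

Request:
{"method": "carry_out", "body": {
  "motion": [0,0,0,0,0,0,-1,0,0,0,0,0,0,-1,0,0,0,0,0,0,-1,0,0,0,0,0,0,-1,0,0,0,0,0,0,-1]
}}

```text
t: 54.55
tool_pos: [0.6644, 0.2243, 0.1717]
orientation: [-1.203, 1.205, -1.207]
force: [-0.2, 0.1, -0.9]
opening: 0.0492
```

```bash
python3 rel.py .662 .2232 .13 0; python3 spchk.py .662 .2232 0 o16.png
```

```text
t 54.55 pos [0.6644 0.2243 0.1717] 
 [[ 0.0023  0.0058  1.    ]
 [-1.      0.0038  0.0023]
 [-0.0038 -1.      0.0059]]
tool shift [ 0.0013  0.0417 -0.0026]
turn [-0.3351  0.1336 -0.2166]
```

View pics/o16.png

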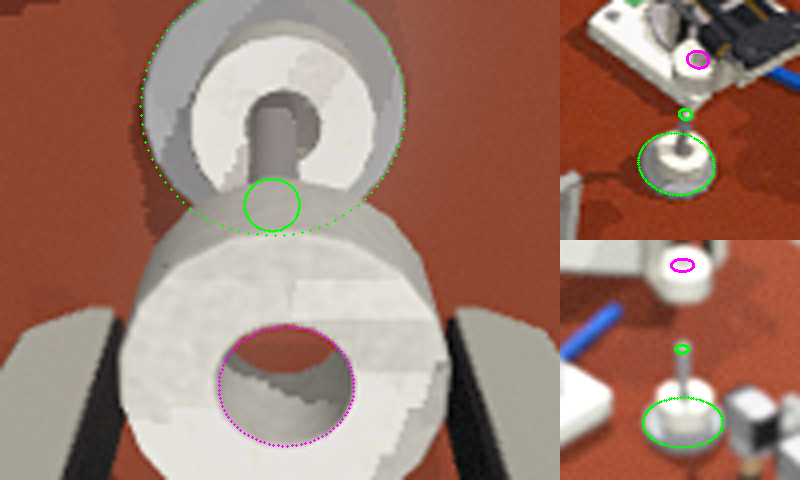

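Request:
{"method": "carry_out", "body": {
  "motion": [0.0013,0.01,-0.003,-0.3,0.1,0,-1,0,0.015,0,0,0,0,-1,0,0.012,0,0,0,0,-1,0,0,0,0,0,0,-1,0,0,0,0,0,0,-1]
}}

```text
t: 55.2
tool_pos: [0.6599, 0.2231, 0.1288]
orientation: [-1.21, 1.212, -1.205]
force: [-0.4, -0.4, 0.1]
opening: 0.0493
```

```bash
python3 rel.py .662 .2232 .08 0
```

```text
t 55.2 pos [0.6599 0.2231 0.1288] 
 [[ 0.0008 -0.0032  1.    ]
 [-1.      0.003   0.0008]
 [-0.003  -1.     -0.0032]]
tool shift [0.     0.0488 0.0023]
turn [ 0.1844  0.0446 -0.1724]
```

Request:
{"method": "carry_out", "body": {
  "motion": [0,0.008,0.001,0,0,0,-1,0,0.015,0,0,0,0,-1,0,0.015,0,0,0,0,-1,0,0.01,0,0,0,0,-1,0,0,0,0,0,0,-1]
}}

```text
t: 55.7
tool_pos: [0.6605, 0.2233, 0.076]
orientation: [-1.21, 1.213, -1.205]
force: [-0.8, -0.3, -1.0]
opening: 0.0499
```

```bash
python3 rel.py .662 .2232 .052 0; python3 spchk.py .662 .2232 0 o17.png; python3 -c "
from h import *;print(robot.read_state()['force'],robot.read_state()['opening'])"
```

```text
t 55.7 pos [0.6605 0.2233 0.076 ] 
 [[ 0.0009 -0.0039  1.    ]
 [-1.      0.0028  0.001 ]
 [-0.0028 -1.     -0.0039]]
tool shift [0.0001 0.024  0.0016]
turn [ 0.2228  0.0545 -0.1624]
[-0.556722    0.17584529 -1.01701485] 0.048931647839092145
```

View pics/o17.png

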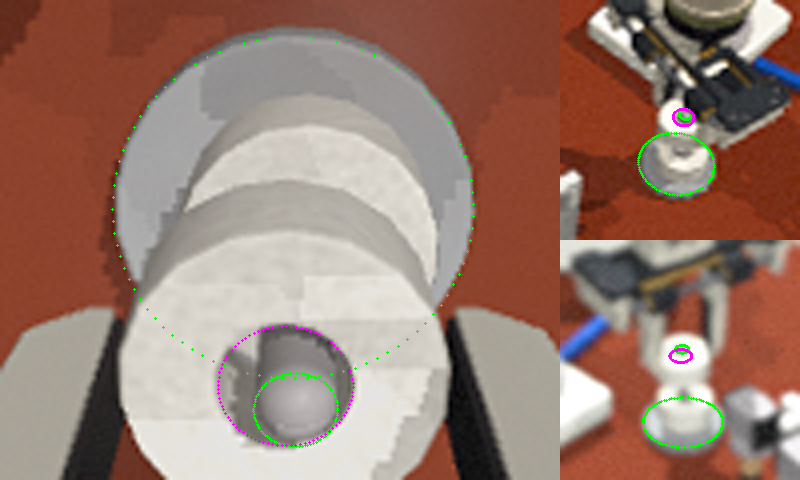

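On the pin. Lower onto the first roll, release, retreat.

Request:
{"method": "carry_out", "body": {
  "motion": [0,0.01,0.001,0,0,0,-1,0,0.01,0,0,0,0,-1,0,0.004,0,0,0,0,-1,0,0.002,0,0,0,0,-1,0,0.002,0,0,0,0,-1]
}}

```text
t: 56.35
tool_pos: [0.665, 0.2242, 0.0512]
orientation: [-1.203, 1.208, -1.207]
force: [0.7, 0.2, -1.3]
opening: 0.0497
```

Request:
{"method": "carry_out", "body": {
  "motion": [0,0,0,0,0,0,0.5,0,0,0,0,0,0,0.5,0,0,0,0,0,0,0.5,0,0,0,0,0,0,0.5,0,0,0,0,0,0,0.5]
}}

```text
t: 56.85
tool_pos: [0.6656, 0.2244, 0.0523]
orientation: [-1.202, 1.207, -1.207]
force: [0.5, -0.4, -0.1]
opening: 0.0694
```

Request:
{"method": "carry_out", "body": {
  "motion": [0,-0.02,0,0,0,0,0.5,0,-0.03,0,0,0,0,0.5,0,-0.045,0,0,0,0,0.5,0,-0.045,-0.02,0,0,0,0.5,0.02,-0.045,-0.04,0,0,0,0.5]
}}

```text
t: 57.35
tool_pos: [0.6099, 0.2073, 0.2236]
orientation: [-1.214, 1.216, -1.203]
force: [0.4, 0.3, 0.6]
opening: 0.0698
```

Request:
{"method": "carry_out", "body": {
  "motion": [0.02,-0.02,-0.045,0,0,0,0.5,0,-0.02,-0.045,0,0,0,0.5,0,0,-0.03,0,0,0,0.5,0,0,0,0,0,0,0.5,0,0,0,0,0,0,0.5]
}}

```text
t: 57.85
tool_pos: [0.4909, 0.1872, 0.2751]
orientation: [-1.198, 1.205, -1.209]
force: [0.9, 0.6, -1.2]
opening: 0.0696
```

Run:
```python
from h import *
np.set_printoptions(precision=4,suppress=True)
s=imaging.read_camera('scene');b=imaging.read_camera('side');cv2.imwrite('pics/fs.png',s)
cv2.imwrite('pics/f1.png',np.hstack([cv2.resize(s[140:290,200:350],None,fx=2.66,fy=2.66,interpolation=cv2.INTER_CUBIC),cv2.resize(b[120:270,210:360],None,fx=2.66,fy=2.66,interpolation=cv2.INTER_CUBIC)]))
st=robot.read_state();print(st['t'],st['tool_pos'],st['force'])
sc=imaging.camera_model('scene')
print('expect rolltop px',proj(sc,(.662,.2232,.064)),proj(imaging.camera_model('side'),(.662,.2232,.064)))
for c in ('scene','side'):
  r=models.outline_of(c,'roll1_mid'); print(c,[(round(d['confidence'],2),d['pixel'].round(0) if hasattr(d['pixel'],'round') else d['pixel']) for d in r])
```

```text
57.95 [0.4912 0.1871 0.2742] [ 1.302  -0.1406 -0.0292]
expect rolltop px [326.9499 192.0103] [241.1281 151.0527]
scene [(0.59, [218.4, 182.5])]
side [(0.74, [213.9, 252.8]), (0.64, [245.7, 261.4])]
```

View pics/f1.png

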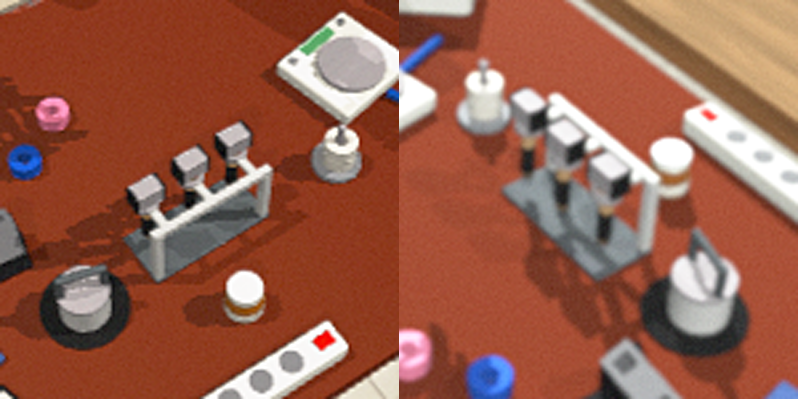

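View pics/fs.png

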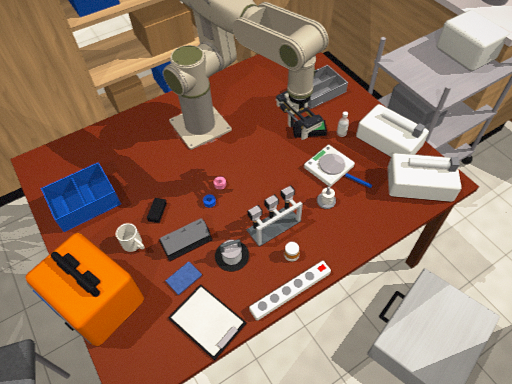

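```bash
python3 -c "
from plant import robot
print(robot.close_job())"
```

```text
the job is handed in; nothing more can be done
None
```

I handed the job in at about 58 s of the 208 s allowed; it reports no verdict. The canister went onto the mat first, then all three mallets into the rings, then both white rolls onto the spindle.

**Last checks**
- **Canister:** it stands upright on the mat, about 7 mm off centre by the tool position at release.
- **Mallets:** one hangs in each ring, head on the rim, in both the scene and side pictures.
- **Rolls:** both white rolls are stacked flat on the spindle, with the pin sticking out above them. I saw only two white rolls at the start.
- **Other things:** the pink and blue look-alikes and the rest of the table look unmoved. The arm was clear of everything when I handed in.

**What disagreed or went wrong**
- **Fingertips:** in the pictures they sat at about the reported TCP, not 19 mm ahead of it as the text says. My first grasp of the canister handle closed on nothing because of this. I went about 13 mm lower and it held.
- **Setting the canister down:** I pressed it onto the mat with about 25 N for a moment before letting go.
- **Knocked roll:** one white roll was knocked about 45 mm aside during the run. I measured it again before picking it up.
- **Detector:** the roll network mostly reported the pink and blue look-alikes at the end, so I checked the stack by eye in the pictures and did not measure it.

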